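# Nest bowl covers upside down in the shipping tray

## Robot

A 6-joint arm with a two-finger parallel gripper is mounted at the origin on a cart in front of the work surface, level with it; the furniture and walls round the work are solid. World frame = base frame: x ahead of the robot, y to its left, z up, the work surface at z = 0. Lengths are in m, angles in rad, forces in N, time in s.
With the tool pointing down it reaches from about 0.325 to 0.85 m from the base axis. Payload 4.4 kg.
Tool frame: the origin (TCP) lies midway between the tips of the shut fingers; the grasp point (between the pads) lies 19 mm behind it; z points along the fingers, x is the direction in which the jaws open and shut, and the axes are right-handed (so a half turn about z gives the same grasp; the last joint's range is limited). The gripper opens to 94 mm and grips with 3 to 60 N. Pads are 16 mm wide; open, the fingers measure 119 mm over their backs; the gripper's body (75 mm by 177 mm) begins 78 mm behind the grasp point.
Start: joints at [-1.427, 0.207, 1.542, -0, 1.393, -0.15], TCP at [0.167, -0.55, 0.185] pointing down, gripper open.
Joint ranges: [-2.73, 2.73], [-0.86, 2.22], [0.23, 2.46], [-1.11, 4.25], [0.08, 2.63], [-2.82, 2.82]. Speed limits (rad/s): [2.79, 2.79, 3.14, 3.14, 3.14, 3.14].

## Interface

Orientations are given as a unit quaternion [w, x, y, z].
In Python, from bench import bot gives the robot as it stands.
- The arm moves only by the tool step_arm, never from a script. Its argument "steps" is a list of rows, each a list of 6 numbers: the shift along the tool's x, y, z in mm, then the turn, a rotation vector about the tool's x, y, z in degrees. A call has 1 to 12 rows; each row is the pose to reach, as a shift and turn from the pose commanded when the call began, along the tool's axes at that moment; what a row does not reach only later rows make up. A row lasts 1/12 s, in which the tool goes at most 41.7 mm and 7.16 degrees, less where a joint would pass 70% of its speed; a pose out of reach is approached as far as the arm can. A call with a gripper value outside its range is refused whole. "hand" is the opening, from 0 (shut) to 1 (fully open), set as the call begins (left out, the last holds). The fingers move at their own pace and stop on an object; "squeeze" is the grip in N (left out, the last holds). Time passes only in rows, so rows that repeat a pose let the fingers close. It gives the time, the measured TCP pose, the force and the opening at its end, in the units of the state.
- bot.get_obs(): the state, without advancing time (a new reading comes with each control period).
- bot.capture(name): name is "scene" or "top"; returns the picture (420x560x3 uint8, red, green, blue); there is no depth.
- bot.camera_params(name): a dict with "mtx" (3x3 intrinsics, pixels), "eye" and "orientation" of the camera in the world. Camera axes: x right, y down, z forward; pixel columns grow to the right and rows downward; lengths in m; the calibration is good to about 2 mm. A picture is of the moment at which its call begins. camera_params takes no time and is no camera call.
- bot.close_job(): hands the job in, once; it reports no verdict.
Trained networks look in the newest picture that a camera, given by its name, has taken for a name from the list of things; names that differ only in an ending like _2 or _b are one class to them, and where a whole thing is asked for, a point or a joint stands for the part that bears it (a point fixed in the world has none). Each returns a list of dicts, best first, with "confidence" (0 to 1); they miss things now and then, are a little off and sometimes report something else, mostly with a low value. They report only what shows in the picture. A call takes as long as a camera call.
- bot.search_frame(camera, query): "centre" ([row, column] in pixels, amid what is visible of it).
- bot.spot_point(camera, query): "centre" ([row, column] in pixels: a listed point, or the origin of a listed thing).
The state is a dict: "time_s": time; "joint_pos": joint angles; "qd": joint speeds; "joint_torque": joint torques, N m; "tcp_pos": TCP position; "tcp_rot": TCP orientation; "contact_force": force on the tool from outside, world axes, zero at the start; "moment": the same for the moment, N m; "grip_width": finger opening in m.
Only numpy, scipy, OpenCV 4.12 (cv2) and the standard library are available. Lean on these libraries where they do the work, as an engineer would, in place of code of your own. Each camera call takes 0.05 s, during which the arm holds its last target.

## Task

Pack the two loose teal bowl covers, the one standing on edge in the wire stand and the one lying dome up on the bench, on the cover already in the foam insert: every cover upside down, its dome cupped in the open mouth of the one below, fully seated and level, three in one stack. Set each down without dropping it, and leave the bottom cover in its pocket and the other things on the bench where they are. Once empty, the wire stand can hold the second cover on edge while you take hold of it again to finish turning it over.

Things in the scene. Friction and masses are not known exactly. Their poses are not given: they have to be found in the camera images.
- cover_a_mid (a point): Bottom cover, in the pocket upside down, level, rim plane about 92 mm above the bench. All three covers are identical: domed, dull teal plastic, dark knob, 156 mm across, 82 mm high, 0.16 to 0.26 kg. The point is on the axis, half-way up: 41 mm from the rim plane, 41 mm from the knob's top. Its z axis points from rim to knob (up when dome up, down when upside down).
- cover_b_mid (a point): Cover that starts dome up, rim flat on the bench; point and axes as for cover_a_mid. Shape from the rim plane up: upright band 34 mm high, outside 156 mm, inside 140 mm across (wall 8 mm, straight inside for 29 mm); flat shoulder 11 mm wide; hollow dome (shell 5 mm), 134 mm across at the shoulder, to the crown at 56 mm; round knob 30 mm across, 26 mm tall. Mass centre 31 mm up.
- cover_c_mid (a point): Cover that starts on edge in the wire stand, open side free, axis nearly level, the knob end a few degrees low; point and axes as for cover_a_mid. Nested, a cover rests with its shoulder on the rim below, so each lies 34 mm above the one below, with about 3 mm play sideways; the sloping dome centres itself and the knob hangs free in the hollow.
- stand_seat (a point): Fixed wire stand for one cover on edge. Point 84 mm above the bench: where the centre of the rim plane of a cover on edge comes to rest, its knob along this point's -y and about 6 degrees low; y is level. The band rests on two level rails, 8 mm thick, 90 mm apart, along y, axes 12 mm above the bench. Stops 6 mm thick stand at y = +14 mm, 60 mm to each side, 55 mm high.
- stand_back (a point): Middle between the tops of the stand's two upright back loops, 110 mm above the bench, 51 mm from stand_seat towards its -y; axes as stand_seat. Each loop is of 6 mm wire and spans 54 to 70 mm to one side, so the knob passes freely between them. The dome of a cover in the stand leans back on both; set down there with its axis level or a little knob-low, it stays on edge.
- pocket (a point): Centre of the pocket's mouth in the dark grey foam insert, 58 mm above the bench; the bottom cover's shoulder rests on the foam round it. The insert and a white goods box (68 mm high) fill a kraft tray, 321x340 mm with walls 64 mm high; this point's y axis points across the tray to the goods box.
- label_roll: White roll of labels standing on end, 72 mm across and 55 mm high. Leave alone. Origin at the centre of its underside.
- small_box: Small brown mailer carton, 77x102x63 mm. Leave alone. Origin at the centre of its underside.

How it is judged:
At the end, for the whole second after the job is handed in: Three covers upside down in one stack: the bottom one still in its pocket (moved under 12 mm), the other two nested on it in either order, each 31 to 38 mm above the one below (34 mm is seated), centred within 6 mm, all level within 4 degrees (((horizontal distance between cover_c_mid and cover_a_mid below 0.006 m and z of cover_c_mid in the frame of cover_a_mid between -0.038 and -0.031 m and angle between each of cover_c_mid, cover_b_mid's own z axis and vertical above 3.07 rad and horizontal distance between cover_b_mid and cover_c_mid below 0.006 m and z of cover_b_mid in the frame of cover_c_mid between -0.038 and -0.031 m) or (horizontal distance between cover_b_mid and cover_a_mid below 0.006 m and z of cover_b_mid in the frame of cover_a_mid between -0.038 and -0.031 m and angle between each of cover_b_mid, cover_c_mid's own z axis and vertical above 3.07 rad and horizontal distance between cover_c_mid and cover_b_mid below 0.006 m and z of cover_c_mid in the frame of cover_b_mid between -0.038 and -0.031 m)) and distance of cover_a_mid from where it was at the start of the episode below 0.012 m and angle between cover_a_mid's own z axis and vertical above 3.07 rad); the robot touches nothing.
It fails at once if a cover is dropped or slammed on another (over 80 N between covers) (contact force between any of cover_b, cover_c and cover_a above 80 N or contact force between cover_b and cover_c above 80 N).
It fails at once if the label roll or the small carton is moved over 30 mm (distance of any of label_roll, small_box from where it was at the start of the episode above 0.03 m).
It also fails if it takes over 72 s, if anything falls off the work surface, if the arm or the gripper's body presses on something with over 40 N, if the wrist force passes 120 N, or if a joint passes its speed limit or range.

## Working session

There is one attempt and no reset: what is moved stays moved. The work goes in short steps, Python scripts to look and compute and a tool call to move; the robot and the scene stay as the last step left them, time stands still between calls to the robot, and variables do not carry over. Pictures are saved under pics/ and viewed, and the job is handed in when it is done.

Besides the shell and the picture viewer there is one more tool, called as name(argument=value, ...) on one line, values as JSON. step_arm: Moves the arm, as the interface text tells. Its arguments: {"type":"object","properties":{"steps":{"type":"array"},"hand":{"type":"number"},"squeeze":{"type":"number"}},"required":["steps"]}

```bash
ls; mkdir -p pics; python3 - <<'E'
from bench import bot
import cv2
for n in("scene","top"):
    im=bot.capture(n); cv2.imwrite(f"pics/{n}0.png",im[:,:,::-1])
    p=bot.camera_params(n); print(n,p)
    for q in("cover_a_mid","cover_b_mid","cover_c_mid","stand_seat","stand_back","pocket","label_roll","small_box"):
        print(q,[(d["centre"],round(d["confidence"],2)) for d in bot.spot_point(n,q)])
print(bot.get_obs())
E
```

```text
pics
scene {'mtx': array([[545.51874902,   0.        , 281.89564049],
       [  0.        , 545.51874902, 214.11122674],
       [  0.        ,   0.        ,   1.        ]]), 'eye': array([ 1.55789769, -0.82130851,  1.19926354]), 'orientation': array([-0.35393857,  0.8177791 ,  0.41291737, -0.18831907])}
cover_a_mid [([179.6, 346.2], 0.96), ([195.7, 273.4], 0.48)]
cover_b_mid [([238.7, 197.1], 0.78)]
cover_c_mid [([203.1, 273.2], 0.86)]
stand_seat []
stand_back [([194.7, 271.3], 0.56)]
pocket []
label_roll [([273.8, 268.3], 0.77)]
small_box [([293.9, 187.9], 0.97)]
top {'mtx': array([[532.93278243,   0.        , 281.57617585],
       [  0.        , 532.93278243, 207.55746189],
       [  0.        ,   0.        ,   1.        ]]), 'eye': array([ 0.49712045, -0.09878022,  1.75672307]), 'orientation': array([ 0.00756991, -0.69783619,  0.71594652, -0.01969588])}
cover_a_mid [([223.2, 187.4], 0.89)]
cover_b_mid [([235.9, 355.0], 0.65)]
cover_c_mid [([228.9, 274.6], 0.9)]
stand_seat [([226.5, 263.1], 0.55)]
stand_back []
pocket []
label_roll [([170.4, 320.5], 0.69)]
small_box [([191.9, 389.7], 0.65)]
{'time_s': 0.9, 'joint_pos': array([-1.42649836e+00,  2.06588993e-01,  1.54148960e+00, -4.28067580e-07,
        1.39353868e+00, -1.50468108e-01]), 'qd': array([ 9.03628370e-07,  4.09399310e-04, -8.43862785e-04, -1.98905010e-04,
        3.86186510e-04,  1.20538957e-03]), 'joint_torque': array([-9.67461419e-04, -3.70880628e+01, -2.81762928e+01,  6.96791732e-02,
        2.75014486e-02, -1.58948404e-05]), 'tcp_pos': array([ 0.16705247, -0.55019276,  0.18475787]), 'tcp_rot': array([-8.58259481e-06,  8.03279556e-01, -5.95602179e-01, -8.82683268e-06]), 'contact_force': array([-0.17812077,  0.00470239, -0.00339054]), 'moment': array([0.04025407, 0.04934745, 0.07303834]), 'grip_width': 0.09406059299062884}
```

View pics/scene0.png

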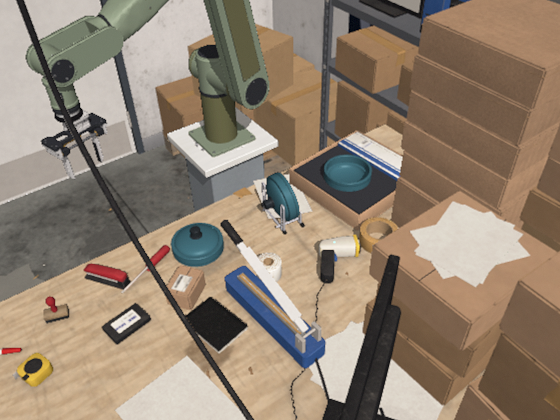

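View pics/top0.png

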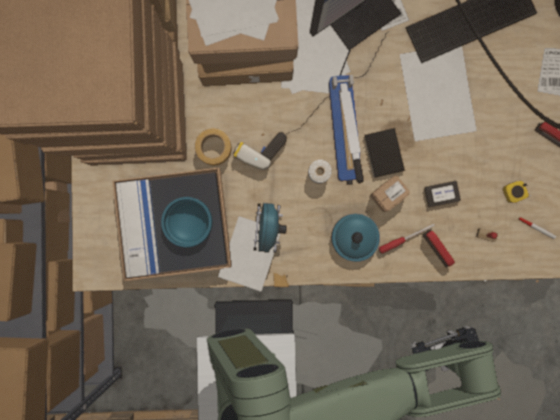

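```bash
cat > h.py <<'E'
import numpy as np, cv2
from scipy.spatial.transform import Rotation as R
from bench import bot
def rq(q): return R.from_quat([q[1],q[2],q[3],q[0]])
P={n:bot.camera_params(n) for n in("scene","top")}
def ray(n,rc):
    p=P[n]; d=np.linalg.inv(p["mtx"])@[rc[1],rc[0],1.]; d=rq(p["orientation"]).apply(d); return p["eye"],d/np.linalg.norm(d)
def atz(n,rc,z): e,d=ray(n,rc); return e+d*(z-e[2])/d[2]
def tri(r1,r2):
    A=np.zeros((3,3));b=np.zeros(3)
    for n,rc in(("scene",r1),("top",r2)):
        e,d=ray(n,rc);M=np.eye(3)-np.outer(d,d);A+=M;b+=M@e
    x=np.linalg.solve(A,b); res=[np.linalg.norm((np.eye(3)-np.outer(d,d))@(x-e)) for e,d in(ray("scene",r1),ray("top",r2))]
    return x,res
def proj(n,X):
    p=P[n]; X=np.atleast_2d(X); c=rq(p["orientation"]).inv().apply(X-p["eye"]); u=c@p["mtx"].T; return u[:,:2]/u[:,2:]
def crop(im,r0,r1,c0,c1,f,name):
    cv2.imwrite(name,cv2.resize(im[r0:r1,c0:c1,::-1],None,fx=f,fy=f,interpolation=cv2.INTER_CUBIC))
E
python3 - <<'E'
from h import *
np.set_printoptions(precision=4,suppress=True)
print("a",tri((179.6,346.2),(223.2,187.4)), atz("top",(223.2,187.4),.051))
print("b",tri((238.7,197.1),(235.9,355.0)), atz("top",(235.9,355),.041))
print("c",tri((203.1,273.2),(228.9,274.6)), atz("top",(228.9,274.6),.08))
print("roll",atz("top",(170.4,320.5),0),atz("scene",(273.8,268.3),0)); print("box",atz("top",(191.9,389.7),0),atz("scene",(293.9,187.9),0))
s=cv2.imread("pics/scene0.png")[:,:,::-1];t=cv2.imread("pics/top0.png")[:,:,::-1]
crop(t,150,300,100,270+140,2.5,"pics/t1.png")
crop(t,190,265,230,320,8,"pics/t2.png")
crop(s,140,320,140,400,3,"pics/s1.png")
crop(s,160,245,240,330,7,"pics/s2.png")
E
```

```text
a (array([0.5211, 0.1759, 0.0372]), [np.float64(0.0011174972287429296), np.float64(0.0011174972287429587)]) [0.5202 0.1728 0.051 ]
b (array([ 0.4654, -0.3639,  0.0381]), [np.float64(0.00018071377480207448), np.float64(0.0001807137748021444)]) [ 0.4656 -0.3633  0.041 ]
c (array([ 0.495 , -0.1045,  0.0632]), [np.float64(0.0002821972489302055), np.float64(0.00028219724893021903)]) [ 0.4949 -0.1047  0.08  ]
roll [ 0.6844 -0.2619  0.    ] [ 0.6794 -0.2544  0.    ]
box [ 0.6074 -0.4894  0.    ] [ 0.605  -0.4779  0.    ]
```

View pics/t1.png

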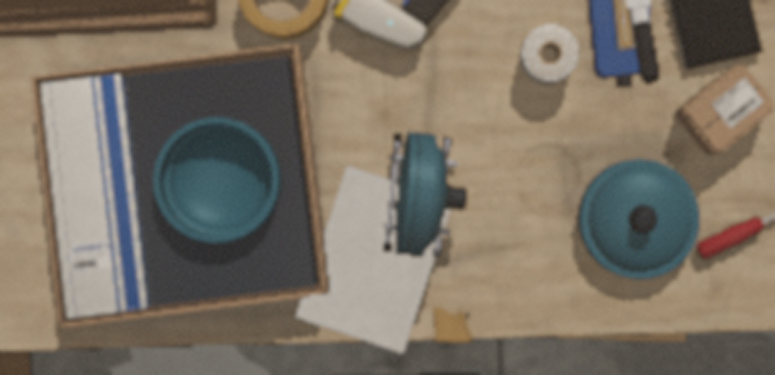

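View pics/t2.png

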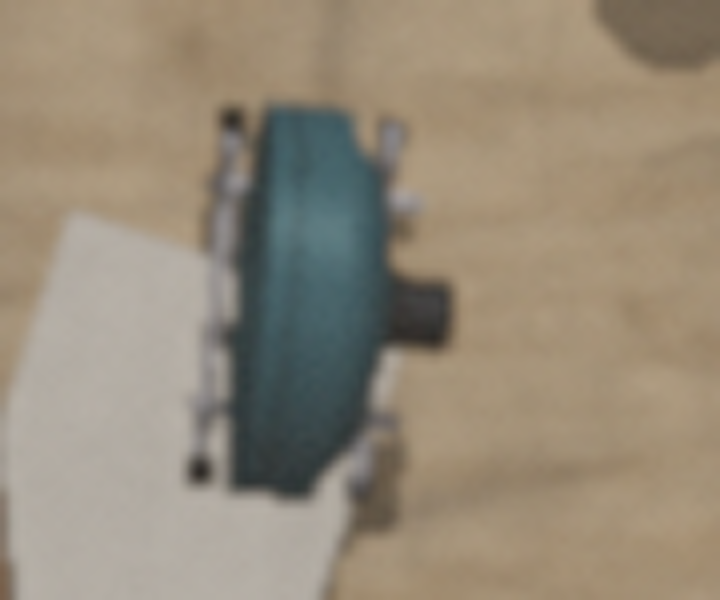

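View pics/s2.png

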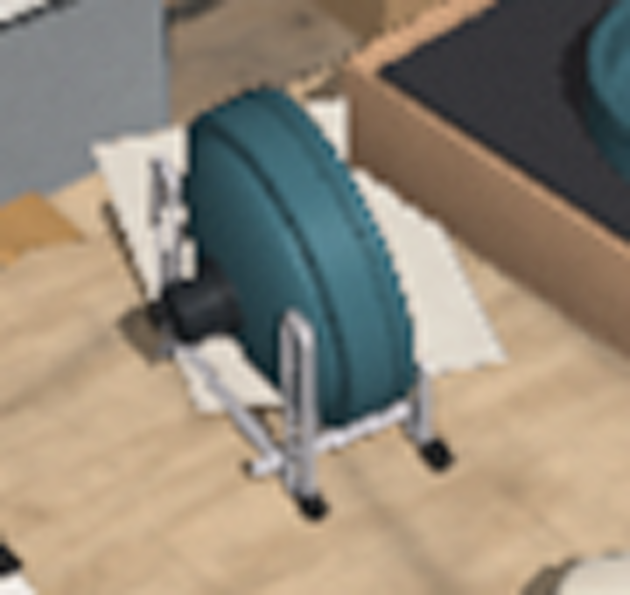

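View pics/s1.png

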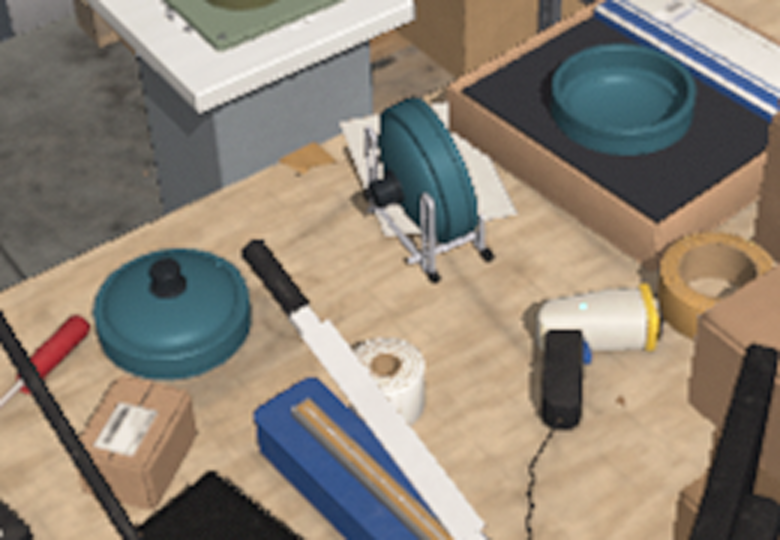

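```bash
cat > fit.py <<'E'
from h import *
from scipy.optimize import minimize
def teal(im):
    hsv=cv2.cvtColor(im,cv2.COLOR_RGB2HSV); m=((hsv[...,0]>84)&(hsv[...,0]<108)&(hsv[...,1]>90)).astype(np.uint8)
    return m
def blob(m,rc,r=12):
    n,l,s,c=cv2.connectedComponentsWithStats(m)
    sub=l[int(rc[0])-r:int(rc[0])+r,int(rc[1])-r:int(rc[1])+r]; v=sub[sub>0]; k=np.bincount(v).argmax()
    return (l==k).astype(np.uint8)
th=np.linspace(0,2*np.pi,90,endpoint=False)
prof=[(.078,0),(.078,.034),(.067,.034)]+[(r,.056-(113.0e-3-np.sqrt(113.0e-3**2-r*r))) for r in np.linspace(.067,0.001,8)]
PT=np.array([[r*np.cos(t),r*np.sin(t),z] for r,z in prof for t in th])
def pose(p,z):  # p: rim centre xyz, z axis
    z=z/np.linalg.norm(z); x=np.cross([.3,.2,.9] if abs(z[2])<.9 else [1,0,0],z);x/=np.linalg.norm(x)
    return PT@np.array([x,np.cross(z,x),z])+p
def sil(n,X,S=4):
    u=proj(n,X); h=cv2.convexHull((u*S+S/2).astype(np.float32).reshape(-1,1,2))
    im=np.zeros((420*S,560*S),np.uint8); cv2.fillConvexPoly(im,np.round(h).astype(np.int32),1)
    return cv2.resize(im.astype(np.float32),(560,420),interpolation=cv2.INTER_AREA)
def cost(p,z,masks):
    X=pose(p,z); return sum(np.abs(sil(n,X)-m).sum()/m.sum() for n,m in masks.items())
def hull(m):
    c,_=cv2.findContours(m,cv2.RETR_EXTERNAL,cv2.CHAIN_APPROX_NONE); h=cv2.convexHull(np.vstack(c)); o=np.zeros_like(m); cv2.fillConvexPoly(o,h,1); return o
def fitcov(ims,rcs,p0,axis,mode):
    """mode 'flat': free x,y (z,axis fixed). 'edge': free xyz,yaw,pitch"""
    masks={n:hull(cv2.morphologyEx(blob(teal(ims[n]),rcs[n]),cv2.MORPH_OPEN,np.ones((3,3)))).astype(np.float32) for n in rcs}
    if mode=='flat':
        f=lambda v: cost(np.array([v[0],v[1],p0[2]]),np.array(axis),masks); x0=[p0[0],p0[1]]; d=[.004,.004]
    else:
        ax=lambda v: np.array([np.sin(v[3])*np.cos(v[4]),-np.cos(v[3])*np.cos(v[4]),-np.sin(v[4])])
        f=lambda v: cost(np.array(v[:3]),ax(v),masks); x0=[*p0,axis[0],axis[1]]; d=[.004]*3+[.05]*2
    sim=np.array([x0]+[np.array(x0)+np.eye(len(x0))[i]*d[i] for i in range(len(x0))])
    r=minimize(f,x0,method='Nelder-Mead',options=dict(initial_simplex=sim,xatol=1e-5,fatol=1e-5,maxiter=600))
    return r.x,r.fun
E
python3 - <<'E'
from fit import *
np.set_printoptions(precision=4,suppress=True)
ims={n:cv2.imread(f"pics/{n}0.png")[:,:,::-1].copy() for n in("scene","top")}
A=dict(scene=(179,346),top=(223,187));B=dict(scene=(245,197),top=(240,350));C=dict(scene=(203,280),top=(228,268))
for n in ims: # per-camera too
    print(n,"A",fitcov(ims,{n:A[n]},[.52,.173,.092],[0,0,-1.],'flat'),"B",fitcov(ims,{n:B[n]},[.4656,-.363,0],[0,0,1.],'flat'))
print("A",fitcov(ims,A,[.52,.173,.092],[0,0,-1.],'flat'));print("B",fitcov(ims,B,[.4656,-.363,0],[0,0,1.],'flat'))
for p in ([.495,-.07,.084],[.5,-.06,.08]): print("C",fitcov(ims,C,p,[.1,.1],'edge'))
E
```

```text
scene A (array([0.5273, 0.1733]), np.float64(0.03048676997423172)) B (array([ 0.4622, -0.3662]), np.float64(0.07395891845226288))Traceback (most recent call last):
  File "<stdin>", line 6, in <module>
  File "fit.py", line 26, in fitcov
    masks={n:hull(cv2.morphologyEx(blob(teal(ims[n]),rcs[n]),cv2.MORPH_OPEN,np.ones((3,3)))).astype(np.float32) for n in rcs}
             ~~~~^^^^^^^^^^^^^^^^^^^^^^^^^^^^^^^^^^^^^^^^^^^^^^^^^^^^^^^^^^^^^^^^^^^^^^^^^^^
  File "fit.py", line 23, in hull
    c,_=cv2.findContours(m,cv2.RETR_EXTERNAL,cv2.CHAIN_APPROX_NONE); h=cv2.convexHull(np.vstack(c)); o=np.zeros_like(m); cv2.fillConvexPoly(o,h,1); return o
                                                                                      ~~~~~~~~~^^^
    return _nx.concatenate(arrs, 0, dtype=dtype, casting=casting)
           ~~~~~~~~~~~~~~~^^^^^^^^^^^^^^^^^^^^^^^^^^^^^^^^^^^^^^^
ValueError: need at least one array to concatenate
```

step_arm(steps=[[0,0,-40,0,0,0],[0,0,-80,0,0,0],[0,0,-120,0,0,0],[0,0,-120,0,0,0]])

```text
time_s: 1.23
tcp_pos: [0.1678, -0.5548, 0.3153]
tcp_rot: [0.006, 0.803, -0.596, 0.006]
contact_force: [-0.0, 0.2, 1.6]
grip_width: 0.0942
```

```bash
python3 - <<'E'
from fit import *
t=cv2.imread("pics/top0.png"); s=cv2.imread("pics/scene0.png")
for im,pts in((t,[(240,345),(222,187),(205,187),(228,268),(215,268),(240,268)]),(s,[(245,197),(200,285)])):
    h=cv2.cvtColor(im,cv2.COLOR_BGR2HSV)
    for p in pts: print(p,h[p])
print(bot.get_obs())
E
```

```text
(240, 345) [96 81 97]
(222, 187) [ 96 101 104]
(205, 187) [90 73 59]
(228, 268) [ 95  78 102]
(215, 268) [ 95  73 116]
(240, 268) [95 61 79]
(245, 197) [ 97 116 121]
(200, 285) [ 96 109  89]
{'time_s': 1.2333, 'joint_pos': array([-1.42637941e+00,  1.35621336e-01,  1.35888868e+00,  9.81185800e-05,
        1.62950987e+00, -1.50438493e-01]), 'qd': array([-1.43487796e-03,  3.01296703e-02,  9.76736915e-02, -1.20931247e-03,
       -8.08138842e-02, -5.85682862e-07]), 'joint_torque': array([-3.18968408e-01, -2.96034980e+01, -2.50728875e+01,  3.43126094e-02,
        6.43573366e-01, -8.17426597e-03]), 'tcp_pos': array([ 0.16783124, -0.55482996,  0.31529231]), 'tcp_rot': array([ 0.006197  ,  0.8032771 , -0.59554068,  0.00622881]), 'contact_force': array([-0.01925367,  0.1557594 ,  1.64661009]), 'moment': array([0.01558715, 0.01474291, 0.00251384]), 'grip_width': 0.0941702180646744}
```

```bash
sed -i 's/hsv\[...,1\]>90/hsv[...,1]>(45 if TH else 90)/; s/^def teal(im):/TH=0\ndef teal(im):/' fit.py
sed -i 's/hsv\[...,1\]>(45 if TH else 90)/hsv[...,1]>(90 if hsv[...,1][hsv[...,2]>60].mean()>1e9 else 50)/' fit.py
cat > run1.py <<'E'
from fit import *
np.set_printoptions(precision=4,suppress=True)
ims={n:cv2.imread(f"pics/{n}0.png")[:,:,::-1].copy() for n in("scene","top")}
A=dict(scene=(179,346),top=(223,187));B=dict(scene=(245,197),top=(240,345));C=dict(scene=(203,280),top=(228,268))
for n in ims:
    print(n,"A",fitcov(ims,{n:A[n]},[.52,.173,.092],[0,0,-1.],'flat'),"B",fitcov(ims,{n:B[n]},[.4656,-.363,0],[0,0,1.],'flat'))
    o=ims[n].copy()
    for q in(A,B,C): o[hull(cv2.morphologyEx(blob(teal(ims[n]),q[n]),cv2.MORPH_OPEN,np.ones((3,3))))>0]=[255,0,0]
    cv2.imwrite(f"pics/m_{n}.png",o[...,::-1])
print("A",fitcov(ims,A,[.52,.173,.092],[0,0,-1.],'flat'));print("B",fitcov(ims,B,[.4656,-.363,0],[0,0,1.],'flat'))
for p in ([.495,-.07,.084],[.5,-.06,.08]): print("C",fitcov(ims,C,p,[.1,.1],'edge'))
E
python3 run1.py
```

```text
scene A (array([0.5278, 0.1728]), np.float64(0.02849804237484932)) B (array([ 0.4624, -0.3645]), np.float64(0.05618131905794144))
top A (array([0.5255, 0.1722]), np.float64(0.025984156876802444)) B (array([ 0.4616, -0.3658]), np.float64(0.07741843163967133))
A (array([0.5263, 0.1728]), np.float64(0.062228232622146606))
B (array([ 0.4631, -0.365 ]), np.float64(0.13729745149612427))
C (array([ 0.5081, -0.0607,  0.085 , -0.164 ,  0.026 ]), np.float64(0.48750975728034973))
C (array([ 0.5096, -0.0617,  0.089 , -0.1649,  0.0284]), np.float64(0.5088590979576111))
```

View pics/m_top.png

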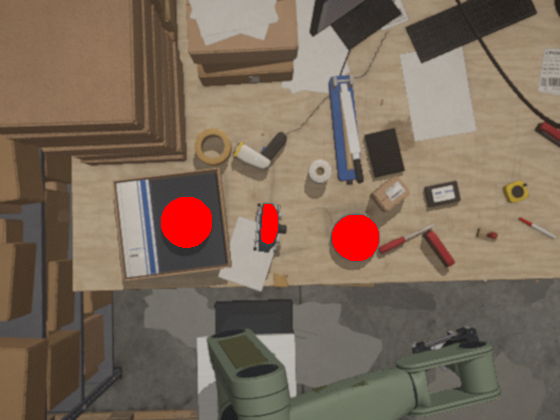

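View pics/m_scene.png

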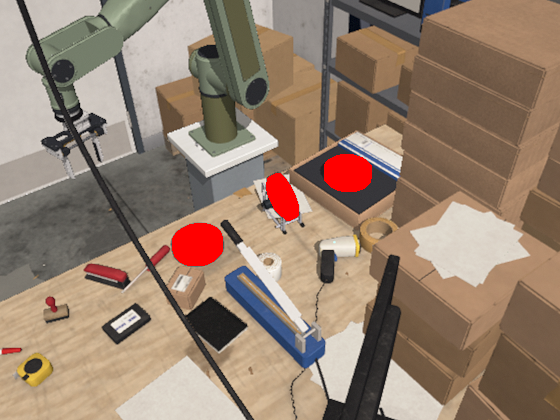

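```bash
python3 - <<'E'
import fit
from fit import *
np.set_printoptions(precision=4,suppress=True)
ims={n:cv2.imread(f"pics/{n}0.png")[:,:,::-1].copy() for n in("scene","top")}
C=dict(scene=(203,280),top=(228,268))
masks={}
for n,box in(("top",(195,258,255,284)),("scene",(168,225,262,305))):
    im=cv2.bilateralFilter(ims[n],5,40,3); hsv=cv2.cvtColor(im,cv2.COLOR_RGB2HSV).astype(int)
    m=((hsv[...,0]>82)&(hsv[...,0]<112)&(hsv[...,1]>(35 if n=='top' else 55))).astype(np.uint8)
    k=np.zeros_like(m); k[box[0]:box[1],box[2]:box[3]]=1; m=blob(m*k,C[n]); m=cv2.morphologyEx(m,cv2.MORPH_OPEN,np.ones((3,3)))
    masks[n]=hull(m).astype(np.float32)
    o=ims[n].copy(); c,_=cv2.findContours(hull(m),0,1); 
    o=cv2.resize(o[box[0]-10:box[1]+10,box[2]-10:box[3]+20],None,fx=7,fy=7); 
    cv2.drawContours(o,[((q-[box[2]-10,box[0]-10])*7+3) for q in c],-1,(255,0,0),1); masks[n+'o']=o
ax=lambda v: np.array([np.sin(v[3])*np.cos(v[4]),-np.cos(v[3])*np.cos(v[4]),-np.sin(v[4])])
mm={n:masks[n] for n in('top','scene')}
def f4(v): return cost(np.array([v[0],v[1],.084]),ax([0,0,0,v[2],np.radians(6)]),mm)
def f5(v): return cost(np.array(v[:3]),ax(v),mm)
for f,x0,d in((f4,[.505,-.06,-.16],[.005,.005,.05]),(f5,[.505,-.06,.084,-.16,.1],[.005,.005,.005,.05,.05])):
    sim=np.array([x0]+[np.array(x0)+np.eye(len(x0))[i]*d[i] for i in range(len(x0))])
    r=minimize(f,x0,method='Nelder-Mead',options=dict(initial_simplex=sim,maxiter=500)); print(r.x,r.fun)
    if f is f4: v=r.x
X=pose(np.array([v[0],v[1],.084]),ax([0,0,0,v[2],np.radians(6)]))
for n,box in(("top",(195,258,255,284)),("scene",(168,225,262,305))):
    o=masks[n+'o']; h=cv2.convexHull(proj(n,X).astype(np.float32)); cv2.polylines(o,[np.int32((h-[box[2]-10,box[0]-10])*7+3)],True,(255,255,0),1)
    cv2.imwrite(f"pics/cm_{n}.png",o[...,::-1])
E
```

```text
[ 0.5054 -0.0607 -0.1361] 0.33232593536376953
[ 0.5049 -0.0602  0.0815 -0.1434  0.0478] 0.28632456064224243
```

View pics/cm_top.png

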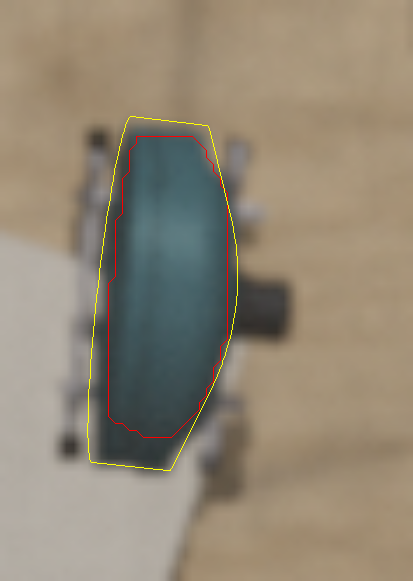

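View pics/cm_scene.png

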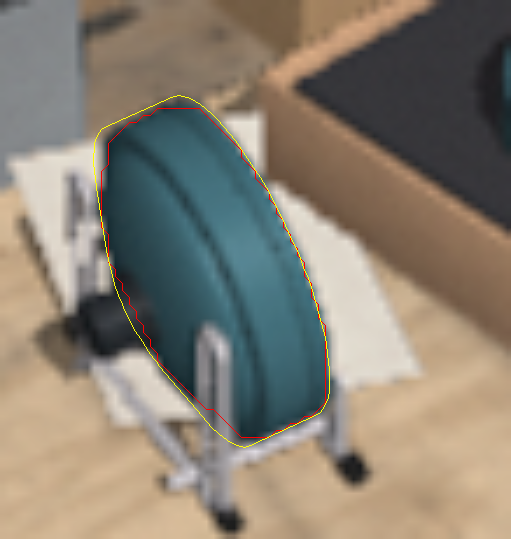

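```bash
cat > fitc.py <<'E'
from fit import *
np.set_printoptions(precision=4,suppress=True)
ax=lambda v: np.array([np.sin(v[3])*np.cos(v[4]),-np.cos(v[3])*np.cos(v[4]),-np.sin(v[4])])
def br(im,th=8):
    im=cv2.GaussianBlur(im,(3,3),0).astype(int); return ((im[...,2]-im[...,0])>th).astype(np.uint8)
def run(ims,tag,boxes,C,th=8,z=.084):
    masks={}; ov={}
    for n,box in boxes.items():
        m=br(ims[n],th); k=np.zeros_like(m); k[box[0]:box[1],box[2]:box[3]]=1; m=blob(m*k,C[n]); m=cv2.morphologyEx(m,cv2.MORPH_OPEN,np.ones((3,3)))
        masks[n]=hull(m).astype(np.float32)
        o=cv2.resize(ims[n][box[0]-10:box[1]+10,box[2]-10:box[3]+20],None,fx=7,fy=7)
        c,_=cv2.findContours(hull(m),0,1); cv2.drawContours(o,[((q-[box[2]-10,box[0]-10])*7+3) for q in c],-1,(255,0,0),1); ov[n]=o
    f4=lambda v: cost(np.array([v[0],v[1],z]),ax([0,0,0,v[2],np.radians(6)]),masks)
    f5=lambda v: cost(np.array(v[:3]),ax(v),masks)
    for f,x0,d in((f4,[.505,-.06,-.16],[.005,.005,.05]),(f5,[.505,-.06,z,-.14,.1],[.005,.005,.005,.05,.05])):
        sim=np.array([x0]+[np.array(x0)+np.eye(len(x0))[i]*d[i] for i in range(len(x0))])
        r=minimize(f,x0,method='Nelder-Mead',options=dict(initial_simplex=sim,maxiter=500)); print(r.x,r.fun)
        if f is f4: v=r.x
    X=pose(np.array([v[0],v[1],z]),ax([0,0,0,v[2],np.radians(6)]))
    for n,box in boxes.items():
        h=cv2.convexHull(proj(n,X).astype(np.float32)); cv2.polylines(ov[n],[np.int32((h-[box[2]-10,box[0]-10])*7+3)],True,(255,255,0),1)
        cv2.imwrite(f"pics/{tag}_{n}.png",ov[n][...,::-1])
E
python3 - <<'E'
from fitc import *
ims={n:cv2.imread(f"pics/{n}0.png")[:,:,::-1].copy() for n in("scene","top")}
run(ims,"c2",dict(top=(195,258,255,280),scene=(165,228,262,305)),dict(scene=(203,280),top=(228,268)))
for p in((205,258.8),(248.9,254.7)): print("foot",atz("top",p,.006))
print("knobtip",atz("top",(185+308/7,245+280/7),.078))
E
```

```text
[ 0.5074 -0.0605 -0.1241] 0.33779376745224
[ 0.5074 -0.0605  0.081  -0.1262  0.0462] 0.293111652135849
foot [ 0.5746 -0.0551  0.006 ]
foot [ 0.431  -0.0382  0.006 ]
knobtip [ 0.4937 -0.1374  0.078 ]
```

View pics/c2_top.png

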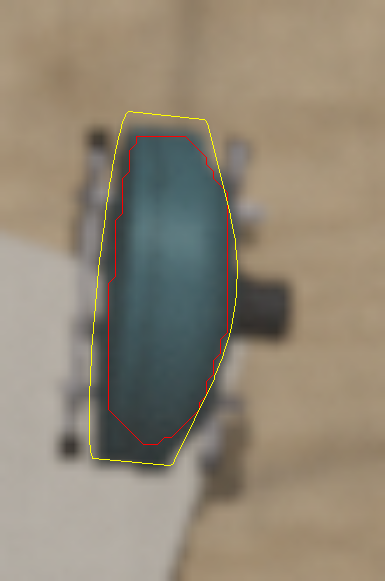

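View pics/c2_scene.png

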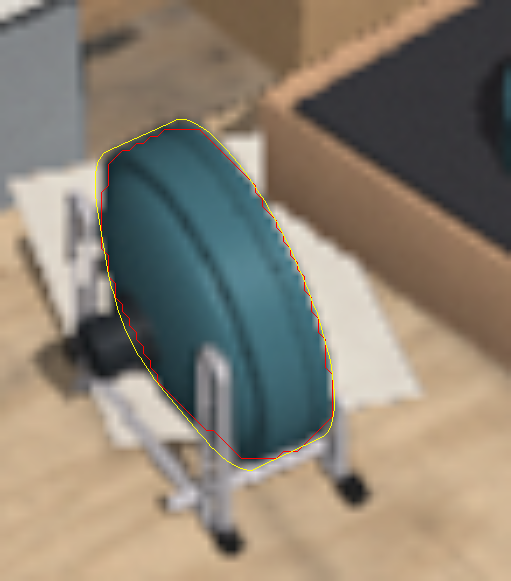

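step_arm(steps=[[-490,-440,-100,0,0,0],[-490,-440,-100,0,0,0],[-490,-440,-100,0,0,0],[-490,-440,-100,0,0,0],[-490,-440,-100,0,0,0],[-490,-440,-100,0,0,0]])

```text
time_s: 1.73
tcp_pos: [0.272, -0.3245, 0.3425]
tcp_rot: [0.0, 0.803, -0.596, 0.0]
contact_force: [1.3, -0.0, 0.2]
grip_width: 0.0942
```

```bash
python3 - <<'E'
from bench import bot
o=bot.get_obs();print([list(map(lambda v:round(float(v),5),o[k])) for k in("joint_pos","tcp_pos","tcp_rot","qd")])
E
```

```text
[[-1.07839, -0.20722, 1.63696, 0.00026, 1.71112, 0.19848], [0.27201, -0.32448, 0.3425], [4e-05, 0.80304, -0.59593, 0.00039], [0.91465, -0.52937, 0.28811, 0.0055, 0.22833, 0.90411]]
```

step_arm(steps=[[-240,-220,-50,30,0,0],[-240,-220,-50,30,0,0],[-240,-220,-50,30,0,0],[-240,-220,-50,30,0,0],[-240,-220,-50,30,0,0],[-240,-220,-50,30,0,0],[-240,-220,-50,30,0,0],[-240,-220,-50,30,0,0],[-240,-220,-50,30,0,0]])

```text
time_s: 2.48
tcp_pos: [0.4137, -0.0227, 0.3951]
tcp_rot: [-0.211, 0.781, -0.567, 0.154]
contact_force: [-0.7, 0.3, 0.1]
grip_width: 0.094
```

```bash
python3 - <<'E'
from bench import bot
o=bot.get_obs();print([list(map(lambda v:round(float(v),5),o[k])) for k in("joint_pos","tcp_pos","tcp_rot","qd")])
E
```

```text
[[-0.66675, -0.63032, 1.90106, 0.43209, 1.55649, 0.65187], [0.41372, -0.02272, 0.3951], [-0.21104, 0.78122, -0.56683, 0.15447], [-0.19188, 0.02557, 0.01386, -0.0451, 0.03099, -0.14437]]
```

```bash
cat > kin.py <<'E'
import numpy as np
from scipy.spatial.transform import Rotation as R
from scipy.optimize import least_squares
def E(a,t): return R.from_euler(a,t)
def fk(q,p):
    d1,a1,oy,L2,a2,L4,L6,t6=p
    r=E('z',q[0]); x=r.apply([a1,oy,d1])
    r=r*E('y',q[1]); x=x+r.apply([a2*0,0,L2])
    r=r*E('y',q[2]); x=x+r.apply([a2,0,L4])
    r=r*E('z',q[3])*E('y',q[4])*E('z',q[5]); x=x+r.apply([0,0,L6])
    return x,r*E('z',t6)
D=[([-1.42649836,.206588993,1.5414896,0,1.39353868,-.150468108],[.16705247,-.55019276,.18475787],[0,.803279556,-.595602179,0]),
([-1.42637941,.135621336,1.35888868,.0000981,1.62950987,-.150438493],[.16783124,-.55482996,.31529231],[.006197,.8032771,-.59554068,.00622881]),
([-1.07839,-0.20722,1.63696,0.00026,1.71112,0.19848],[0.27201,-0.32448,0.3425],[4e-05,0.80304,-0.59593,0.00039]),
([-0.66675,-0.63032,1.90106,0.43209,1.55649,0.65187],[0.41372,-0.02272,0.3951],[-0.21104,0.78122,-0.56683,0.15447])]
def res(p):
    o=[]
    for q,x,w in D:
        X,r=fk(q,p); o+=list(X-x)+list(.1*(r.inv()*R.from_quat([w[1],w[2],w[3],w[0]])).as_rotvec())
    return o
if __name__=="__main__":
    for t in(0,1.57,3.14,-1.57):
        s=least_squares(res,[.3,0,.08,.4,0,.4,.3,t]); print(s.cost**.5,np.round(s.x,4),np.abs(s.fun).max())
E
python3 kin.py
```

```text
0.4442878798795626 [0.2827 0.     0.0862 0.455  0.0941 0.4996 0.3625 0.    ] 0.31415925687397694
4.019794412195855e-06 [0.2827 0.     0.0862 0.455  0.0941 0.4996 0.3625 3.1416] 2.9740625139829113e-06
4.0197941547559996e-06 [0.2827 0.     0.0862 0.455  0.0941 0.4996 0.3625 3.1416] 2.9740625139829113e-06
4.0197943333288255e-06 [ 0.2827  0.      0.0862  0.455   0.0941  0.4996  0.3625 -3.1416] 2.9740625139829113e-06
```

```bash
cat > plan.py <<'E'
from kin import *
s=least_squares(res,[.3,0,.08,.4,0,.4,.3,3.14]); PR=s.x
LO=np.array([-2.73,-.86,.23,-1.11,.08,-2.82]);HI=np.array([2.73,2.22,2.46,4.25,2.63,2.82])
rng=np.random.default_rng(0)
SEEDS=[np.array(v) for v in([-.67,-.63,1.9,.43,1.56,.65],[0,0,1.9,1.5,1.5,0],[.3,.2,2.,1.,1.2,1.],[0,.2,1.8,0,1.2,0],[-.3,0,1.9,2,1,-1.],[.3,-.3,2,1.5,2,1.5])]
def ik(X,Rt,q0=None,tries=6):
    best=None
    for sd in ([q0] if q0 is not None else [])+SEEDS[:tries]:
        def f(q):
            x,r=fk(q,PR); return np.r_[(x-X)*5,(r.inv()*Rt).as_rotvec()]
        sd=np.clip(sd,LO+.02,HI-.02)
        o=least_squares(f,sd,bounds=(LO+.01,HI-.01),max_nfev=60)
        if np.abs(o.fun).max()<1e-3: return o.x
    return None
def grasp(p,a,up,phi,th,depth=.007,flip=1,rad=.074):
    """tool pose (TCP, R) gripping the rim wall; up: direction perp to a, phi turns from up about a"""
    a=a/np.linalg.norm(a); up=up-a*(up@a); up/=np.linalg.norm(up)
    r=R.from_rotvec(a*phi).apply(up); t=np.cross(a,r)
    z=np.cos(th)*a+np.sin(th)*t; x=flip*r; y=np.cross(z,x)
    g=p+r*rad+a*depth
    return g+z*.019,R.from_matrix(np.array([x,y,z]).T)
def bodypts(X,Rt):
    P=[]
    for sx in(-.0885,0,.0885):
        for sy in(-.0375,.0375):
            for sz in(-.097,-.15,-.20): P.append([sx,sy,sz])
    for sz in(-.25,-.30,-.3625):
        for an in np.arange(0,6.28,.8): P.append([.055*np.cos(an),.055*np.sin(an),sz])
    return X+Rt.apply(P)
SEAT=np.array([.505,-.0595,.084]);YAW=-.12
AX=np.array([np.sin(YAW)*np.cos(.105),-np.cos(YAW)*np.cos(.105),-np.sin(.105)])
ACEN=np.array([.5263,.1728,.092])
def clear(pts):
    c=pts[:,2].copy()
    for i,p in enumerate(pts):
        h=0
        if p[1]>.0: h=.068
        if np.hypot(*(p[:2]-ACEN[:2]))<.085: h=.092
        c[i]-=h
    return c.min()
E
cat > scan.py <<'E'
from plan import *
import itertools
for phi,th,fl in itertools.product(np.radians([-75,-60,-45,-30,-15,0,15,30,45,60,75]),np.radians([-40,-20,0,20,40]),(1,-1)):
    X,Rt=grasp(SEAT,AX,np.array([0,0,1.]),phi,th,.007,fl)
    q=ik(X,Rt)
    if q is None: continue
    X2=X-Rt.apply([0,0,.06]); q2=ik(X2,Rt,q,0)
    c=min(clear(bodypts(X,Rt)),clear(bodypts(X2,Rt)))
    if c<.01: continue
    print(np.degrees([phi,th]).round(),fl,"clear %.3f"%c,"z",Rt.as_matrix()[:,2].round(2),"q",q.round(2),"pre",q2 is not None, "margin %.2f"%np.min([q-LO,HI-q]))
E
python3 scan.py
```

```text
[-75. -40.] 1 clear 0.041 z [ 0.08 -0.71 -0.7 ] q [ 0.15  0.45  1.7  -0.88  1.2   0.82] pre True margin 0.23
[-75. -40.] -1 clear 0.041 z [ 0.08 -0.71 -0.7 ] q [ 0.15  0.45  1.7  -0.88  1.2  -2.32] pre True margin 0.23
[-75. -20.] 1 clear 0.012 z [-0.02 -0.9  -0.43] q [ 0.24  0.69  1.56 -1.07  1.49  1.  ] pre True margin 0.04
[-75. -20.] -1 clear 0.012 z [-0.02 -0.9  -0.43] q [ 0.24  0.69  1.56 -1.07  1.49 -2.14] pre True margin 0.04
[-60. -40.] 1 clear 0.035 z [ 0.23 -0.74 -0.63] q [ 0.18  0.36  1.84 -1.04  1.1   1.15] pre True margin 0.07
[-60. -40.] -1 clear 0.035 z [ 0.23 -0.74 -0.63] q [ 0.18  0.36  1.84 -1.04  1.1  -1.99] pre True margin 0.07
[15. 40.] 1 clear 0.016 z [-0.71 -0.66 -0.25] q [ 0.1   0.89  1.21 -0.78  2.14  2.59] pre True margin 0.23
[15. 40.] -1 clear 0.016 z [-0.71 -0.66 -0.25] q [ 0.1   0.89  1.21 -0.78  2.14 -0.55] pre True margin 0.33
[30. 40.] -1 clear 0.022 z [-0.64 -0.66 -0.4 ] q [ 0.1   0.76  1.34 -0.7   2.   -0.31] pre True margin 0.41
[45. 40.] -1 clear 0.029 z [-0.54 -0.65 -0.53] q [ 0.11  0.62  1.48 -0.66  1.83 -0.08] pre True margin 0.45
[60. 40.] -1 clear 0.035 z [-0.4  -0.66 -0.63] q [ 0.13  0.5   1.62 -0.65  1.65  0.15] pre True margin 0.46
[75. 20.] 1 clear 0.012 z [-0.2  -0.88 -0.43] q [ 0.3   0.59  1.74 -0.91  1.6  -2.54] pre True margin 0.20
[75. 20.] -1 clear 0.012 z [-0.2  -0.88 -0.43] q [ 0.3   0.59  1.74 -0.91  1.6   0.6 ] pre True margin 0.20
[75. 40.] 1 clear 0.041 z [-0.25 -0.67 -0.7 ] q [ 0.16  0.4   1.76 -0.68  1.47 -2.75] pre True margin 0.07
[75. 40.] -1 clear 0.041 z [-0.25 -0.67 -0.7 ] q [ 0.16  0.4   1.76 -0.68  1.47  0.39] pre True margin 0.43
```

```bash
cat > scan2.py <<'E'
from plan import *
import itertools
for phi,th,fl in [(-75,-35,1),(-75,-35,-1),(-60,-35,1),(-60,-35,-1),(60,30,-1),(60,35,-1),(75,30,-1),(75,35,-1),(45,35,-1)]:
    X,Rt=grasp(SEAT,AX,np.array([0,0,1.]),*np.radians([phi,th]),.007,fl)
    q=ik(X,Rt)
    if q is None: print(phi,th,fl,"no pick");continue
    c=clear(bodypts(X,Rt)); print("PICK",phi,th,fl,"%.3f"%c,q.round(2))
    for ps in range(0,360,30):
        up=np.array([np.cos(np.radians(ps)),np.sin(np.radians(ps)),0])
        Xp,Rp=grasp(ACEN+[0,0,.034],np.array([0,0,-1.]),up,0,np.radians(th),.007,fl)
        qp=ik(Xp,Rp,q); 
        if qp is None: continue
        qh=ik(Xp+[0,0,.12],Rp,qp,0)
        b=bodypts(Xp,Rp)
        print("   psi",ps,qp.round(2),"m %.2f"%np.min([qp-LO,HI-qp]),"hi",qh is not None,"dq %.1f"%np.abs(qp-q).max(),"rot %.0f"%np.degrees((Rt.inv()*Rp).magnitude()),"bx",b.min(0).round(2),b.max(0).round(2))
E
python3 scan2.py
```

```text
PICK -75 -35 1 0.034 [ 0.18  0.51  1.66 -0.93  1.27  0.88]
   psi 0 [-0.18  0.41  1.6   0.62  1.31 -0.41] m 0.86 hi True dq 1.6 rot 86 bx [ 0.51 -0.07  0.16] [0.69 0.16 0.43]
   psi 30 [-0.07  0.58  1.35  0.5   1.58 -0.68] m 1.05 hi True dq 1.6 rot 96 bx [ 0.52 -0.01  0.16] [0.74 0.24 0.43]
   psi 60 [ 0.07  0.69  1.17  0.34  1.79 -0.99] m 0.84 hi True dq 1.9 rot 112 bx [0.53 0.09 0.16] [0.78 0.31 0.43]
   psi 90 [ 0.22  0.73  1.11  0.13  1.9  -1.35] m 0.73 hi True dq 2.2 rot 131 bx [0.54 0.16 0.16] [0.77 0.34 0.43]
   psi 120 [ 0.35  0.68  1.19 -0.1   1.88 -1.74] m 0.75 hi True dq 2.6 rot 152 bx [0.46 0.17 0.16] [0.71 0.38 0.43]
   psi 150 [ 0.47  0.56  1.38 -0.32  1.72 -2.11] m 0.71 hi True dq 3.0 rot 174 bx [0.39 0.18 0.16] [0.61 0.43 0.43]
   psi 180 [ 0.54  0.38  1.64 -0.52  1.47 -2.46] m 0.36 hi True dq 3.3 rot 164 bx [0.36 0.19 0.16] [0.54 0.41 0.43]
   psi 270 [ 0.04 -0.11  2.21 -0.05  0.43  1.65] m 0.25 hi True dq 0.9 rot 104 bx [0.28 0.01 0.16] [0.51 0.19 0.43]
   psi 300 [-0.2   0.01  2.1   0.67  0.66  0.39] m 0.36 hi True dq 1.6 rot 91 bx [ 0.35 -0.04  0.16] [0.6  0.18 0.
[... 9404 characters left out ...]
   psi 180 [-0.25  0.13  1.97  0.62  1.27 -0.5 ] m 0.49 hi True dq 1.3 rot 91 bx [ 0.36 -0.07  0.16] [0.54 0.16 0.43]
   psi 210 [-0.22  0.34  1.7   0.44  1.54 -0.85] m 0.76 hi True dq 1.2 rot 84 bx [ 0.39 -0.08  0.16] [0.61 0.17 0.43]
   psi 240 [-0.12  0.52  1.44  0.23  1.75 -1.19] m 0.88 hi True dq 1.1 rot 86 bx [ 0.46 -0.04  0.16] [0.71 0.18 0.43]
   psi 270 [ 0.02  0.66  1.22  0.01  1.87 -1.55] m 0.76 hi True dq 1.5 rot 96 bx [0.54 0.01 0.16] [0.77 0.19 0.43]
   psi 300 [ 0.16  0.72  1.12 -0.21  1.88 -1.94] m 0.75 hi True dq 1.9 rot 112 bx [0.53 0.04 0.16] [0.78 0.26 0.43]
   psi 330 [ 0.3   0.71  1.15 -0.41  1.75 -2.29] m 0.53 hi True dq 2.2 rot 131 bx [0.52 0.1  0.16] [0.74 0.35 0.43]
```

```bash
cat > mv.py <<'E'
from plan import *
import json,os
def cur():
    from bench import bot
    o=bot.get_obs(); w=o["tcp_rot"]; return np.array(o["tcp_pos"]),R.from_quat([w[1],w[2],w[3],w[0]]),np.array(o["joint_pos"]),o
def rel(X0,R0,X,Rt):
    return np.r_[R0.inv().apply(X-X0)*1000,np.degrees((R0.inv()*Rt).as_rotvec())].round(1)
def app(X0,R0,v):
    v=np.array(v,float); return X0+R0.apply(v[:3]/1000),R0*R.from_rotvec(np.radians(v[3:]))
PHI,TH,FL=np.radians(65),np.radians(25),-1
def pick(seat=SEAT,axis=AX,back=0,depth=.007,rad=.074):
    X,Rt=grasp(seat,axis,np.array([0,0,1.]),PHI,TH,depth,FL,rad); return X-Rt.apply([0,0,back]),Rt
E
python3 - <<'E'
from mv import *
np.set_printoptions(precision=3,suppress=True)
X0,R0,q,o=cur(); print(X0,o["time_s"])
X,Rt=pick(); print("pick",X,Rt.as_matrix()); 
P1,_=pick(back=.12); P1=P1+[0,0,.05]
print("P1",P1,rel(X0,R0,P1,Rt), clear(bodypts(P1,Rt)),clear(bodypts(X,Rt)))
qq=q
for t in np.linspace(0,1,9):
    Xt=X0+(P1-X0)*t; r=R0*R.from_rotvec((R0.inv()*Rt).as_rotvec()*t); qq=ik(Xt,r,qq,0); print(t,None if qq is None else qq.round(2),clear(bodypts(Xt,r)).round(3))
P2,_=pick(back=.05); print("P2",P2,ik(P2,Rt,qq,0), clear(bodypts(P2,Rt)))
E
```

```text
[ 0.414 -0.023  0.395] 2.4833
pick [ 0.432 -0.077  0.105] [[ 0.905  0.32  -0.28 ]
 [-0.065 -0.549 -0.834]
 [-0.42   0.773 -0.476]]
P1 [0.466 0.023 0.212] [-27.4  37.6 189.6 -90.5  -5.8 -79.5] 0.10042877184408042 0.0173207353694564
0.0 [-0.67 -0.63  1.9   0.43  1.56  0.65] 0.392
0.125 [-0.45 -0.48  1.81  0.22  1.56  0.66] 0.378
0.25 [-0.26 -0.32  1.72  0.04  1.6   0.66] 0.365
0.375 [-0.11 -0.17  1.64 -0.12  1.66  0.63] 0.344
0.5 [ 0.02 -0.02  1.58 -0.27  1.73  0.58] 0.314
0.625 [ 0.13  0.13  1.53 -0.4   1.79  0.52] 0.276
0.75 [ 0.23  0.27  1.49 -0.53  1.84  0.44] 0.227
0.875 [ 0.31  0.4   1.47 -0.66  1.88  0.35] 0.176
1.0 [ 0.39  0.53  1.46 -0.78  1.91  0.25] 0.1
P2 [ 0.446 -0.036  0.129] [ 0.311  0.574  1.606 -0.799  1.727  0.341] 0.04111575056721639
```

step_arm(steps=[[-5,10,40,-22,-1.5,-19],[-5,10,40,-22,-1.5,-19],[-5,10,40,-22,-1.5,-19],[-5,10,40,-22,-1.5,-19],[-14,19,95,-45,-3,-40],[-14,19,95,-45,-3,-40],[-14,19,95,-45,-3,-40],[-14,19,95,-45,-3,-40],[-14,19,95,-45,-3,-40],[-20,28,140,-68,-4.5,-60],[-20,28,140,-68,-4.5,-60],[-20,28,140,-68,-4.5,-60]], hand=0.55, squeeze=50)

```text
time_s: 3.48
tcp_pos: [0.4497, -0.0007, 0.2547]
tcp_rot: [0.273, 0.942, -0.165, -0.104]
contact_force: [0.0, 0.2, -0.2]
grip_width: 0.0513
```

```bash
cat > go.py <<'E'
from mv import *
np.set_printoptions(precision=3,suppress=True)
X0,R0,q,o=cur()
E
python3 - <<'E'
from go import *
_,Rt=pick(); P1,_=pick(back=.12); P1=P1+[0,0,.05]; print(X0,q.round(2),o["time_s"],rel(X0,R0,P1,Rt))
E
```

```text
[ 0.45  -0.001  0.255] [ 0.15  0.21  1.52 -0.46  1.79  0.49] 3.4833 [ 10.5 -45.7  19.4 -29.2  -0.7 -25.6]
```

step_arm(steps=[[5,-23,10,-15,-0.3,-13],[5,-23,10,-15,-0.3,-13],[5,-23,10,-15,-0.3,-13],[10.5,-45.7,19.4,-29.2,-0.7,-25.6],[10.5,-45.7,19.4,-29.2,-0.7,-25.6],[10.5,-45.7,19.4,-29.2,-0.7,-25.6],[10.5,-45.7,19.4,-29.2,-0.7,-25.6]])

```text
time_s: 4.07
tcp_pos: [0.4647, 0.0235, 0.2112]
tcp_rot: [0.469, 0.856, 0.075, -0.205]
contact_force: [0.4, -0.6, -0.1]
grip_width: 0.0516
```

```bash
python3 - <<'E'
from go import *
P2,Rt=pick(back=.045); print(X0,o["time_s"],rel(X0,R0,P2,Rt)); P3,_=pick();print(rel(X0,R0,P3,Rt))
im=bot.capture("scene") if 0 else __import__('bench').bot.capture("scene")
from h import *
crop(im,100,260,180,400,3.5,"pics/s3.png")
E
```

```text
[0.465 0.023 0.211] 4.0667 [ 21.5 -36.9  98.7   0.    0.    0.1]
[ 21.5 -36.9 143.7   0.    0.    0.1]
```

View pics/s3.png

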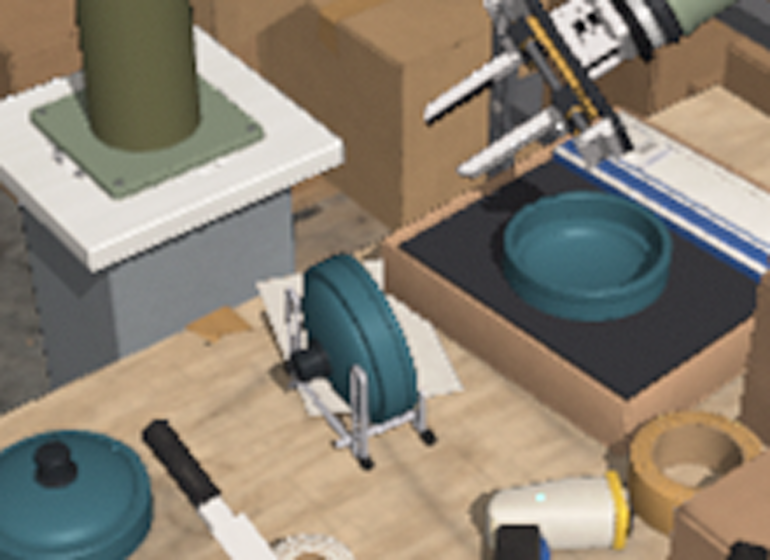

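step_arm(steps=[[6,-10,28,0,0,0],[12,-20,56,0,0,0],[21.5,-37,80,0,0,0],[21.5,-37,98,0,0,0],[21.5,-37,98,0,0,0],[21.5,-37,98,0,0,0]])

```text
time_s: 4.62
tcp_pos: [0.4476, -0.0405, 0.1314]
tcp_rot: [0.468, 0.858, 0.07, -0.202]
contact_force: [-0.3, -0.3, -0.0]
grip_width: 0.0514
```

```bash
python3 - <<'E'
from go import *
P2,Rt=pick(); print(X0,o["time_s"],rel(X0,R0,P2,Rt),o["contact_force"])
from h import *
im=bot.capture("scene"); crop(im,120,250,220,380,5,"pics/s4.png")
im=bot.capture("top"); crop(im,170,290,200,340,5,"pics/t4.png")
E
```

```text
[ 0.448 -0.04   0.131] 4.6167 [-1.1 -4.6 47.7 -0.4 -0.1 -0.6] [-0.323 -0.316 -0.047]
```

View pics/s4.png

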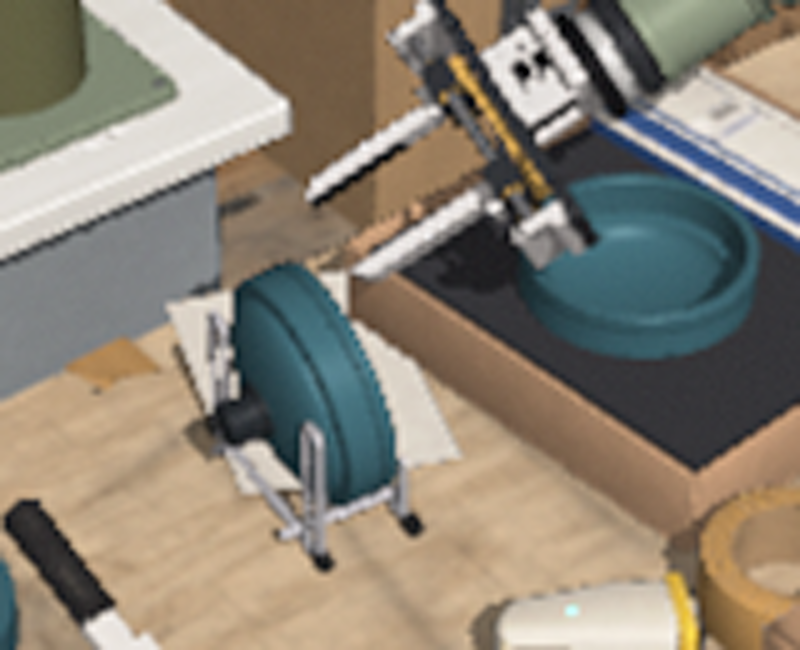

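View pics/t4.png

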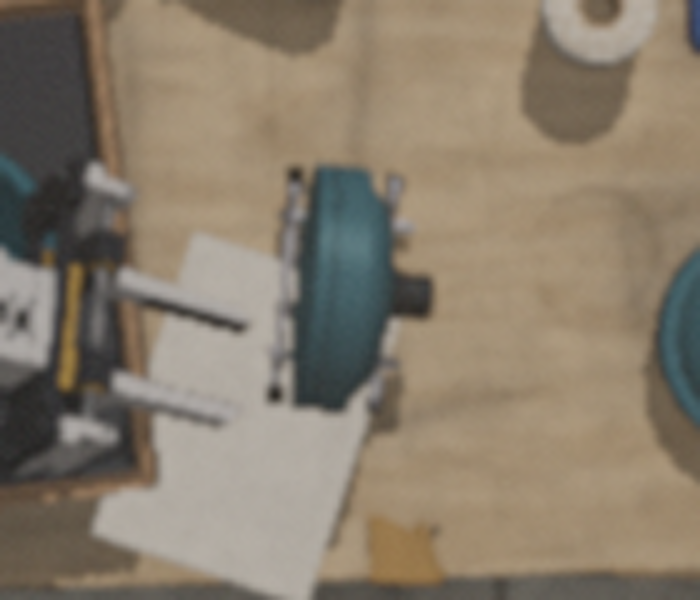

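```bash
python3 - <<'E'
from h import *
f=lambda c,r:(170+(r-2)/5,200+(c-2)/5)
print(atz("top",f(314,169),.084),atz("top",f(296,405),.084),atz("top",f(345,168),.084),atz("top",f(330,408),.084))
print("knob end",atz("top",f(432,297),.078))
E
```

```text
[ 0.5758759  -0.06843437  0.084     ] [ 0.42833671 -0.05354773  0.084     ] [ 0.57601479 -0.08791031  0.084     ] [ 0.42589715 -0.07476655  0.084     ]
knob end [ 0.49363247 -0.14058738  0.078     ]
```

```bash
sed -i 's/SEAT=np.array(\[.505,-.0595,.084\]);YAW=-.12/SEAT=np.array([.503,-.060,.084]);YAW=-.11/' plan.py; python3 - <<'E'
from go import *
P2,Rt=pick(); print(X0,o["time_s"],rel(X0,R0,P2,Rt))
E
```

```text
[ 0.449 -0.039  0.132] 4.7167 [-3.7 -4.7 51.  -0.6  0.1 -0.9]
```

step_arm(steps=[[-2,-3,15,0,0,0],[-3.7,-4.7,28,0,0,0],[-3.7,-4.7,40,0,0,0],[-3.7,-4.7,51,0,0,0],[-3.7,-4.7,51,0,0,0],[-3.7,-4.7,51,0,0,0]])

```text
time_s: 5.22
tcp_pos: [0.4279, -0.0796, 0.1037]
tcp_rot: [0.468, 0.857, 0.072, -0.202]
contact_force: [0.0, 0.7, -0.1]
grip_width: 0.0511
```

```bash
python3 - <<'E'
from go import *
P2,Rt=pick(); print(X0,o["time_s"],rel(X0,R0,P2,Rt),o["contact_force"])
from h import *
im=bot.capture("scene"); crop(im,120,250,220,380,5,"pics/s5.png")
im=bot.capture("top"); crop(im,170,290,200,340,5,"pics/t5.png")
E
```

```text
[ 0.428 -0.08   0.104] 5.2167 [ 1.3  1.5 -2.1 -0.5  0.3 -0.7] [ 0.037  0.709 -0.105]
```

View pics/s5.png

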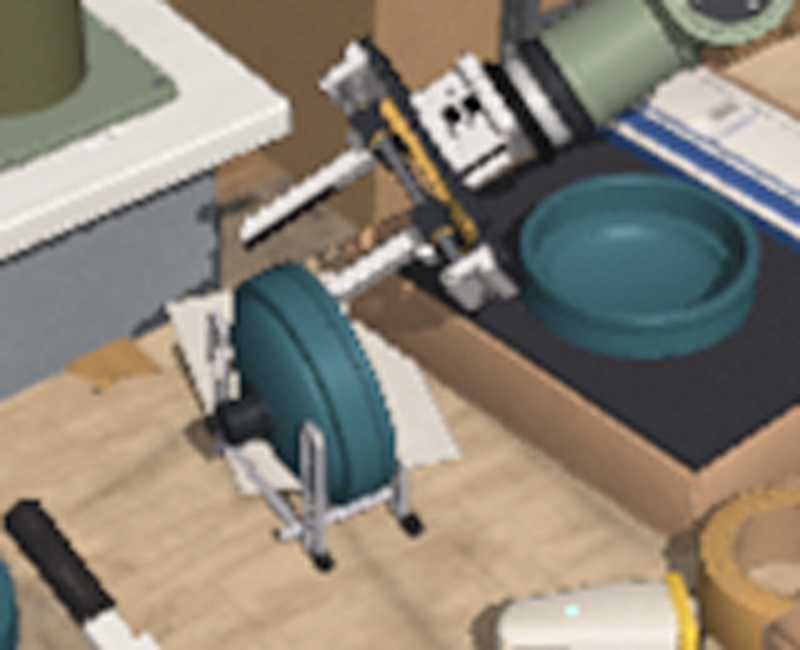

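View pics/t5.png

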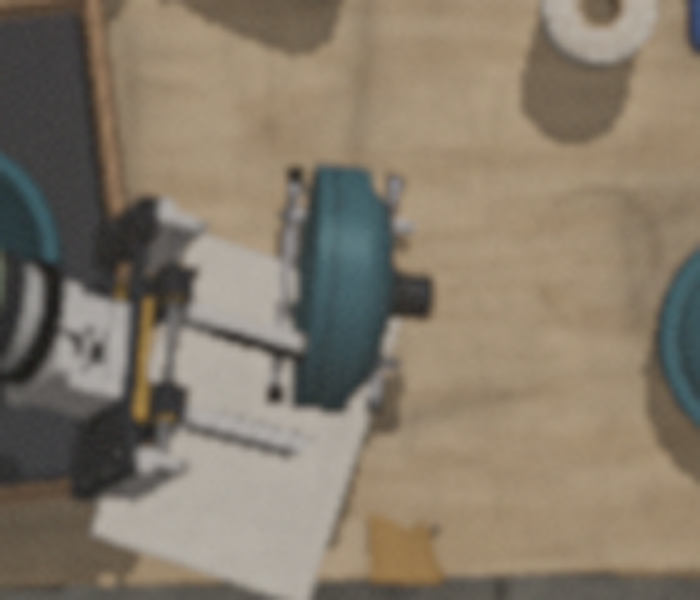

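```bash
python3 - <<'E'
from go import *
from h import proj
print(o["time_s"])
for sx in(-.026,.026):
    for sy in (-.008,.008):
        p=X0+R0.apply([sx,sy,0]); t=proj("top",p)[0]; s=proj("scene",p)[0]; print(p,"top crop",(t-[200,170])*5,"scene crop",(s-[220,120])*5)
p=SEAT; 
for ph in(90,65,45):
  r=R.from_rotvec(AX*np.radians(ph)).apply([0,0,1]); print(ph,"rim", (proj("top",p+r*.078)[0]-[200,170])*5)
E
```

```text
5.3167
[ 0.403 -0.073  0.109] top crop [325.274 445.703] scene crop [220.643 266.589]
[ 0.408 -0.082  0.121] top crop [339.206 438.326] scene crop [212.949 260.427]
[ 0.45  -0.076  0.087] top crop [329.365 367.792] scene crop [259.722 332.   ]
[ 0.455 -0.085  0.099] top crop [343.13  359.953] scene crop [252.303 326.358]
90 rim [277.802 405.967]
65 rim [282.697 396.886]
45 rim [287.598 373.148]
```

```bash
python3 - <<'E'
from go import *
from h import proj,bot,cv2
for n,(r0,c0),(r1,c1) in(("scene",(120,220),(250,380)),("top",(170,200),(290,340))):
    im=cv2.imread("pics/s5.png" if n=="scene" else "pics/t5.png")
    for sx in(-.026,.026):
        for z in(0,-.019,-.05,-.097):
            u=(proj(n,X0+R0.apply([sx,0,z]))[0]-[c0,r0])*5+2
            cv2.circle(im,tuple(np.int32(u)),3,(0,0,255),-1)
    for th in np.arange(0,6.28,.1):
        a=AX; up=np.array([0,0,1.])-a*a[2]; up/=np.linalg.norm(up); s=np.cross(a,up)
        u=(proj(n,SEAT+.078*(np.cos(th)*up+np.sin(th)*s))[0]-[c0,r0])*5+2; cv2.circle(im,tuple(np.int32(u)),1,(0,255,255),-1)
    cv2.imwrite(f"pics/ov5_{n}.png",im)
E
```

```text
(no output)
```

View pics/ov5_scene.png

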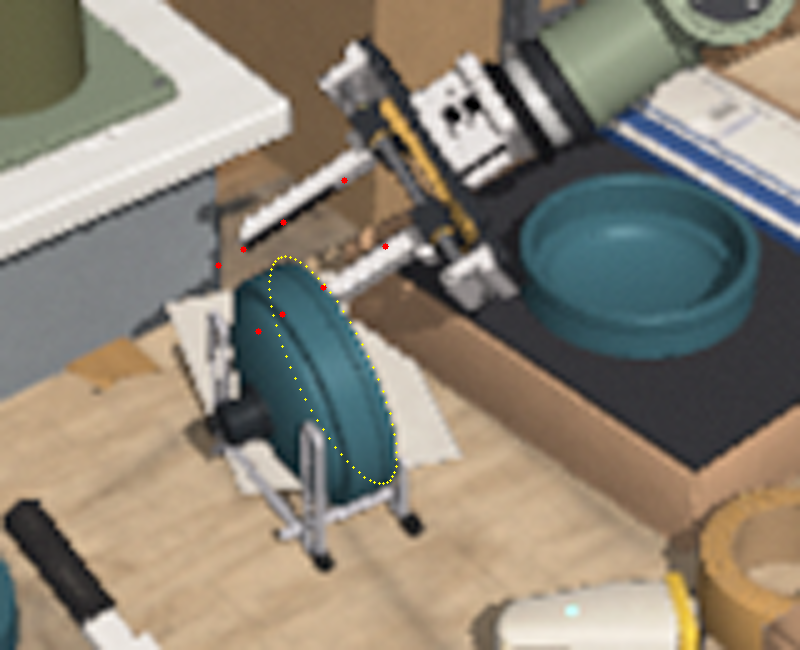

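View pics/ov5_top.png

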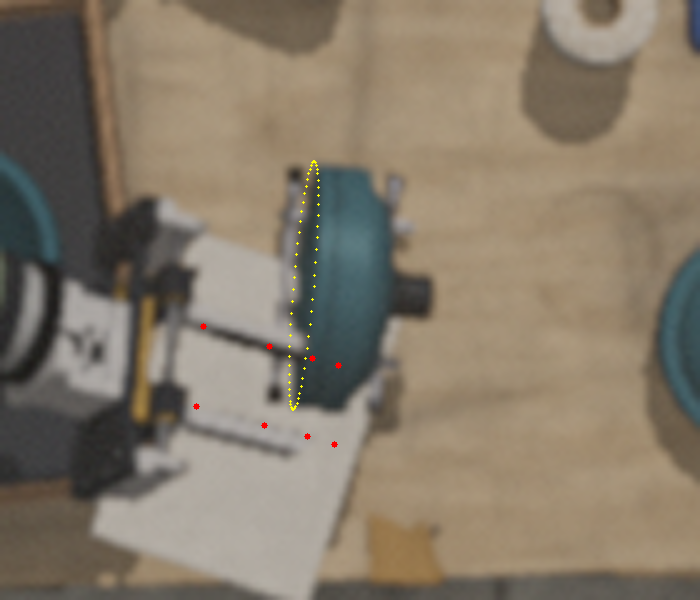

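```bash
python3 - <<'E'
from go import *
from h import proj,bot,cv2
print(X0,o["time_s"],o["grip_width"])
X=np.array([.4476,-.0405,.1314]);Rr=R.from_quat([.858,.07,-.202,.468])
for n,(r0,c0),f in(("scene",(120,220),"s4"),("top",(170,200),"t4")):
    im=cv2.imread(f"pics/{f}.png")
    for sx in(-.026,.026):
        for z in(0,-.019,-.097):
            u=(proj(n,X+Rr.apply([sx,0,z]))[0]-[c0,r0])*5+2
            cv2.circle(im,tuple(np.int32(u)),3,(0,0,255),-1)
    cv2.imwrite(f"pics/ov4_{n}.png",im)
# start picture
X=np.array([.16705,-.5502,.18476]);Rr=R.from_quat([.80328,-.5956,0,0])
im=cv2.imread("pics/scene0.png"); im=cv2.resize(im[60:220,0:160],None,fx=4,fy=4)
for sx in(-.047,.047):
    for z in(0,-.019,-.097):
        u=(proj("scene",X+Rr.apply([sx,0,z]))[0]-[0,60])*4+2; cv2.circle(im,tuple(np.int32(u)),3,(0,0,255),-1)
cv2.imwrite("pics/ov0.png",im)
E
```

```text
[ 0.429 -0.079  0.104] 5.3167 0.05164376458713255
```

View pics/ov0.png

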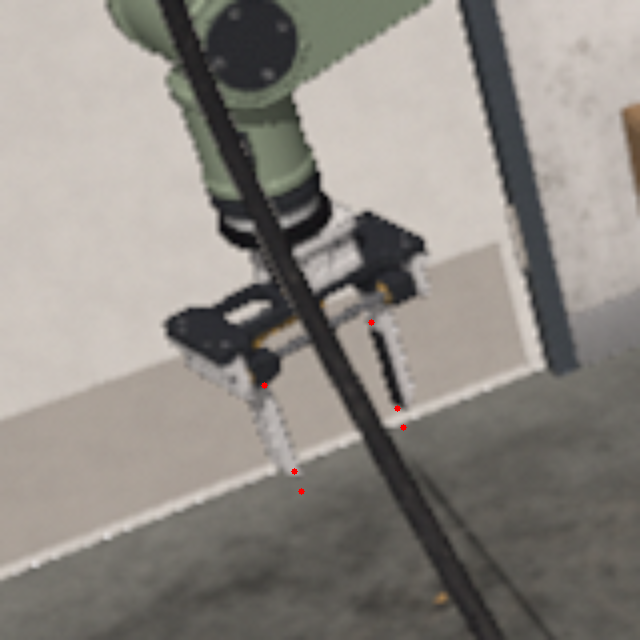

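View pics/ov4_scene.png

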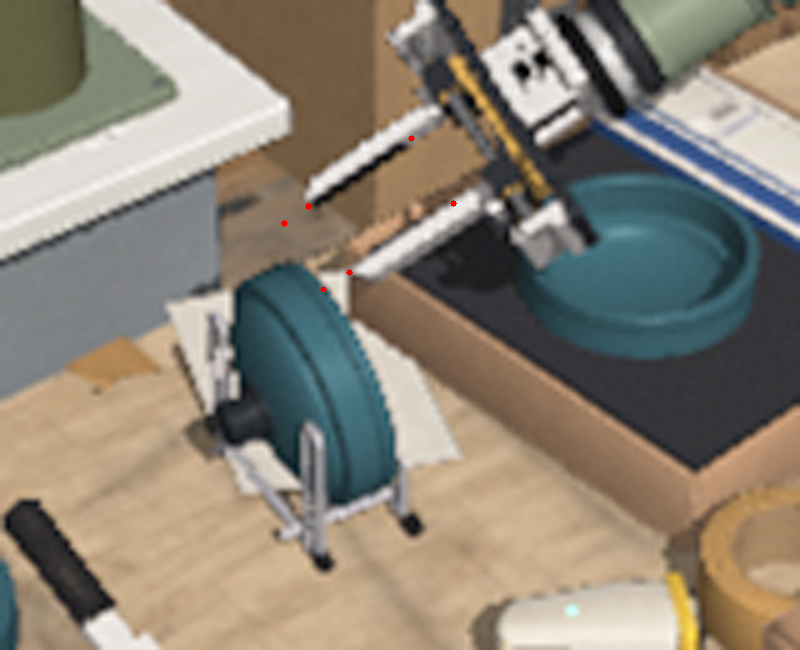

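step_arm(steps=[[0,0,0,0,0,0],[0,0,0,0,0,0],[0,0,0,0,0,0],[0,0,0,0,0,0],[0,0,1,0,0,0],[0,0,2,0,0,0]], hand=0.22)

```text
time_s: 5.82
tcp_pos: [0.4278, -0.0807, 0.1028]
tcp_rot: [0.468, 0.857, 0.072, -0.202]
contact_force: [-0.3, -0.3, 0.2]
grip_width: 0.021
```

step_arm(steps=[[0,0,1,0,0,0],[0,0,2,0,0,0],[0,0,3,0,0,0],[0,0,3,0,0,0]])

```text
time_s: 6.15
tcp_pos: [0.4266, -0.0834, 0.1012]
tcp_rot: [0.468, 0.857, 0.072, -0.202]
contact_force: [-0.5, 0.4, -0.3]
grip_width: 0.0208
```

```bash
python3 - <<'E'
from go import *
P2,Rt=pick(); print(X0,o["time_s"],rel(X0,R0,P2,Rt),o["contact_force"],o["grip_width"])
E
```

```text
[ 0.427 -0.083  0.101] 6.15 [ 1.1  1.6 -6.8 -0.5  0.3 -0.7] [-0.456  0.425 -0.317] 0.020836276560573918
```

```bash
python3 - <<'E'
from go import *
from h import *
for n,(r0,c0),(r1,c1) in(("scene",(140,230),(220,310)),("top",(200,220),(280,300))):
    im=bot.capture(n); im=cv2.resize(im[r0:r1,c0:c1,::-1],None,fx=8,fy=8,interpolation=cv2.INTER_CUBIC)
    cv2.imwrite(f"pics/n6_{n}.png",im)
    for sx in(-.0105,.0105):
        for z in(0,-.019,-.05,-.097):
            u=(proj(n,X0+R0.apply([sx,0,z]))[0]-[c0,r0])*8+4; cv2.circle(im,tuple(np.int32(u)),2,(0,0,255),-1)
    cv2.imwrite(f"pics/ov6_{n}.png",im)
E
```

```text
(no output)
```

View pics/ov6_scene.png

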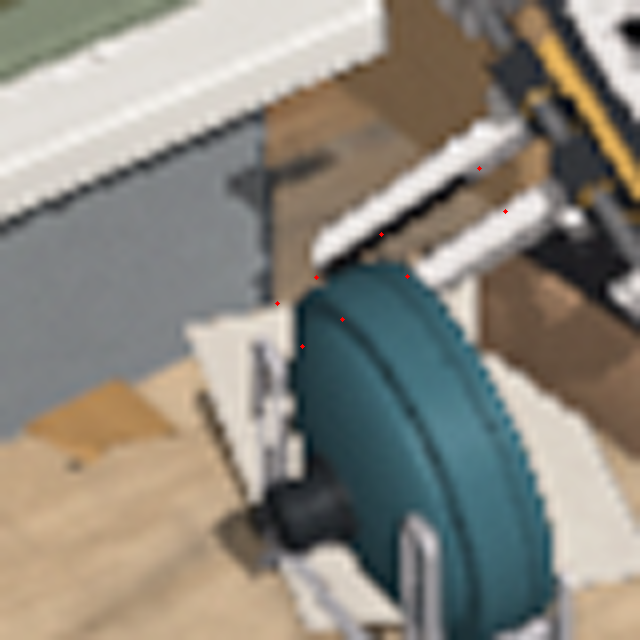

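View pics/ov6_top.png

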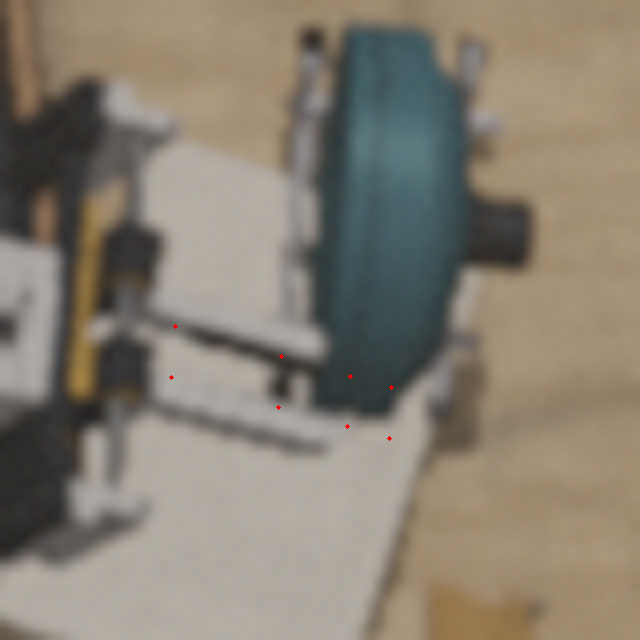

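step_arm(steps=[[0,0,-4,0,0,0],[0,0,-8,0,0,0],[0,0,-8,0,0,0],[0,0,-8,0,0,0]], hand=0.155, squeeze=5)

```text
time_s: 6.58
tcp_pos: [0.4295, -0.0762, 0.1054]
tcp_rot: [0.468, 0.857, 0.072, -0.201]
contact_force: [0.5, 0.1, 0.1]
grip_width: 0.0143
```

step_arm(steps=[[0,0,2,0,0,0],[0,0,4,0,0,0],[0,0,6,0,0,0],[0,0,6,0,0,0]])

```text
time_s: 6.92
tcp_pos: [0.4271, -0.0819, 0.102]
tcp_rot: [0.468, 0.857, 0.072, -0.202]
contact_force: [-0.0, -0.5, -0.5]
grip_width: 0.0148
```

```bash
python3 - <<'E'
from go import *
P2,Rt=pick(); print(X0,o["time_s"],rel(X0,R0,P2,Rt),o["contact_force"],o["grip_width"])
E
```

```text
[ 0.427 -0.082  0.102] 6.9167 [ 1.1  1.7 -5.1 -0.5  0.3 -0.7] [-0.035 -0.515 -0.506] 0.014771401945232212
```

step_arm(steps=[[0,0,2,0,0,0],[0,0,4,0,0,0],[0,0,5,0,0,0],[0,0,5,0,0,0]])

```text
time_s: 7.25
tcp_pos: [0.4259, -0.0859, 0.0998]
tcp_rot: [0.468, 0.857, 0.072, -0.202]
contact_force: [0.1, 0.5, 0.5]
grip_width: 0.0145
```

```bash
python3 - <<'E'
from go import *
P2,Rt=pick(); print(X0,o["time_s"],rel(X0,R0,P2,Rt),o["contact_force"],o["grip_width"])
E
```

```text
[ 0.426 -0.086  0.1  ] 7.25 [ 1.   1.6 -9.8 -0.5  0.3 -0.7] [0.145 0.459 0.501] 0.01446396682525968
```

step_arm(steps=[[0,0,2,0,0,0],[0,0,4,0,0,0],[0,0,5,0,0,0],[0,0,5,0,0,0]])

```text
time_s: 7.58
tcp_pos: [0.4246, -0.0901, 0.0975]
tcp_rot: [0.468, 0.857, 0.072, -0.202]
contact_force: [0.3, -1.0, 0.3]
grip_width: 0.0145
```

```bash
python3 - <<'E'
from go import *
P2,Rt=pick(); print(X0,o["time_s"],rel(X0,R0,P2,Rt),o["contact_force"],o["grip_width"])
from h import *
for n,(r0,c0),(r1,c1) in(("scene",(140,230),(220,310)),("top",(200,220),(280,300))):
    im=bot.capture(n); im=cv2.resize(im[r0:r1,c0:c1,::-1],None,fx=8,fy=8,interpolation=cv2.INTER_CUBIC)
    cv2.imwrite(f"pics/n7_{n}.png",im)
E
```

```text
[ 0.425 -0.09   0.097] 7.5833 [  1.    1.5 -14.8  -0.5   0.3  -0.7] [ 0.28  -1.028  0.256] 0.01450891919130699
```

View pics/n7_scene.png

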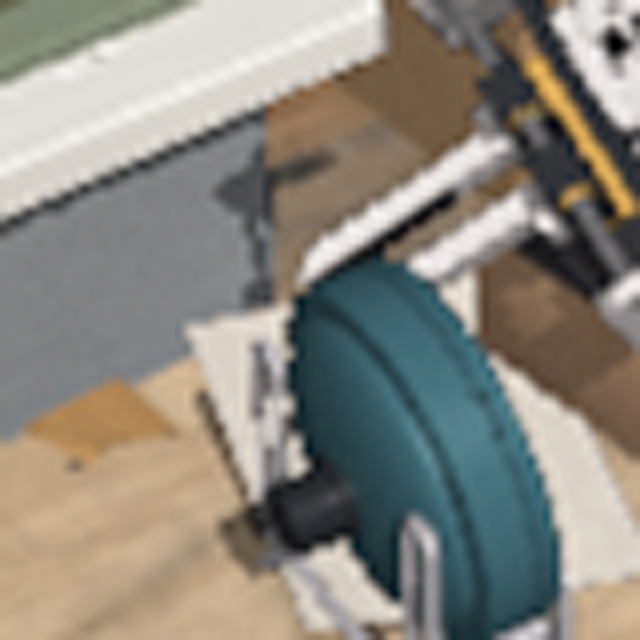

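View pics/n7_top.png

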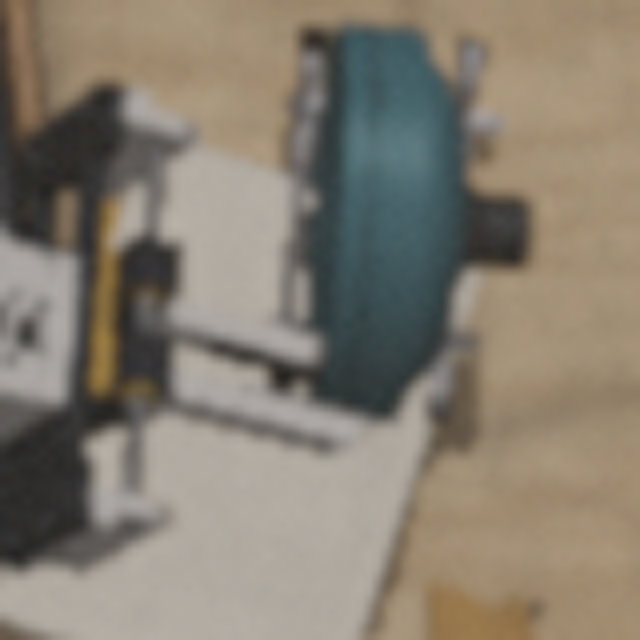

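step_arm(steps=[[0,0,2,0,0,0],[0,0,2,0,0,0],[0,0,2,0,0,0],[0,0,2,0,0,0],[0,0,2,0,0,0],[0,0,2,0,0,0]], hand=0, squeeze=45)

```text
time_s: 8.18
tcp_pos: [0.426, -0.0911, 0.0964]
tcp_rot: [0.468, 0.858, 0.072, -0.2]
contact_force: [4.4, 2.0, -1.1]
grip_width: 0.0081
```

```bash
python3 - <<'E'
from go import *
P2,Rt=pick(); print(X0,o["time_s"],rel(X0,R0,P2,Rt),o["contact_force"],o["moment"],o["grip_width"])
print("up in tool",R0.inv().apply([0,0,1]))
E
```

```text
[ 0.426 -0.091  0.096] 8.1833 [ -0.7   1.3 -15.8  -0.5   0.   -0.8] [ 4.378  1.985 -1.063] [ 0.891 -0.919  0.864] 0.00808843733332102
up in tool [-0.41   0.774 -0.483]
```

step_arm(steps=[[-4,8,-5,0,0,0],[-8,16,-10,0,0,0],[-16,31,-19,0,0,0],[-25,46,-29,0,0,0],[-33,62,-39,0,0,0],[-41,77,-48,0,0,0],[-49,93,-58,0,0,0],[-49,93,-58,0,0,0],[-49,93,-58,0,0,0]])

```text
time_s: 8.93
tcp_pos: [0.4241, -0.0913, 0.2167]
tcp_rot: [0.468, 0.858, 0.071, -0.202]
contact_force: [-0.3, 0.3, -2.2]
grip_width: 0.0079
```

```bash
python3 - <<'E'
from go import *
print(X0,o["time_s"],o["contact_force"],o["moment"],o["grip_width"])
from h import *
for n,(r0,c0),(r1,c1) in(("scene",(100,200),(230,360)),("top",(180,200),(280,320))):
    im=bot.capture(n); im=cv2.resize(im[r0:r1,c0:c1,::-1],None,fx=5,fy=5,interpolation=cv2.INTER_CUBIC)
    cv2.imwrite(f"pics/n8_{n}.png",im)
E
```

```text
[ 0.424 -0.091  0.217] 8.9333 [-0.344  0.27  -2.179] [ 0.807 -0.201  0.017] 0.00788204915485126
```

View pics/n8_scene.png

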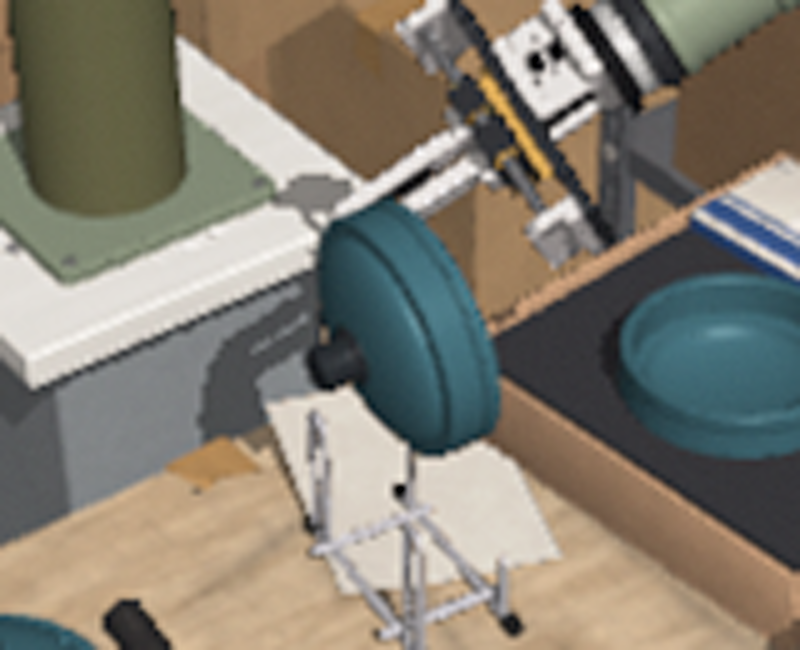

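View pics/n8_top.png

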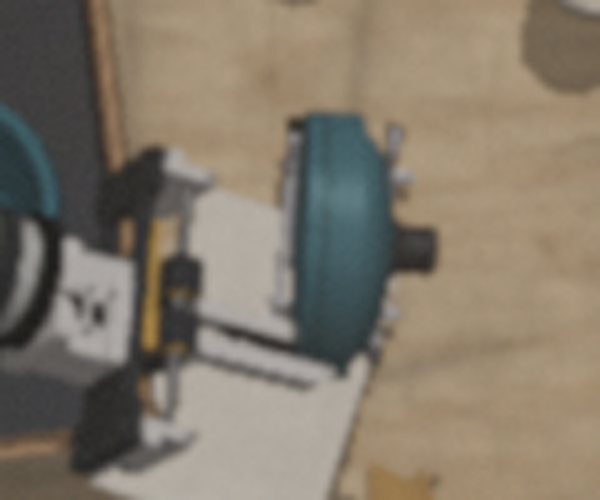

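```bash
cat > held.py <<'E'
from go import *
from fit import pose
from h import *
import json
def ov(n,ims,p,a,r0,c0,f,name,Xt=None):
    im=ims.copy()
    X=pose(p,a); u=(proj(n,X)-[c0,r0])*f+f/2
    h=cv2.convexHull(u.astype(np.float32)); cv2.polylines(im,[np.int32(h)],True,(0,0,255),1)
    cv2.polylines(im,[np.int32(u[:90]).reshape(-1,1,2)],True,(0,255,255),1)
    k=p+a/np.linalg.norm(a)*.082; cv2.circle(im,tuple(np.int32((proj(n,k)[0]-[c0,r0])*f+f/2)),3,(0,255,0),-1)
    cv2.imwrite(name,im)
E
python3 - <<'E'
from held import *
Xg=np.array([.426,-.0911,.0964]); 
from bench import bot
d=X0-Xg; print(d)
# grasp rotation ~ same
for n,r0,c0 in(("scene",100,200),("top",180,200)):
    ov(n,cv2.imread(f"pics/n8_{n}.png"),SEAT+d,AX,r0,c0,5,f"pics/ov8_{n}.png")
E
```

```text
[-0.003 -0.     0.119]
```

View pics/ov8_scene.png

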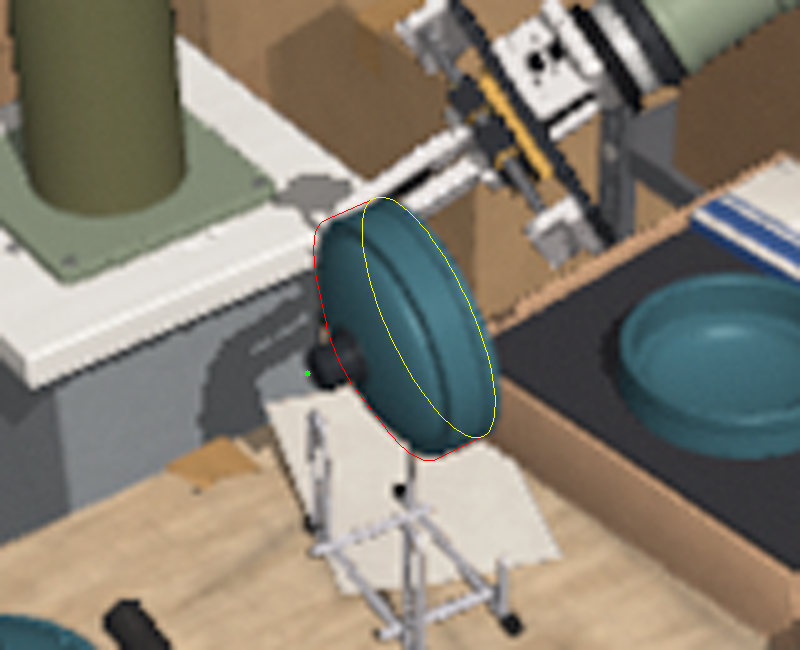

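View pics/ov8_top.png

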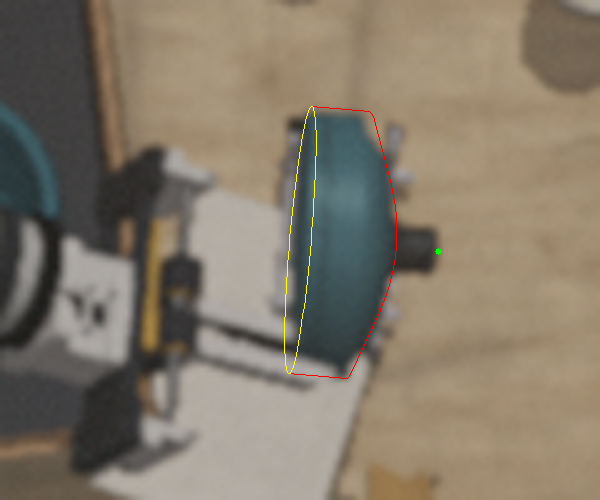

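```bash
cat > place.py <<'E'
from go import *
def frame(a,r): 
    a=a/np.linalg.norm(a); r=r-a*(a@r); r=r/np.linalg.norm(r); return R.from_matrix(np.array([r,np.cross(a,r),a]).T)
def relcov(Xt,Rt,p,a):
    """cover in tool frame: (pos, axis)"""
    return Rt.inv().apply(p-Xt),Rt.inv().apply(a/np.linalg.norm(a))
def target(cp,ca,pt,at,psi):
    """tool pose that puts cover rim centre at pt with axis at, grasp azimuth psi"""
    r_t=-np.array([cp[0],cp[1],cp[2]]); # centre -> tool origin
    F0=frame(ca,r_t); F1=frame(at,np.array([np.cos(psi),np.sin(psi),0]))
    Rt=F1*F0.inv(); return pt-Rt.apply(cp),Rt
E
python3 - <<'E'
from place import *
Xg=np.array([.426,-.0911,.0964]); d=X0-Xg
pit=np.radians(4.5); a=np.array([np.sin(YAW)*np.cos(pit),-np.cos(YAW)*np.cos(pit),-np.sin(pit)])
cp,ca=relcov(X0,R0,SEAT+d+[0,-.001,0],a); json.dump([cp.tolist(),ca.tolist()],open("relC.json","w"))
print(cp,ca,o["time_s"])
for psd in(180,195,210,225):
    ps=np.radians(psd); T,Rt=target(cp,ca,ACEN+[0,0,.034+.09],np.array([0,0,-1.]),ps)
    mid=X0*.5+T*.5; ok=[];qq=q
    for t in np.linspace(0,1,9):
        Xt=X0+(T-X0)*t+[0,0,.06*np.sin(np.pi*t)]; r=R0*R.from_rotvec((R0.inv()*Rt).as_rotvec()*t); qn=ik(Xt,r,qq,0)
        if qn is None: ok.append(None);continue
        qq=qn; c=Xt+r.apply(cp); ok.append((c.round(2).tolist(),r.apply(ca).round(2).tolist()))
    T2,_=target(cp,ca,ACEN+[0,0,.034],np.array([0,0,-1.]),ps)
    print(psd,rel(X0,R0,T,Rt),qq.round(2),ik(T2,Rt,qq,0).round(2)); 
    if psd==210: print(*ok,sep="\n")
E
```

```text
[ 0.073 -0.002 -0.041] [-0.001  0.452  0.892] 9.0333
180 [  23.2 -165.3 -210.    79.4   30.5  -10.4] [-0.15  0.06  1.8   0.44  1.47 -0.46] [-0.15  0.18  1.88  0.45  1.29 -0.55]
195 [  26.8 -153.8 -194.7   74.6   34.   -25.7] [-0.15  0.15  1.7   0.37  1.58 -0.69] [-0.15  0.27  1.77  0.38  1.41 -0.75]
210 [  34.7 -141.5 -181.8   68.8   37.2  -40.9] [-0.12  0.24  1.59  0.3   1.67 -0.9 ] [-0.12  0.35  1.66  0.3   1.5  -0.95]
([0.5, -0.06, 0.2], [-0.11, -0.99, -0.08])
([0.5, -0.03, 0.23], [-0.07, -0.96, -0.26])
([0.51, 0.0, 0.25], [-0.04, -0.9, -0.43])
([0.51, 0.04, 0.26], [-0.01, -0.81, -0.59])
([0.51, 0.07, 0.27], [0.01, -0.68, -0.73])
([0.52, 0.09, 0.27], [0.02, -0.53, -0.85])
([0.52, 0.12, 0.25], [0.02, -0.37, -0.93])
([0.52, 0.15, 0.24], [0.02, -0.19, -0.98])
([0.53, 0.17, 0.22], [-0.0, 0.0, -1.0])
225 [  46.5 -129.2 -172.2   62.1   39.9  -55.8] [-0.09  0.32  1.49  0.21  1.75 -1.1 ] [-0.09  0.42  1.56  0.21  1.58 -1.14]
```

step_arm(steps=[[-3,0,-21,5.3,2.9,-3.1],[-6,0,-41,10.6,5.7,-6.3],[-8,-2,-61,15.9,8.6,-9.4],[-9.5,-5.4,-80,21.2,11.5,-12.6],[-9.6,-11,-97,26.5,14.3,-15.7],[-8.4,-19.4,-113,31.8,17.2,-18.9],[-5.7,-30,-126.6,37,20,-22],[-1.7,-43.6,-139,42.3,22.9,-25.2],[3.8,-59.7,-150,47.6,25.7,-28.3],[10.4,-78,-159,52.9,28.6,-31.5],[18,-98,-167,58.2,31.5,-34.6],[26,-119.5,-175,63.5,34.3,-37.8]])

```text
time_s: 10.03
tcp_pos: [0.4594, 0.1185, 0.1965]
tcp_rot: [-0.164, 0.921, 0.34, -0.096]
contact_force: [0.0, -0.1, -2.2]
grip_width: 0.0077
```

```bash
python3 - <<'E'
from place import *
cp,ca=map(np.array,json.load(open("relC.json")))
T,Rt=target(cp,ca,ACEN+[0,0,.034+.09],np.array([0,0,-1.]),np.radians(210))
print(X0,o["time_s"],rel(X0,R0,T,Rt),o["contact_force"],o["grip_width"])
E
```

```text
[0.459 0.119 0.197] 10.0333 [13.8 -4.2 19.9  5.2  2.8 -3. ] [ 0.034 -0.08  -2.224] 0.007672414594584397
```

step_arm(steps=[[7,-2,10,2.6,1.4,-1.5],[13.8,-4.2,19.9,5.2,2.8,-3],[13.8,-4.2,19.9,5.2,2.8,-3],[13.8,-4.2,19.9,5.2,2.8,-3],[13.8,-4.2,19.9,5.2,2.8,-3]])

```text
time_s: 10.45
tcp_pos: [0.4614, 0.1349, 0.1792]
tcp_rot: [-0.214, 0.906, 0.355, -0.085]
contact_force: [1.3, -0.5, -2.4]
grip_width: 0.0074
```

```bash
python3 - <<'E'
from held import *
from place import *
cp,ca=map(np.array,json.load(open("relC.json")))
T,Rt=target(cp,ca,ACEN+[0,0,.034+.09],np.array([0,0,-1.]),np.radians(210))
print(X0,o["time_s"],rel(X0,R0,T,Rt),o["contact_force"],o["grip_width"],"cov",X0+R0.apply(cp),R0.apply(ca))
for n,(r0,c0),(r1,c1) in(("scene",(80,280),(220,430)),("top",(160,120),(280,260))):
    im=bot.capture(n); cv2.imwrite(f"pics/full9_{n}.png",im[:,:,::-1]); im=cv2.resize(im[r0:r1,c0:c1,::-1],None,fx=5,fy=5,interpolation=cv2.INTER_CUBIC)
    cv2.imwrite(f"pics/n9_{n}.png",im)
    ov(n,im,X0+R0.apply(cp),R0.apply(ca),r0,c0,5,f"pics/ov9_{n}.png")
E
```

```text
[0.461 0.135 0.179] 10.45 [ 0.4 -0.1  0.6  0.2  0.2 -0.1] [ 1.345 -0.469 -2.44 ] 0.0073662969127588985 cov [0.526 0.172 0.216] [ 0.    -0.005 -1.   ]
```

View pics/ov9_scene.png

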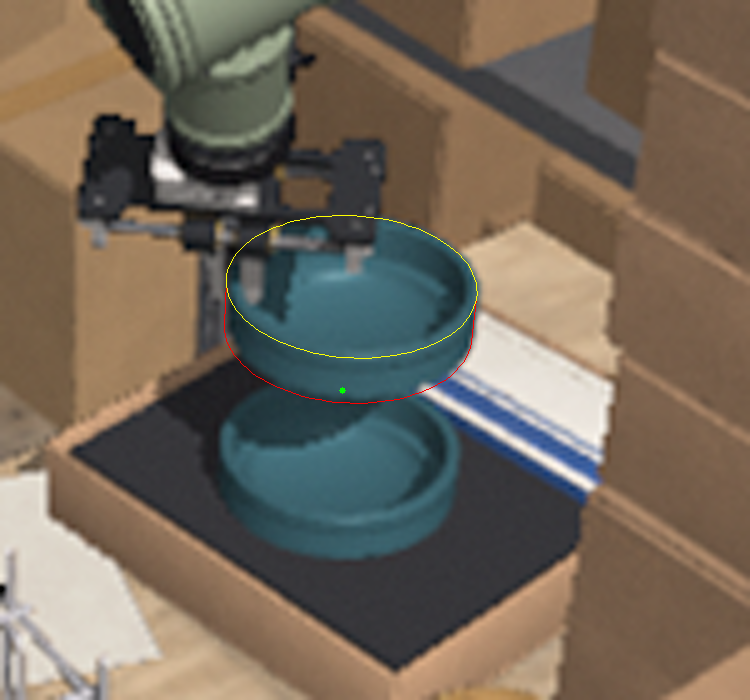

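View pics/ov9_top.png

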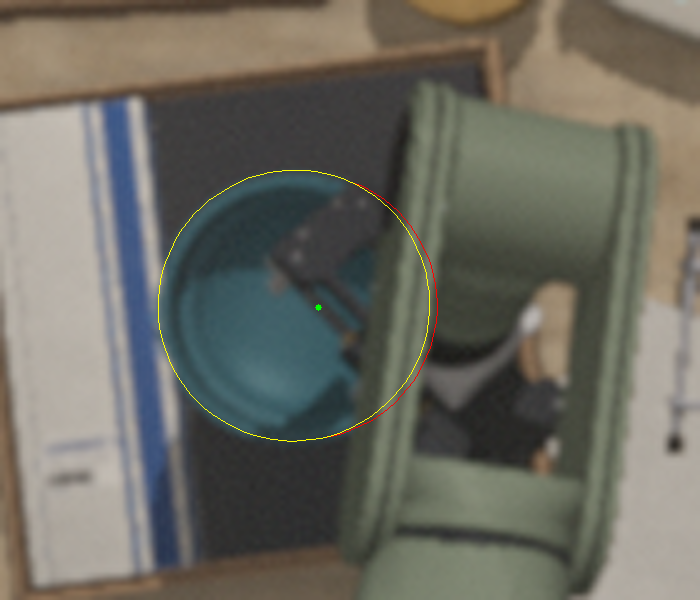

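```bash
python3 - <<'E'
from place import *
cp,ca=map(np.array,json.load(open("relC.json")))
for h in(.04,.012,0,-.004):
    T,Rt=target(cp,ca,ACEN+[-.001,0,.034+h],np.array([0,0,-1.]),np.radians(210)); print(h,rel(X0,R0,T,Rt))
E
```

```text
0.04 [-1.1 21.9 46.7  0.3  0.1  0. ]
0.012 [-1.1 34.4 71.7  0.3  0.1  0. ]
0 [-1.1 39.7 82.5  0.3  0.1  0. ]
-0.004 [-1.1 41.5 86.   0.3  0.1  0. ]
```

step_arm(steps=[[0,8,16,0,0,0],[-1,15,31,0.3,0,0],[-1,22,46,0.3,0,0],[-1,27,56,0.3,0,0],[-1,31,64,0.3,0,0],[-1,33,69,0.3,0,0],[-1,34.4,71.7,0.3,0,0],[-1,34.4,71.7,0.3,0,0]])

```text
time_s: 11.22
tcp_pos: [0.4603, 0.1355, 0.1]
tcp_rot: [-0.217, 0.905, 0.355, -0.085]
contact_force: [-0.3, 0.7, -1.9]
grip_width: 0.0079
```

```bash
python3 - <<'E'
from place import *
cp,ca=map(np.array,json.load(open("relC.json")))
print(o["contact_force"],o["time_s"],o["grip_width"])
for h in(.004,0,-.004):
    T,Rt=target(cp,ca,ACEN+[-.001,0,.034+h],np.array([0,0,-1.]),np.radians(210)); print(h,rel(X0,R0,T,Rt))
E
```

```text
[-0.262  0.748 -1.85 ] 11.2167 0.007875822783702018
0.004 [ 0.1  3.5  6.4 -0.1  0.1 -0. ]
0 [ 0.1  5.3 10.  -0.1  0.1 -0. ]
-0.004 [ 0.1  7.2 13.5 -0.1  0.1 -0. ]
```

step_arm(steps=[[0,1,2,0,0,0],[0,2,4,0,0,0],[0,3,5.5,0,0,0],[0,3.5,6.5,0,0,0],[0,3.5,6.5,0,0,0]])

```text
time_s: 11.63
tcp_pos: [0.4603, 0.1353, 0.0926]
tcp_rot: [-0.217, 0.905, 0.355, -0.085]
contact_force: [0.1, -0.5, -2.0]
grip_width: 0.0082
```

step_arm(steps=[[0,0.5,1,0,0,0],[0,1,2,0,0,0],[0,1.5,3,0,0,0],[0,1.5,3,0,0,0]])

```text
time_s: 11.97
tcp_pos: [0.4602, 0.1353, 0.0891]
tcp_rot: [-0.217, 0.905, 0.355, -0.085]
contact_force: [0.0, -0.2, -2.4]
grip_width: 0.008
```

step_arm(steps=[[0,0.4,0.8,0,0,0],[0,0.8,1.6,0,0,0],[0,0.8,1.6,0,0,0],[0,0.8,1.6,0,0,0]])

```text
time_s: 12.3
tcp_pos: [0.4606, 0.1353, 0.0878]
tcp_rot: [-0.217, 0.905, 0.355, -0.085]
contact_force: [0.6, -2.1, -0.2]
grip_width: 0.008
```

step_arm(steps=[[0,0.4,0.8,0,0,0],[0,0.8,1.6,0,0,0],[0,0.8,1.6,0,0,0],[0,0.8,1.6,0,0,0]])

```text
time_s: 12.63
tcp_pos: [0.4607, 0.1353, 0.0877]
tcp_rot: [-0.217, 0.905, 0.355, -0.085]
contact_force: [-1.3, -3.0, 8.2]
grip_width: 0.0079
```

step_arm(steps=[[0,-0.6,-1.2,0,0,0],[0,-0.6,-1.2,0,0,0],[0,-0.6,-1.2,0,0,0]])

```text
time_s: 12.88
tcp_pos: [0.4609, 0.1352, 0.0877]
tcp_rot: [-0.217, 0.905, 0.355, -0.085]
contact_force: [0.1, -1.2, 4.2]
grip_width: 0.0079
```

step_arm(steps=[[0,0,0,0,0,0],[0,0,0,0,0,0],[0,0,0,0,0,0],[0,0,0,0,0,0]], hand=0.28)

```text
time_s: 13.22
tcp_pos: [0.4601, 0.1355, 0.0868]
tcp_rot: [-0.217, 0.905, 0.355, -0.085]
contact_force: [-0.5, -0.3, -0.3]
grip_width: 0.0262
```

```bash
python3 - <<'E'
from place import *
print(X0,o["contact_force"],o["time_s"],o["grip_width"], R0.as_matrix())
from h import *
im=bot.capture("scene"); crop(im,80,220,280,430,5,"pics/n10.png")
E
```

```text
[0.46  0.136 0.087] [-0.537 -0.265 -0.341] 13.2167 0.02617162187850018 [[ 0.733  0.606 -0.308]
 [ 0.68  -0.654  0.332]
 [-0.    -0.454 -0.891]]
```

View pics/n10.png

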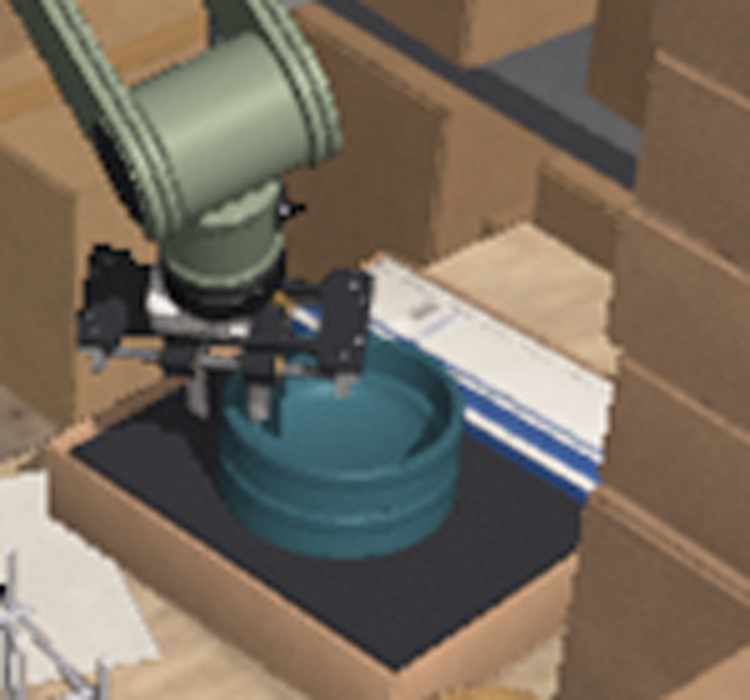

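step_arm(steps=[[0,0,-12,0,0,0],[0,0,-30,0,0,0],[0,0,-55,0,0,0],[0,0,-90,0,0,0],[0,0,-130,0,0,0],[0,0,-150,0,0,0],[0,0,-150,0,0,0]])

```text
time_s: 13.85
tcp_pos: [0.5113, 0.0834, 0.2264]
tcp_rot: [-0.214, 0.906, 0.355, -0.08]
contact_force: [-0.6, 0.0, 0.7]
grip_width: 0.026
```

```bash
cat > bplan.py <<'E'
from place import *
BC=np.array([.463,-.365,0.])
S=R.from_euler('x',90,degrees=True)
def knobgrasp(p,a,xdir,beta,tipgap,flip=1,tip=.020):
    """tool pose: tip plane (visible, tip behind TCP) at tipgap above crown along a; tilt beta about xdir"""
    a=a/np.linalg.norm(a); x=xdir-a*(a@xdir); x/=np.linalg.norm(x)
    z=R.from_rotvec(x*beta).apply(-a); X=flip*x; Y=np.cross(z,X)
    g=p+a*(.056+tipgap)   # point on axis where tips are
    return g+z*tip,R.from_matrix(np.array([X,Y,z]).T)
E
python3 - <<'E'
from bplan import *
from h import *
print(X0,o["time_s"],q.round(2))
for n in("scene","top"):
    im=bot.capture(n); cv2.imwrite(f"pics/f11_{n}.png",im[:,:,::-1])
yaw=YAW
a_st=np.array([np.sin(yaw),-np.cos(yaw),0]) # level
xs=np.array([np.cos(yaw),np.sin(yaw),0])
for beta in(20,30,40):
  for fl in(1,-1):
    b=np.radians(beta)
    # stand: z should have -z comp
    for sg in(1,-1):
        Xs,Rs=knobgrasp(SEAT+[0,0,.003],a_st,xs,sg*b,.004,fl)
        if Rs.as_matrix()[2,2]<0:
            Xb,Rb=knobgrasp(BC,np.array([0,0,1.]),xs,sg*b,.004,fl)
            qs=ik(Xs,Rs,None); qb=ik(Xb,Rb,None)
            print(beta,fl,sg,"stand",Xs,Rs.as_matrix()[:,2],None if qs is None else qs.round(2),"\n   bench",Xb,Rb.as_matrix()[:,2],None if qb is None else qb.round(2), np.degrees((Rb.inv()*Rs).as_rotvec()).round(1))
E
```

```text
[0.511 0.083 0.226] 13.85 [-0.2   0.3   1.42  0.28  1.79 -0.94]
20 1 -1 stand [ 0.498 -0.101  0.08 ] [ 0.103  0.934 -0.342] [-0.9   0.78  1.52  0.76  1.85 -0.99] 
   bench [ 0.462 -0.372  0.041] [-0.038 -0.34  -0.94 ] [-0.64  0.32  1.77 -0.39  0.9  -0.31] [90. -0. -0.]
20 -1 -1 stand [ 0.498 -0.101  0.08 ] [ 0.103  0.934 -0.342] [-0.9   0.78  1.52  0.76  1.85  2.15] 
   bench [ 0.462 -0.372  0.041] [-0.038 -0.34  -0.94 ] None [-90.   0.  -0.]
30 1 -1 stand [ 0.498 -0.102  0.077] [ 0.095  0.861 -0.5  ] [-0.87  0.67  1.57  0.69  1.73 -0.95] 
   bench [ 0.462 -0.375  0.043] [-0.055 -0.497 -0.866] [-0.55  0.33  1.83 -0.64  0.85 -0.04] [90.  0.  0.]
30 -1 -1 stand [ 0.498 -0.102  0.077] [ 0.095  0.861 -0.5  ] [-0.87  0.67  1.57  0.69  1.73  2.19] 
   bench [ 0.462 -0.375  0.043] [-0.055 -0.497 -0.866] None [-90.   0.   0.]
40 1 -1 stand [ 0.498 -0.104  0.074] [ 0.084  0.761 -0.643] [-0.83  0.56  1.62  0.62  1.62 -0.9 ] 
   bench [ 0.462 -0.378  0.045] [-0.071 -0.639 -0.766] [-0.46  0.38  1.86 -0.92  0.87  0.25] [90.  0. -0.]
40 -1 -1 stand [ 0.498 -0.104  0.074] [ 0.084  0.761 -0.643] [-0.83  0.56  1.62  0.62  1.62  2.24] 
   bench [ 0.462 -0.378  0.045] [-0.071 -0.639 -0.766] None [-90.   0.  -0.]
```

View pics/f11_top.png

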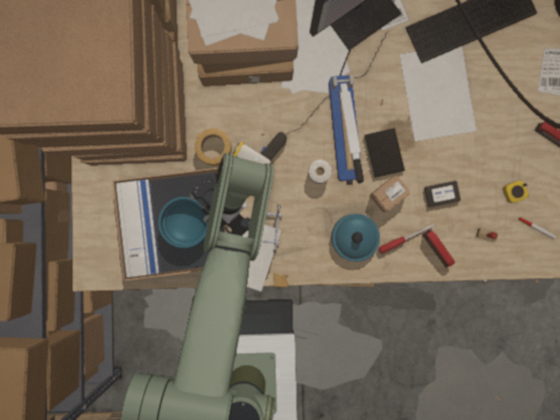

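View pics/f11_scene.png

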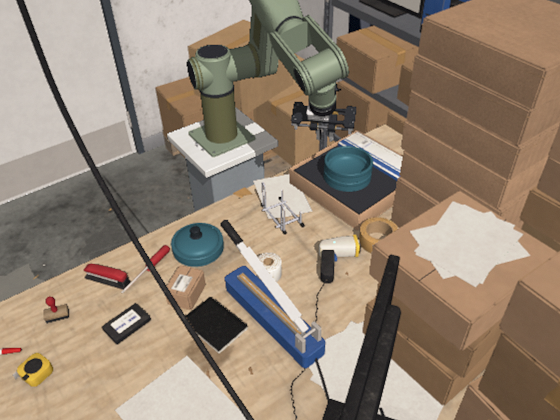

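```bash
python3 - <<'E'
from bplan import *
from h import *
print("knob",atz("top",(237.6,357.0),.078), atz("scene",(231,196.5),.075))
B=np.radians(25); xs=np.array([np.cos(YAW),np.sin(YAW),0])
Xb,Rb=knobgrasp(np.array([.4625,-.365,0]),np.array([0,0,1.]),xs,-B,.004,1)
Z=Rb.apply([0,0,1]); P=Xb-Z*.12+[0,0,.02]
qq=q
for t in np.linspace(0,1,7):
    Xt=X0+(P-X0)*t; r=R0*R.from_rotvec((R0.inv()*Rb).as_rotvec()*t); qn=ik(Xt,r,qq,0); print(t,Xt,None if qn is None else qn.round(2)); qq=qn if qn is not None else qq
print(rel(X0,R0,P,Rb),P,Xb)
E
```

```text
knob [ 0.461 -0.364  0.078] [ 0.471 -0.364  0.075]
0.0 [0.507 0.085 0.222] [-0.2   0.3   1.43  0.28  1.79 -0.94]
0.16666666666666666 [0.501 0.017 0.213] [-0.26  0.22  1.5   0.17  1.7  -0.87]
0.3333333333333333 [ 0.494 -0.051  0.205] [-0.32  0.16  1.57  0.06  1.6  -0.78]
0.5 [ 0.487 -0.119  0.196] [-0.37  0.11  1.63 -0.05  1.49 -0.69]
0.6666666666666666 [ 0.481 -0.187  0.188] [-0.42  0.09  1.68 -0.17  1.37 -0.57]
0.8333333333333333 [ 0.474 -0.255  0.179] [-0.47  0.09  1.72 -0.3   1.25 -0.42]
1.0 [ 0.467 -0.323  0.171] [-0.51  0.12  1.74 -0.44  1.14 -0.24]
[-306.7  265.7  -77.8  -48.6    0.7   50.7] [ 0.467 -0.323  0.171] [ 0.462 -0.373  0.042]
```

step_arm(steps=[[-31,27,-8,-5,0,5],[-61,53,-16,-10,0,10],[-92,80,-24,-14.5,0.2,15],[-123,106,-31,-19.5,0.3,20],[-153,133,-39,-24,0.3,25],[-184,159,-47,-29,0.4,30],[-215,186,-55,-34,0.5,35.5],[-245,212,-62,-39,0.6,40.5],[-276,239,-70,-44,0.6,45.5],[-307,266,-78,-48.6,0.7,50.7],[-307,266,-78,-48.6,0.7,50.7],[-307,266,-78,-48.6,0.7,50.7]], hand=0.55)

```text
time_s: 14.95
tcp_pos: [0.464, -0.3216, 0.1662]
tcp_rot: [0.214, 0.975, -0.052, -0.016]
contact_force: [-0.4, 0.0, 0.1]
grip_width: 0.0514
```

```bash
python3 - <<'E'
from bplan import *
from h import *
B=np.radians(25); xs=np.array([np.cos(YAW),np.sin(YAW),0])
Xb,Rb=knobgrasp(np.array([.4625,-.365,0]),np.array([0,0,1.]),xs,-B,.004,1)
print(X0,o["time_s"],rel(X0,R0,Xb,Rb),o["grip_width"])
for n in("scene","top"):
    im=bot.capture(n); cv2.imwrite(f"pics/f12_{n}.png",im[:,:,::-1])
crop(cv2.imread("pics/f12_scene.png")[:,:,::-1],140,280,140,310,4,"pics/c12_scene.png")
crop(cv2.imread("pics/f12_top.png")[:,:,::-1],170,290,240,400,4,"pics/c12_top.png")
E
```

```text
[ 0.464 -0.322  0.166] 14.95 [  4.4  -5.2 134.6  -0.2   0.5   0.3] 0.05139029484780291
```

View pics/c12_scene.png

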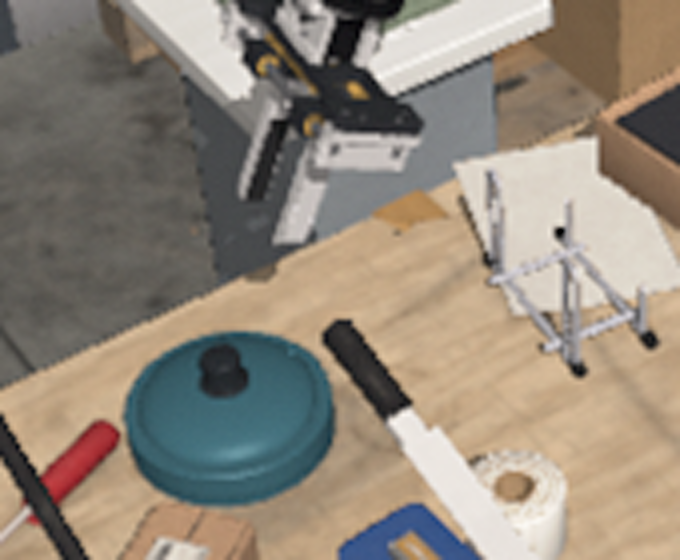

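View pics/c12_top.png

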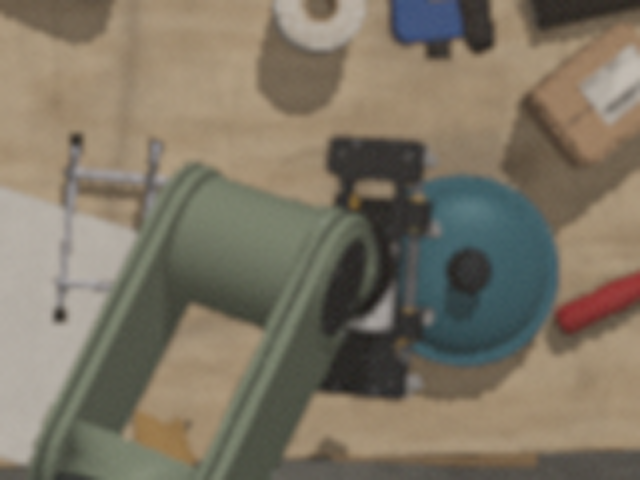

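step_arm(steps=[[1.5,-2,30,0,0,0],[3,-4,60,0,0,0],[4.4,-5.2,85,0,0,0],[4.4,-5.2,100,0,0.4,0.3],[4.4,-5.2,108,0,0.4,0.3],[4.4,-5.2,108,0,0.4,0.3]])

```text
time_s: 15.55
tcp_pos: [0.4653, -0.3632, 0.068]
tcp_rot: [0.215, 0.975, -0.054, -0.011]
contact_force: [-0.6, 1.2, -1.0]
grip_width: 0.0517
```

```bash
python3 - <<'E'
from bplan import *
from h import *
f=lambda c,r:(140+(r-1.5)/4,140+(c-1.5)/4)
for nm,p in dict(loopN=(488,258),loopF=(578,369),stopN=(559,232),stopF=(650,339)).items(): print(nm,atz("scene",f(*p),.006))
g=lambda c,r:(170+(r-1.5)/4,240+(c-1.5)/4)
for nm,p in dict(stopF=(77,140),stopN=(60,316),loopF=(155,147)).items(): print("top",nm,atz("top",g(*p),.006))
B=np.radians(25); xs=np.array([np.cos(YAW),np.sin(YAW),0])
Xb,Rb=knobgrasp(np.array([.4625,-.365,0]),np.array([0,0,1.]),xs,-B,.004,1)
print(X0,o["time_s"],rel(X0,R0,Xb,Rb),o["contact_force"])
for n in("scene","top"):
    im=bot.capture(n); cv2.imwrite(f"pics/f13_{n}.png",im[:,:,::-1])
crop(cv2.imread("pics/f13_scene.png")[:,:,::-1],180,270,150,250,7,"pics/c13_scene.png")
crop(cv2.imread("pics/f13_top.png")[:,:,::-1],190,280,300,400,7,"pics/c13_top.png")
E
```

```text
loopN [ 0.423 -0.102  0.006]
loopF [ 0.572 -0.119  0.006]
stopN [ 0.432 -0.036  0.006]
stopF [ 0.579 -0.054  0.006]
top stopF [ 0.576 -0.055  0.006]
top stopN [ 0.432 -0.038  0.006]
top loopF [ 0.568 -0.119  0.006]
[ 0.465 -0.363  0.068] 15.55 [-2.7 -1.4 28.1 -0.1 -0.1 -0.1] [-0.601  1.232 -1.022]
```

View pics/c13_scene.png

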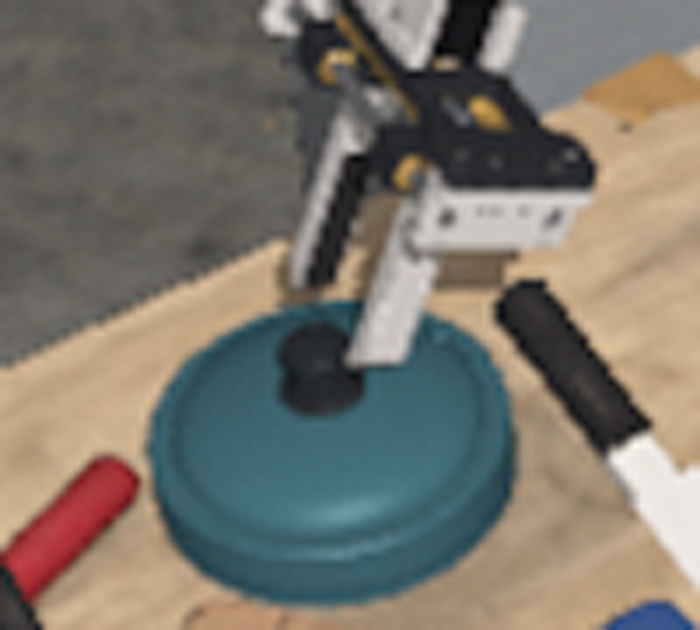

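View pics/c13_top.png

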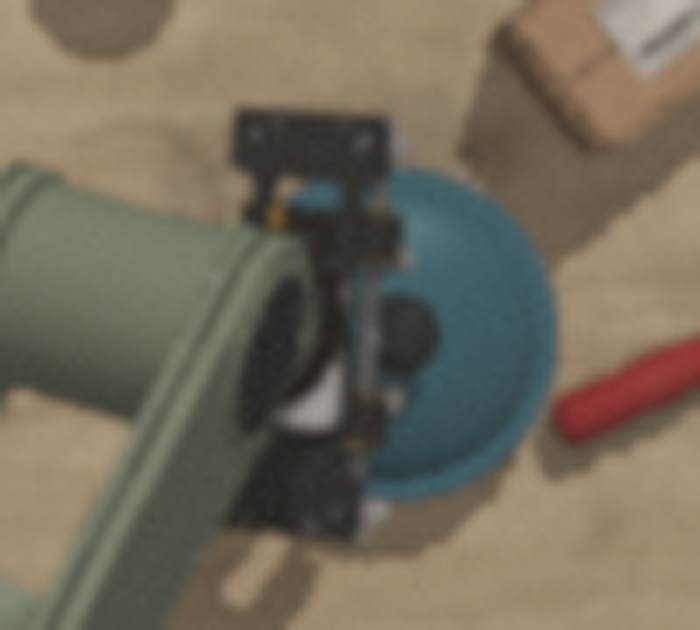

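step_arm(steps=[[-1,-1,6,0,0,0],[-2.7,-1.4,12,0,0,0],[-2.7,-1.4,18,0,0,0],[-2.7,-1.4,20,0,0,0],[-2.7,-1.4,20,0,0,0]])

```text
time_s: 16.07
tcp_pos: [0.4623, -0.3709, 0.0503]
tcp_rot: [0.216, 0.975, -0.055, -0.01]
contact_force: [0.0, -0.3, 0.4]
grip_width: 0.0518
```

step_arm(steps=[[0,0,2,0,0,0],[0,0,4,0,0,0],[0,0,6,0,0,0],[0,0,6,0,0,0],[0,0,6,0,0,0]])

```text
time_s: 16.48
tcp_pos: [0.4626, -0.3736, 0.0455]
tcp_rot: [0.216, 0.975, -0.055, -0.009]
contact_force: [-0.1, 0.3, -0.4]
grip_width: 0.0519
```

```bash
sed -i 's/YAW=-.11/YAW=-.12/' plan.py; python3 - <<'E'
from bplan import *
from h import *
B=np.radians(25); xs=np.array([np.cos(YAW),np.sin(YAW),0])
Xb,Rb=knobgrasp(np.array([.4625,-.365,0]),np.array([0,0,1.]),xs,-B,.004,1)
print(X0,o["time_s"],rel(X0,R0,Xb,Rb),o["contact_force"])
for n in("scene","top"):
    im=bot.capture(n); cv2.imwrite(f"pics/f14_{n}.png",im[:,:,::-1])
crop(cv2.imread("pics/f14_scene.png")[:,:,::-1],180,270,150,250,7,"pics/c14_scene.png")
E
```

```text
[ 0.463 -0.374  0.046] 16.4833 [-1.1 -1.6  3.2  0.  -0.5  0.3] [-0.101  0.266 -0.421]
```

View pics/c14_scene.png

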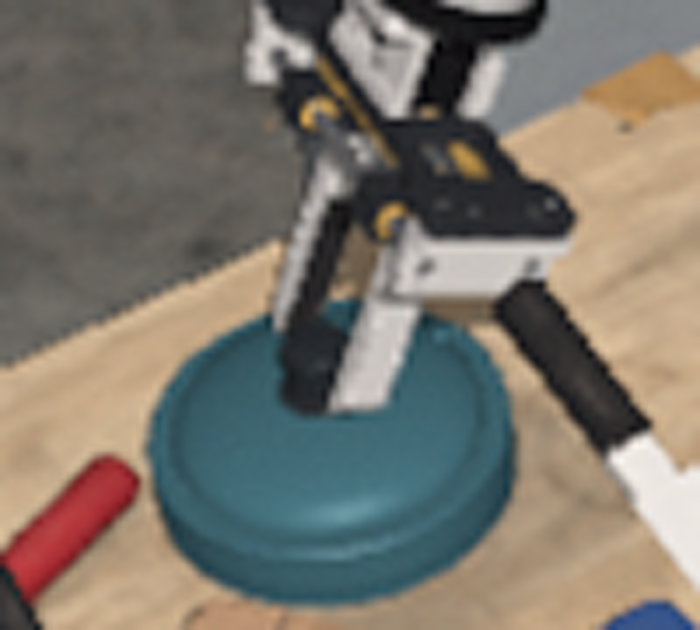

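step_arm(steps=[[-1,-1.5,1,0,0,0],[-1,-1.5,1,0,0,0],[-1,-1.5,1,0,0,0],[-1,-1.5,1,0,0,0],[-1,-1.5,1,0,0,0],[-1,-1.5,1,0,0,0]], hand=0, squeeze=60)

```text
time_s: 17.08
tcp_pos: [0.4619, -0.3725, 0.0441]
tcp_rot: [0.216, 0.975, -0.055, -0.009]
contact_force: [-0.3, 0.6, -0.9]
grip_width: 0.0287
```

```bash
python3 - <<'E'
from bplan import *
print(X0,o["time_s"],o["contact_force"],o["moment"],o["grip_width"],"up",R0.inv().apply([0,0,1]))
E
```

```text
[ 0.462 -0.372  0.044] 17.0833 [-0.267  0.566 -0.937] [ 0.274 -0.134  0.067] 0.028664974218376146 up [ 0.006  0.423 -0.906]
```

step_arm(steps=[[0,3,-7,0,0,0],[0,8,-18,0,0,0],[0,17,-36,0,0,0],[0,26,-55,0,0,0],[0.5,38,-82,0,0,0],[0.7,51,-109,0,0,0],[0.7,51,-109,0,0,0],[0.7,51,-109,0,0,0]])

```text
time_s: 17.75
tcp_pos: [0.4635, -0.3737, 0.1681]
tcp_rot: [0.218, 0.974, -0.055, -0.006]
contact_force: [-0.6, 0.3, -2.1]
grip_width: 0.0287
```

```bash
python3 - <<'E'
from held import *
from bplan import *
print(X0,o["time_s"],o["contact_force"],o["moment"],o["grip_width"])
# relation: at grasp cover p=BC', a=+z
Xg=np.array([.4619,-.3725,.0441]); 
cp,ca=relcov(Xg,R0,np.array([.4622,-.365,0]),np.array([0,0,1.])); json.dump([cp.tolist(),ca.tolist()],open("relB.json","w")); print(cp,ca)
for n,(r0,c0),(r1,c1) in(("scene",(110,130),(240,270)),("top",(170,290),(290,420))):
    im=bot.capture(n); im=cv2.resize(im[r0:r1,c0:c1,::-1],None,fx=5,fy=5,interpolation=cv2.INTER_CUBIC)
    ov(n,im,X0+R0.apply(cp),R0.apply(ca),r0,c0,5,f"pics/ov15_{n}.png")
a_st=np.array([np.sin(YAW),-np.cos(YAW),0]); xs=np.array([np.cos(YAW),np.sin(YAW),0])
# target tool: rotate by S-like rotation about xs by 90
for pit in(0,3):
    Rs=R.from_rotvec(xs*np.radians(90+pit))*R0; 
    print("check axis",Rs.apply(ca))
    for h in(.13,0.0):
        T=SEAT+[0,0,h]-Rs.apply(cp); qs=ik(T,Rs,q); print(pit,h,T,None if qs is None else qs.round(2),rel(X0,R0,T,Rs),bodypts(T,Rs)[:,2].min())
E
```

```text
[ 0.463 -0.374  0.168] 17.75 [-0.597  0.257 -2.09 ] [ 0.306 -0.071 -0.072] 0.02866719704327495
[-0.001 -0.026  0.037] [ 0.012  0.425 -0.905]
check axis [-0.12  -0.993  0.   ]
0 0.13 [ 0.498 -0.104  0.207] [-0.9   0.51  1.55  0.78  1.93 -0.83] [   5.2 -229.9 -150.5   90.     0.3    1.3] 0.21305019543902604
0 0.0 [ 0.498 -0.104  0.077] [-0.9   0.72  1.56  0.73  1.77 -0.98] [   3.6 -285.2  -32.8   90.     0.3    1.3] 0.08305019543902603
check axis [-0.12  -0.991 -0.052]
3 0.13 [ 0.498 -0.103  0.204] [-0.9   0.55  1.55  0.8   1.95 -0.84] [   5.2 -231.3 -148.6   93.     0.3    1.4] 0.205369725598975
3 0.0 [ 0.498 -0.103  0.074] [-0.9   0.76  1.54  0.75  1.8  -1.  ] [   3.6 -286.6  -30.9   93.     0.3    1.4] 0.07536972559897498
```

View pics/ov15_scene.png

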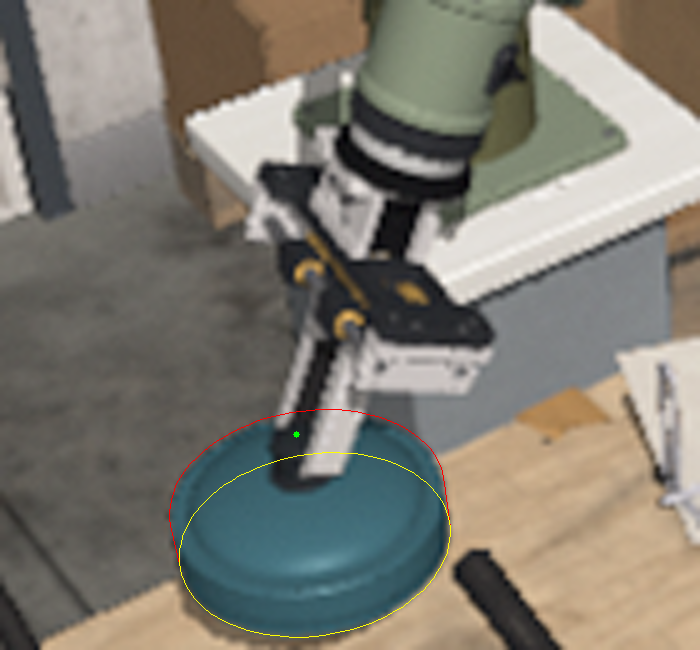

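```bash
python3 - <<'E'
from bplan import *
from fit import pose
cp,ca=map(np.array,json.load(open("relB.json")))
v=np.array([5.2,-230,-150.5,90,.3,1.3]); T,Rs=app(X0,R0,v); qq=q
for k in range(0,14):
    t=k/13; b=R0.inv().apply([0,0,1])*60*np.sin(np.pi*t)
    w=v*t; w[:3]+=b; Xt,r=app(X0,R0,w); qn=ik(Xt,r,qq,0)
    c=Xt+r.apply(cp); P=pose(c,r.apply(ca)); print(w.round(1),c,"minz %.3f"%P[:,2].min(),"ymax %.3f"%P[:,1].max(),None if qn is None else qn.round(2), "body %.3f"%bodypts(Xt,r)[:,2].min()); qq=qn if qn is not None else qq
E
```

```text
[ 0.  0. -0.  0.  0.  0.] [ 0.461 -0.364  0.12 ] minz 0.119 ymax -0.286 [-0.6   0.15  1.72 -0.43  1.09 -0.32] body 0.235
[  0.5 -11.6 -24.6   6.9   0.    0.1] [ 0.464 -0.338  0.138] minz 0.128 ymax -0.261 [-0.63  0.13  1.67 -0.29  1.19 -0.43] body 0.261
[  0.9 -23.6 -48.4  13.8   0.    0.2] [ 0.468 -0.313  0.157] minz 0.138 ymax -0.237 [-0.67  0.13  1.62 -0.17  1.29 -0.51] body 0.285
[  1.4 -36.3 -70.8  20.8   0.1   0.3] [ 0.471 -0.287  0.174] minz 0.146 ymax -0.214 [-0.7   0.13  1.57 -0.06  1.39 -0.58] body 0.306
[  1.8 -49.9 -91.1  27.7   0.1   0.4] [ 0.474 -0.262  0.19 ] minz 0.153 ymax -0.193 [-0.73  0.14  1.53  0.04  1.49 -0.62] body 0.320
[   2.3  -64.8 -108.7   34.6    0.1    0.5] [ 0.477 -0.237  0.203] minz 0.158 ymax -0.173 [-0.77  0.16  1.5   0.14  1.58 -0.65] body 0.323
[   2.7  -81.  -123.5   41.5    0.1    0.6] [ 0.481 -0.213  0.213] minz 0.162 ymax -0.154 [-0.8   0.19  1.48  0.23  1.65 -0.68] body 0.323
[   3.1  -98.7 -135.    48.5    0.2    0.7] [ 0.484 -0.189  0.221] minz 0.162 ymax -0.137 [-0.82  0.22  1.47  0.32  1.72 -0.7 ] body 0.318
[   3.5 -117.9 -143.5   55.4    0.2    0.8] [ 0.487 -0.166  0.225] minz 0.161 ymax -0.121 [-0.85  0.25  1.47  0.4   1.77 -0.71] body 0.308
[   3.8 -138.4 -149.    62.3    0.2    0.9] [ 0.49  -0.143  0.227] minz 0.157 ymax -0.106 [-0.87  0.29  1.48  0.48  1.82 -0.73] body 0.294
[   4.2 -160.1 -151.8   69.2    0.2    1. ] [ 0.493 -0.121  0.225] minz 0.152 ymax -0.092 [-0.88  0.34  1.49  0.56  1.85 -0.75] body 0.276
[   4.5 -182.9 -152.6   76.2    0.3    1.1] [ 0.495 -0.099  0.222] minz 0.146 ymax -0.079 [-0.89  0.39  1.51  0.64  1.88 -0.77] body 0.256
[   4.9 -206.3 -151.9   83.1    0.3    1.2] [ 0.498 -0.079  0.217] minz 0.139 ymax -0.066 [-0.9   0.45  1.54  0.71  1.9  -0.8 ] body 0.233
[   5.2 -230.  -150.5   90.     0.3    1.3] [ 0.501 -0.058  0.211] minz 0.133 ymax -0.049 [-0.9   0.51  1.56  0.77  1.92 -0.83] body 0.210
```

step_arm(steps=[[0.5,-11.6,-24.6,6.9,0,0.1],[0.9,-23.6,-48.4,13.8,0,0.2],[1.4,-36.3,-70.8,20.8,0.1,0.3],[1.8,-49.9,-91.1,27.7,0.1,0.4],[2.3,-64.8,-108.7,34.6,0.1,0.5],[2.7,-81,-123.5,41.5,0.1,0.6],[3.1,-98.7,-135,48.5,0.2,0.7],[3.5,-117.9,-143.5,55.4,0.2,0.8],[3.8,-138.4,-149,62.3,0.2,0.9],[4.2,-160,-152,69.2,0.2,1],[4.5,-183,-152.6,76.2,0.3,1.1],[4.9,-206,-152,83,0.3,1.2]])

```text
time_s: 18.85
tcp_pos: [0.494, -0.1237, 0.2138]
tcp_rot: [-0.485, 0.872, -0.057, 0.034]
contact_force: [0.9, -0.0, -2.2]
grip_width: 0.0287
```

```bash
python3 - <<'E'
from held import *
from bplan import *
cp,ca=map(np.array,json.load(open("relB.json")))
a_st=np.array([np.sin(YAW),-np.cos(YAW),0.]); 
print(X0,o["time_s"],o["contact_force"],o["grip_width"],R0.apply(ca))
# desired rotation: minimal rotation taking current axis to a_st
cur_a=R0.apply(ca); rv=np.cross(cur_a,a_st); Rs=R.from_rotvec(rv/np.linalg.norm(rv)*np.arcsin(np.linalg.norm(rv)))*R0
T=SEAT+[0,0,.13]-Rs.apply(cp); print(rel(X0,R0,T,Rs))
E
```

```text
[ 0.494 -0.124  0.214] 18.85 [ 0.894 -0.032 -2.18 ] 0.028709239676519924 [-0.12  -0.986  0.115]
[ 1.6 -4.5 21.1  6.6 -0.1  0.1]
```

step_arm(steps=[[1,-2,10,3.3,0,0],[1.6,-4.5,21.1,6.6,0,0],[1.6,-4.5,21.1,6.6,0,0],[1.6,-4.5,21.1,6.6,0,0],[1.6,-4.5,21.1,6.6,0,0]])

```text
time_s: 19.27
tcp_pos: [0.4984, -0.1042, 0.2074]
tcp_rot: [-0.532, 0.844, -0.054, 0.037]
contact_force: [-0.4, -0.4, -1.4]
grip_width: 0.0289
```

```bash
python3 - <<'E'
from held import *
from bplan import *
cp,ca=map(np.array,json.load(open("relB.json")))
print(X0,o["time_s"],o["contact_force"],o["grip_width"],"cov",X0+R0.apply(cp),R0.apply(ca))
for n,(r0,c0),(r1,c1) in(("scene",(110,200),(240,330)),("top",(160,220),(280,340))):
    im=bot.capture(n); im=cv2.resize(im[r0:r1,c0:c1,::-1],None,fx=5,fy=5,interpolation=cv2.INTER_CUBIC)
    cv2.imwrite(f"pics/n16_{n}.png",im)
    ov(n,im,X0+R0.apply(cp),R0.apply(ca),r0,c0,5,f"pics/ov16_{n}.png")
E
```

```text
[ 0.498 -0.104  0.207] 19.2667 [-0.442 -0.358 -1.404] 0.028878532684984134 cov [ 0.503 -0.06   0.215] [-0.118 -0.993  0.006]
```

View pics/ov16_scene.png

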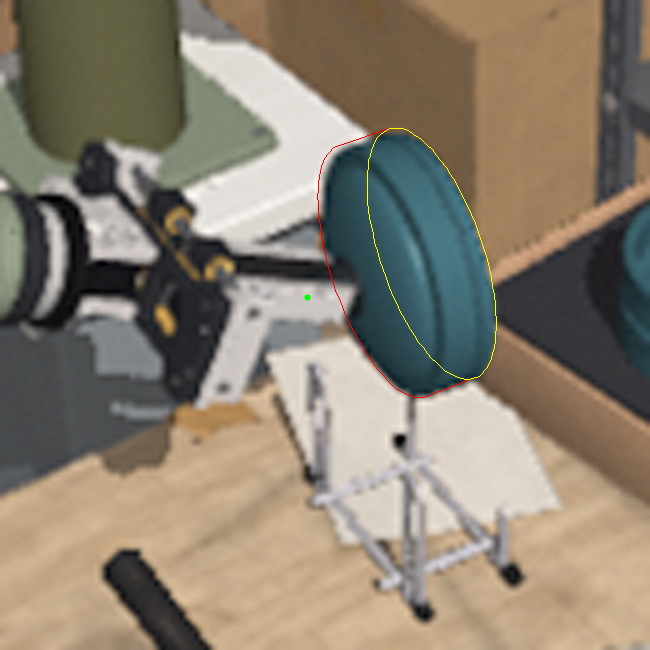

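View pics/ov16_top.png

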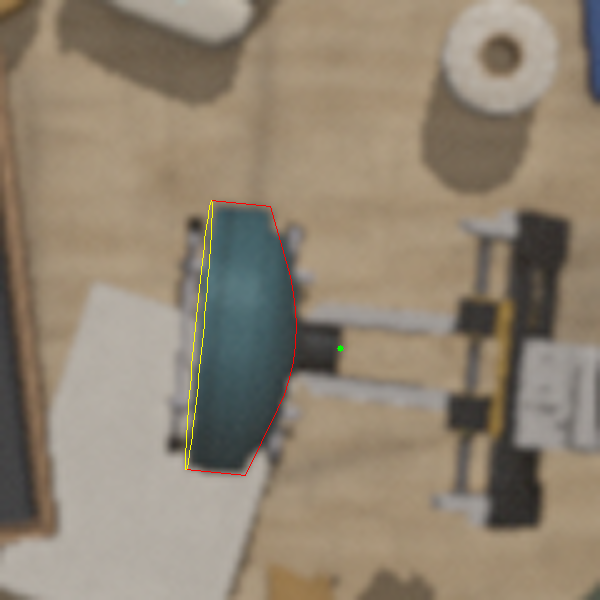

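```bash
python3 - <<'E'
from bplan import *
cp,ca=map(np.array,json.load(open("relB.json")))
p=np.radians(3); a_st=np.array([np.sin(YAW)*np.cos(p),-np.cos(YAW)*np.cos(p),-np.sin(p)])
cur_a=R0.apply(ca); rv=np.cross(cur_a,a_st); Rs=R.from_rotvec(rv/np.linalg.norm(rv)*np.arcsin(np.linalg.norm(rv)))*R0
for z in(.16,.12,.095,.086,.082):
    T=np.array([SEAT[0],SEAT[1],z])+.002*a_st-Rs.apply(cp); qn=ik(T,Rs,q,0); print(z,rel(X0,R0,T,Rs),T,qn is not None,bodypts(T,Rs)[:,2].min())
E
```

```text
0.16 [-1.  53.  24.4  3.4  0.1  0.1] [ 0.498 -0.105  0.15 ] True 0.15144282972130468
0.12 [-1.3 89.1 41.7  3.4  0.1  0.1] [ 0.498 -0.105  0.11 ] True 0.11144282972130469
0.095 [ -1.5 111.6  52.5   3.4   0.1   0.1] [ 0.498 -0.105  0.085] True 0.0864428297213047
0.086 [ -1.5 119.7  56.4   3.4   0.1   0.1] [ 0.498 -0.105  0.076] True 0.07744282972130469
0.082 [ -1.6 123.3  58.1   3.4   0.1   0.1] [ 0.498 -0.105  0.072] True 0.0734428297213047
```

step_arm(steps=[[-0.5,18,8,1.5,0,0],[-1,36,16,3.4,0,0],[-1,53,24.4,3.4,0,0],[-1.1,71,33,3.4,0,0],[-1.3,89,41.7,3.4,0,0],[-1.4,100,47,3.4,0,0],[-1.5,108,51,3.4,0,0],[-1.5,111.6,52.5,3.4,0,0],[-1.5,111.6,52.5,3.4,0,0]])

```text
time_s: 20.12
tcp_pos: [0.4977, -0.1034, 0.0844]
tcp_rot: [-0.558, 0.827, -0.053, 0.039]
contact_force: [1.7, 7.3, -2.7]
grip_width: 0.0288
```

```bash
python3 - <<'E'
from held import *
from bplan import *
cp,ca=map(np.array,json.load(open("relB.json")))
print(X0,o["time_s"],o["contact_force"],o["grip_width"],"cov",X0+R0.apply(cp),R0.apply(ca),"down",R0.inv().apply([0,0,-1]))
for n,(r0,c0),(r1,c1) in(("scene",(150,210),(240,310)),("top",(180,230),(270,330))):
    im=bot.capture(n); im=cv2.resize(im[r0:r1,c0:c1,::-1],None,fx=6,fy=6,interpolation=cv2.INTER_CUBIC)
    cv2.imwrite(f"pics/n17_{n}.png",im)
E
```

```text
[ 0.498 -0.103  0.084] 20.1167 [ 1.684  7.343 -2.656] 0.028760894409924836 cov [ 0.502 -0.06   0.094] [-0.118 -0.991 -0.056] down [-0.005  0.927  0.374]
```

View pics/n17_scene.png

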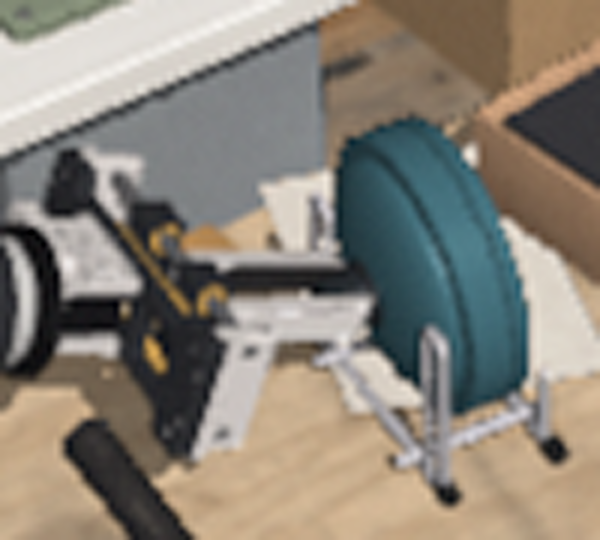

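View pics/n17_top.png

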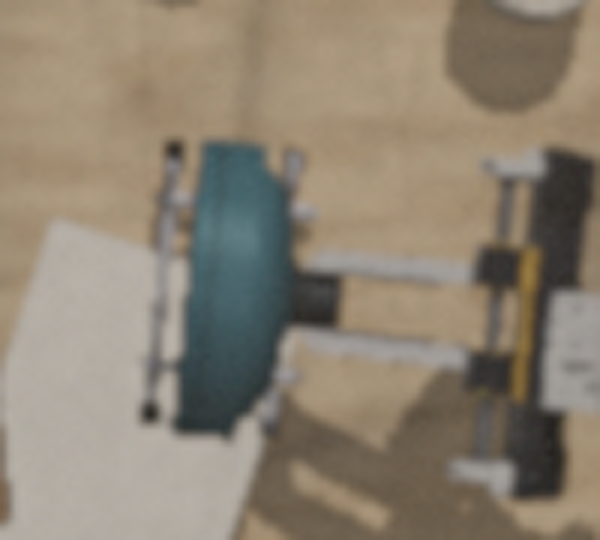

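step_arm(steps=[[0,-1.1,2.8,0,0,0],[0,-0.6,4.4,0,0,0],[0,1.3,5.2,0,0,0],[0,3.1,5.9,0,0,0],[0,4.9,6.7,0,0,0],[0,4.9,6.7,0,0,0]])

```text
time_s: 20.72
tcp_pos: [0.498, -0.1002, 0.0769]
tcp_rot: [-0.558, 0.828, -0.053, 0.039]
contact_force: [0.0, 0.2, -2.4]
grip_width: 0.0286
```

```bash
python3 - <<'E'
from bplan import *
cp,ca=map(np.array,json.load(open("relB.json")))
print(X0,o["time_s"],o["contact_force"],"cov",X0+R0.apply(cp),R0.apply(ca))
E
```

```text
[ 0.498 -0.1    0.077] 20.7167 [ 0.022  0.174 -2.428] cov [ 0.503 -0.057  0.087] [-0.118 -0.991 -0.055]
```

step_arm(steps=[[0,1,0.4,0,0,0],[0,2,0.8,0,0,0],[0,3,1.2,0,0,0],[0,3,1.2,0,0,0]])

```text
time_s: 21.05
tcp_pos: [0.4984, -0.1001, 0.0744]
tcp_rot: [-0.558, 0.827, -0.053, 0.039]
contact_force: [0.7, -0.7, 0.5]
grip_width: 0.0286
```

step_arm(steps=[[0,1,0.4,0,0,0],[0,2,0.8,0,0,0],[0,2,0.8,0,0,0]])

```text
time_s: 21.3
tcp_pos: [0.4989, -0.1004, 0.0731]
tcp_rot: [-0.558, 0.827, -0.052, 0.04]
contact_force: [1.7, -2.5, 5.1]
grip_width: 0.0287
```

step_arm(steps=[[0,-0.8,-0.3,0,0,0],[0,-0.8,-0.3,0,0,0],[0,-0.8,-0.3,0,0,0],[0,-0.8,-0.3,0,0,0],[0,-0.8,-0.3,0,0,0]], hand=0.5)

```text
time_s: 21.72
tcp_pos: [0.4977, -0.0995, 0.0724]
tcp_rot: [-0.558, 0.827, -0.053, 0.038]
contact_force: [0.5, -0.2, 0.0]
grip_width: 0.0471
```

```bash
python3 - <<'E'
from held import *
from bplan import *
print(X0,o["time_s"],o["contact_force"],o["grip_width"])
for n,(r0,c0),(r1,c1) in(("scene",(150,210),(240,310)),("top",(180,230),(270,330))):
    im=bot.capture(n); im=cv2.resize(im[r0:r1,c0:c1,::-1],None,fx=6,fy=6,interpolation=cv2.INTER_CUBIC)
    cv2.imwrite(f"pics/n18_{n}.png",im)
E
```

```text
[ 0.498 -0.099  0.072] 21.7167 [ 0.477 -0.199  0.049] 0.04710694100026041
```

View pics/n18_scene.png

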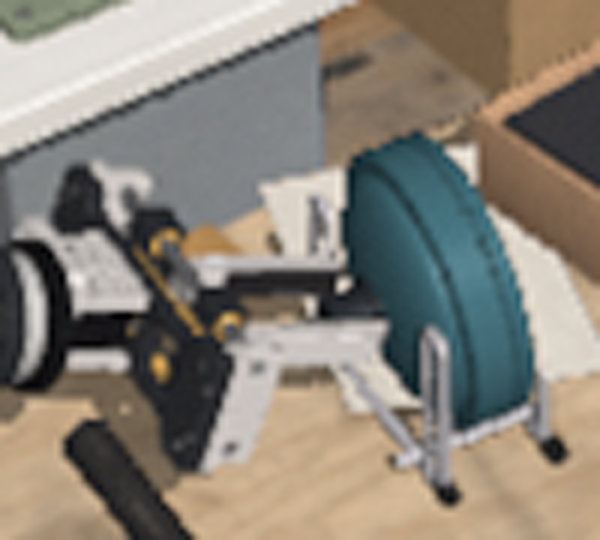

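View pics/n18_top.png

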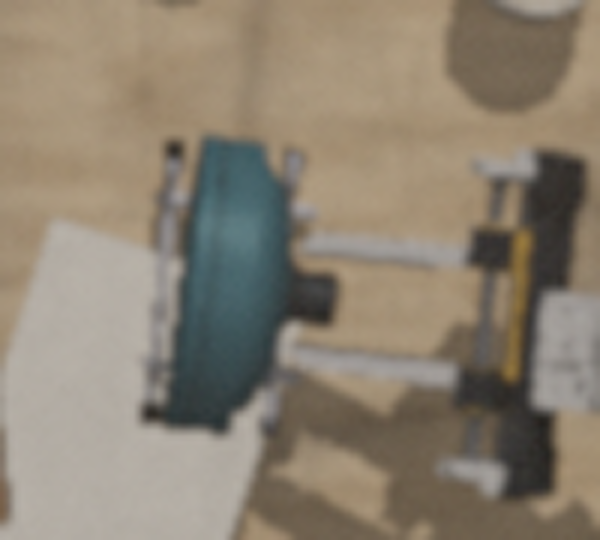

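step_arm(steps=[[0,0,-10,0,0,0],[0,0,-30,0,0,0],[0,0,-60,0,0,0],[0,0,-100,0,0,0],[0,0,-120,0,0,0],[0,0,-120,0,0,0]])

```text
time_s: 22.32
tcp_pos: [0.4841, -0.2161, 0.1195]
tcp_rot: [-0.555, 0.829, -0.053, 0.042]
contact_force: [0.9, 0.6, 0.1]
grip_width: 0.0467
```

```bash
python3 - <<'E'
from held import *
from bplan import *
print(X0,o["time_s"],q.round(2))
for n,(r0,c0),(r1,c1) in(("scene",(150,230),(240,320)),("top",(185,235),(265,315))):
    im=bot.capture(n); cv2.imwrite(f"pics/f19_{n}.png",im[:,:,::-1]); im=cv2.resize(im[r0:r1,c0:c1,::-1],None,fx=7,fy=7,interpolation=cv2.INTER_CUBIC)
    cv2.imwrite(f"pics/n19_{n}.png",im)
    ov(n,im,SEAT,AX,r0,c0,7,f"pics/ov19_{n}.png")
E
```

```text
[ 0.484 -0.216  0.119] 22.3167 [-1.02  0.79  1.34  0.7   1.98 -0.95]
```

View pics/ov19_scene.png

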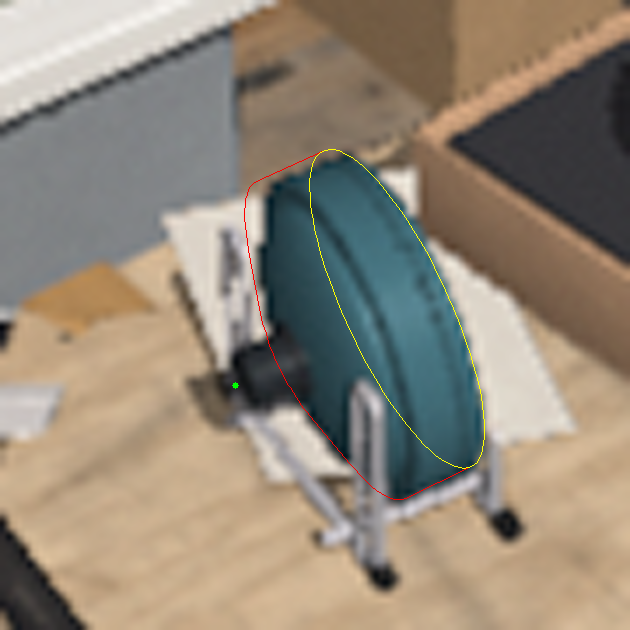

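View pics/ov19_top.png

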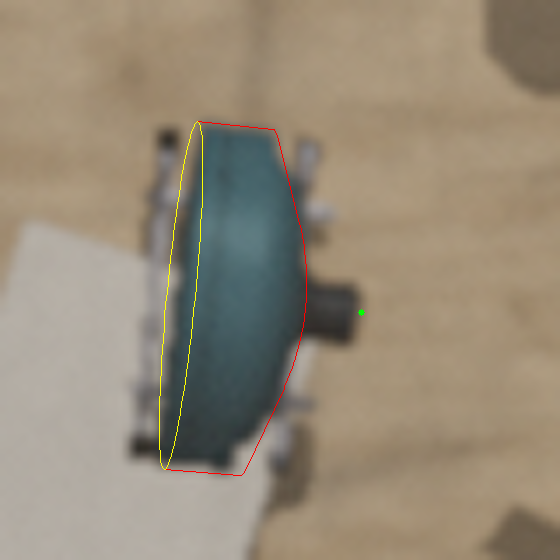

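```bash
python3 - <<'E'
from held import *
p=np.radians(2.5); y=-.14
a=np.array([np.sin(y)*np.cos(p),-np.cos(y)*np.cos(p),-np.sin(p)])
for n,r0,c0 in(("scene",150,230),("top",185,235)):
    ov(n,cv2.imread(f"pics/n19_{n}.png"),np.array([.5035,-.0575,.0815]),a,r0,c0,7,f"pics/ov20_{n}.png")
E
```

```text
(no output)
```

View pics/ov20_scene.png

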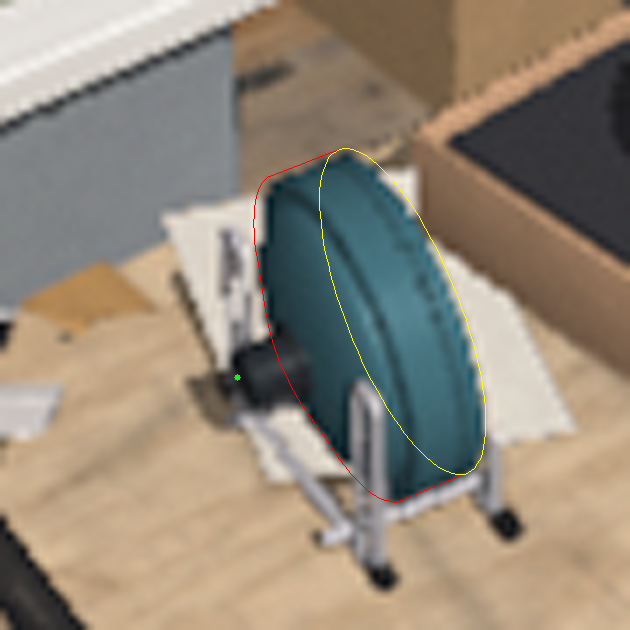

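View pics/ov20_top.png

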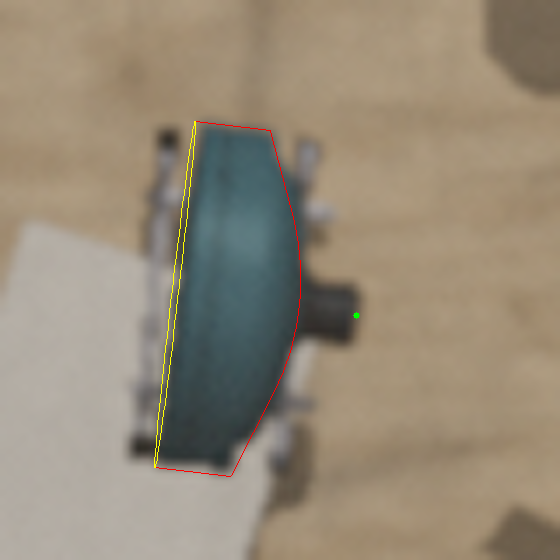

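```bash
cat > bpose.py <<'E'
from bplan import *
_p=np.radians(2.5); _y=-.135
BA=np.array([np.sin(_y)*np.cos(_p),-np.cos(_y)*np.cos(_p),-np.sin(_p)]); BP=np.array([.504,-.0575,.0815])
E
python3 - <<'E'
from bpose import *
X,Rt=pick(BP,BA,depth=.0225); print(X,ik(X,Rt),clear(bodypts(X,Rt)))
P1,_=pick(BP,BA,back=.115,depth=.0225); P1=P1+[0,0,.05]
M=np.array([.46,-.12,.36]); Rm=R.from_matrix(np.array([[.99,.1,0],[.1,-.99,0],[0,0,-1.]]).T)
Rm=R.from_quat([.975,-.053,0.02,.216]) # earlier tilt orientation
rv=(R0.inv()*Rt).as_rotvec(); print("direct",np.degrees(rv),np.degrees(np.linalg.norm(rv)))
qq=q
for t in np.linspace(0,1,13):
    Xt=X0+(P1-X0)*t+[0,0,.22*np.sin(np.pi*t)]; r=R0*R.from_rotvec(rv*t); qn=ik(Xt,r,qq,0); print(round(t,2),Xt,r.apply([0,0,1]),None if qn is None else qn.round(2)); qq=qn if qn is not None else qq
E
```

```text
[ 0.429 -0.088  0.104] [ 0.244  0.607  1.682 -0.868  1.666  0.4  ] 0.009245609075564931
direct [-127.803  -31.642    0.335] 131.6622770241455
0.0 [ 0.483 -0.211  0.118] [ 0.124  0.918 -0.376] [-1.02  0.79  1.35  0.7   1.98 -0.95]
0.08 [ 0.482 -0.193  0.182] [ 0.068  0.839 -0.541] [-0.96  0.58  1.4   0.62  1.96 -0.86]
0.17 [ 0.48  -0.174  0.242] [ 0.01   0.728 -0.685] [-0.88  0.4   1.41  0.54  1.95 -0.76]
0.25 [ 0.478 -0.156  0.294] [-0.049  0.591 -0.805] [-0.78  0.27  1.38  0.43  1.96 -0.66]
0.33 [ 0.476 -0.138  0.336] [-0.106  0.433 -0.895] [-0.67  0.18  1.34  0.3   1.98 -0.57]
0.42 [ 0.475 -0.119  0.366] [-0.159  0.258 -0.953] [-0.53  0.13  1.3   0.16  1.98 -0.48]
0.5 [ 0.473 -0.101  0.38 ] [-0.207  0.074 -0.976] [-0.38  0.11  1.28 -0.01  1.98 -0.4 ]
0.58 [ 0.471 -0.082  0.38 ] [-0.247 -0.112 -0.962] [-0.23  0.1   1.29 -0.18  1.96 -0.31]
0.67 [ 0.47  -0.064  0.365] [-0.278 -0.294 -0.914] [-0.08  0.13  1.33 -0.34  1.93 -0.21]
0.75 [ 0.468 -0.045  0.337] [-0.299 -0.466 -0.833] [ 0.06  0.18  1.38 -0.49  1.91 -0.1 ]
0.83 [ 0.466 -0.027  0.298] [-0.31 -0.62 -0.72] [ 0.19  0.27  1.43 -0.62  1.89  0.03]
0.92 [ 0.465 -0.008  0.252] [-0.309 -0.752 -0.582] [ 0.29  0.4   1.47 -0.73  1.89  0.16]
1.0 [0.463 0.01  0.202] [-0.297 -0.857 -0.422] [ 0.38  0.57  1.47 -0.82  1.92  0.29]
```

```bash
sed -i 's/h=.092/h=.130/' plan.py; python3 - <<'E'
import mv
from bpose import *
for ph,th in((65,25),(65,30),(65,35),(70,33),(55,33)):
    mv.PHI,mv.TH=np.radians([ph,th])
    X,Rt=mv.pick(BP,BA,depth=.0215); b=bodypts(X,Rt); P1,_=mv.pick(BP,BA,back=.115,depth=.0215)
    qq=ik(X,Rt); print(ph,th,None if qq is None else qq.round(2),"clear",clear(b),clear(bodypts(P1+[0,0,.05],Rt)), b[np.argsort(b[:,2])[:3]].round(3).tolist())
E
```

```text
65 25 [ 0.25  0.61  1.68 -0.87  1.67  0.4 ] clear -0.009225174786907611 0.04584110832961613 [[0.525, 0.005, 0.077], [0.541, 0.051, 0.1], [0.446, 0.015, 0.115]]
65 30 [ 0.21  0.57  1.68 -0.81  1.65  0.36] clear 0.01611157041653201 0.060518850649033284 [[0.528, 0.005, 0.084], [0.546, 0.047, 0.11], [0.449, 0.014, 0.121]]
65 35 [ 0.18  0.53  1.67 -0.75  1.63  0.32] clear 0.022860306266341154 0.10411255877820949 [[0.531, 0.003, 0.091], [0.55, 0.043, 0.12], [0.452, 0.012, 0.128]]
70 33 [ 0.2   0.52  1.71 -0.79  1.58  0.42] clear 0.021708450238244678 0.10175371231963037 [[0.53, 0.004, 0.09], [0.545, 0.045, 0.119], [0.447, 0.014, 0.12]]
55 33 [ 0.18  0.61  1.59 -0.77  1.73  0.16] clear 0.01702557800339624 0.08605195226746454 [[0.531, 0.004, 0.085], [0.553, 0.044, 0.111], [0.574, 0.083, 0.135]]
```

```bash
sed -i 's/PHI,TH,FL=np.radians(65),np.radians(25),-1/PHI,TH,FL=np.radians(65),np.radians(32),-1/' mv.py; python3 - <<'E'
from bpose import *
X,Rt=pick(BP,BA,depth=.0215)
P1,_=pick(BP,BA,back=.115,depth=.0215); P1=P1+[0,0,.05]
v=rel(X0,R0,P1,Rt); up=R0.inv().apply([0,0,1])
print(v,P1,o["time_s"])
for k in range(1,13):
    t=k/20; w=v*t; w[:3]+=up*220*np.sin(np.pi*t); print(w.round(0).astype(int).tolist(),end=",")
E
```

```text
[ -44.6 -166.7  161.  -121.   -30.8    2.2] [0.466 0.005 0.211] 22.4167
[-2, -40, -5, -6, -2, 0],[-4, -80, -9, -12, -3, 0],[-6, -118, -13, -18, -5, 0],[-8, -153, -16, -24, -6, 0],[-10, -186, -18, -30, -8, 1],[-12, -215, -19, -36, -9, 1],[-14, -240, -17, -42, -11, 1],[-17, -261, -14, -48, -12, 1],[-19, -276, -9, -54, -14, 1],[-21, -287, -2, -60, -15, 1],[-23, -293, 7, -67, -17, 1],[-26, -294, 18, -73, -18, 1],
```

step_arm(steps=[[-2,-40,-5,-6,-2,0],[-4,-80,-9,-12,-3,0],[-6,-118,-13,-18,-5,0],[-8,-153,-16,-24,-6,0],[-10,-186,-18,-30,-8,1],[-12,-215,-19,-36,-9,1],[-14,-240,-17,-42,-11,1],[-17,-261,-14,-48,-12,1],[-19,-276,-9,-54,-14,1],[-21,-287,-2,-60,-15,1],[-23,-293,7,-67,-17,1],[-26,-294,18,-73,-18,1]], hand=0.4)

```text
time_s: 23.42
tcp_pos: [0.473, -0.0793, 0.3849]
tcp_rot: [0.043, 0.991, 0.011, -0.125]
contact_force: [0.4, 0.8, 0.1]
grip_width: 0.0382
```

```bash
python3 - <<'E'
from bpose import *
X,Rt=pick(BP,BA,depth=.0215)
P1,_=pick(BP,BA,back=.115,depth=.0215); P1=P1+[0,0,.05]
v=rel(X0,R0,P1,Rt); up=R0.inv().apply([0,0,1])
print(v,X0,o["time_s"],o["grip_width"])
for k in range(1,10):
    t=k/9; w=v*t; w[:3]+=up*60*np.sin(np.pi*t); print(w.round(0).astype(int).tolist(),end=",")
E
```

```text
[ 37.7 -98.2 161.6 -47.7 -13.    0.6] [ 0.473 -0.079  0.385] 23.4167 0.038188911063528765
[-1, -9, -2, -5, -1, 0],[-1, -19, -1, -11, -3, 0],[0, -28, 4, -16, -4, 0],[2, -39, 15, -21, -6, 0],[6, -50, 33, -27, -7, 0],[12, -61, 58, -32, -9, 0],[20, -73, 88, -37, -10, 0],[28, -86, 124, -42, -12, 1],[38, -98, 162, -48, -13, 1],
```

step_arm(steps=[[0,-9,-2,-5,-1,0],[0,-19,-1,-11,-3,0],[0,-28,4,-16,-4,0],[2,-39,15,-21,-6,0],[6,-50,33,-27,-7,0],[12,-61,58,-32,-9,0],[20,-73,88,-37,-10,0],[28,-86,124,-42,-12,0.5],[37.7,-98,161.6,-47.7,-13,0.6],[37.7,-98,161.6,-47.7,-13,0.6],[37.7,-98,161.6,-47.7,-13,0.6]])

```text
time_s: 24.33
tcp_pos: [0.4617, 0.0043, 0.204]
tcp_rot: [0.44, 0.867, 0.056, -0.227]
contact_force: [-0.1, -0.3, 1.1]
grip_width: 0.0376
```

```bash
python3 - <<'E'
from bpose import *
P2,Rt=pick(BP,BA,back=.045,depth=.0215)
print(rel(X0,R0,P2,Rt),X0,o["time_s"],o["grip_width"])
from held import *
for n,(r0,c0),(r1,c1) in(("scene",(150,230),(240,320)),("top",(185,215),(275,315))):
    im=bot.capture(n); im=cv2.resize(im[r0:r1,c0:c1,::-1],None,fx=6,fy=6,interpolation=cv2.INTER_CUBIC)
    ov(n,im,BP,BA,r0,c0,6,f"pics/ov21_{n}.png")
E
```

```text
[ 23.9 -30.3  89.8   0.1   0.8   1. ] [0.462 0.004 0.204] 24.3333 0.03756499314338375
```

View pics/ov21_top.png

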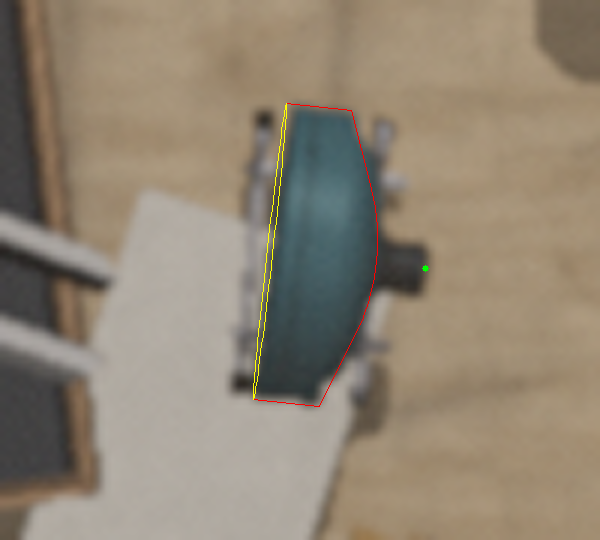

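View pics/ov21_scene.png

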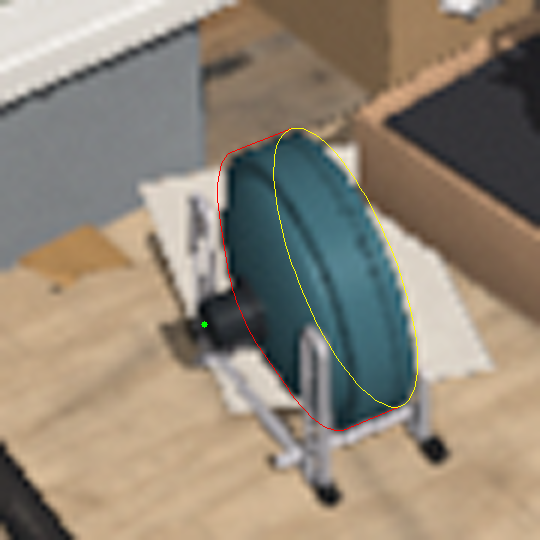

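step_arm(steps=[[8,-10,25,0,0.3,0.3],[16,-20,50,0,0.6,0.6],[24,-30,72,0,0.8,1],[24,-30,90,0,0.8,1],[24,-30,90,0,0.8,1],[24,-30,90,0,0.8,1]])

```text
time_s: 24.93
tcp_pos: [0.4514, -0.0514, 0.1365]
tcp_rot: [0.439, 0.874, 0.042, -0.205]
contact_force: [-0.2, -0.1, 0.0]
grip_width: 0.038
```

```bash
python3 - <<'E'
from bpose import *
P2,Rt=pick(BP,BA,depth=.0215)
print(rel(X0,R0,P2,Rt),X0,o["time_s"],o["contact_force"])
E
```

```text
[ -3.9 -10.5  53.   -0.6  -0.9  -1.4] [ 0.451 -0.051  0.136] 24.9333 [-0.239 -0.081  0.032]
```

step_arm(steps=[[-2,-5,8,0,0,0],[-3,-8,16,0,-0.5,-0.5],[-3,-8,24,0,-0.5,-0.5],[-3,-8,28,0,-0.5,-0.5],[-3,-8,28,0,-0.5,-0.5],[-3,-8,28,0,-0.5,-0.5],[-3,-8,28,0,-0.5,-0.5]])

```text
time_s: 25.52
tcp_pos: [0.4351, -0.0676, 0.1117]
tcp_rot: [0.439, 0.871, 0.048, -0.215]
contact_force: [0.6, 0.7, 0.4]
grip_width: 0.0375
```

```bash
python3 - <<'E'
from bpose import *
P2,Rt=pick(BP,BA,depth=.0215)
print(rel(X0,R0,P2,Rt),X0,o["time_s"],o["contact_force"])
from held import *
for n,(r0,c0),(r1,c1) in(("scene",(140,230),(220,310)),("top",(200,220),(280,300))):
    im=bot.capture(n); im=cv2.resize(im[r0:r1,c0:c1,::-1],None,fx=7,fy=7,interpolation=cv2.INTER_CUBIC)
    for sx in(-.019,.019):
        for z in(-.02,-.05):
            u=(proj(n,X0+R0.apply([sx,0,z]))[0]-[c0,r0])*7+3; cv2.circle(im,tuple(np.int32(u)),2,(0,0,255),-1)
    cv2.imwrite(f"pics/n22_{n}.png",im)
E
```

```text
[-0.3  2.2 21.9 -0.3 -0.2 -0.3] [ 0.435 -0.068  0.112] 25.5167 [0.601 0.658 0.364]
```

View pics/n22_scene.png

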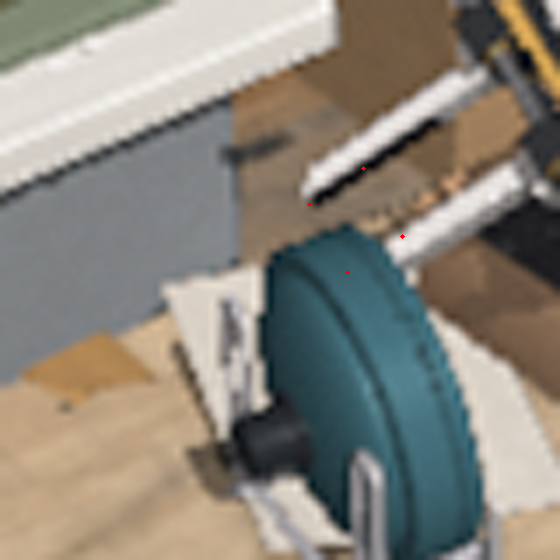

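View pics/n22_top.png

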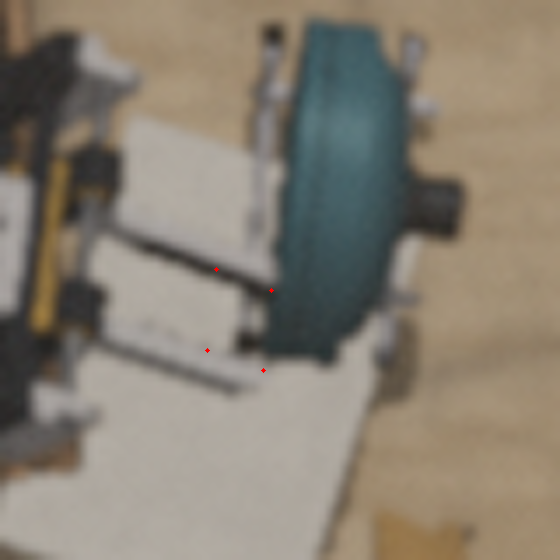

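step_arm(steps=[[0,1,6,0,0,0],[0,2,12,0,0,0],[0,2,18,0,0,0],[0,2,22,0,0,0],[0,2,22,0,0,0],[0,2,22,0,0,0]])

```text
time_s: 26.12
tcp_pos: [0.4278, -0.0865, 0.1016]
tcp_rot: [0.439, 0.871, 0.048, -0.215]
contact_force: [-0.2, 0.1, -0.1]
grip_width: 0.0376
```

```bash
python3 - <<'E'
from bpose import *
P2,Rt=pick(BP,BA,depth=.0215)
print(rel(X0,R0,P2,Rt),X0,o["time_s"],o["contact_force"])
E
```

```text
[ 0.1  0.2 -0.7 -0.3 -0.1 -0.3] [ 0.428 -0.086  0.102] 26.1167 [-0.15   0.062 -0.08 ]
```

step_arm(steps=[[0,0,0,0,0,0],[0,0,0,0,0,0],[0,0,0,0,0,0],[0,0,0,0,0,0],[0,0,0,0,0,0],[0,0,0,0,0,0]], hand=0, squeeze=45)

```text
time_s: 26.62
tcp_pos: [0.4281, -0.0859, 0.1014]
tcp_rot: [0.439, 0.871, 0.048, -0.215]
contact_force: [-0.2, 0.2, -1.8]
grip_width: 0.0082
```

```bash
python3 - <<'E'
from held import *
from bpose import *
P2,Rt=pick(BP,BA,depth=.0215)
print(rel(X0,R0,P2,Rt),X0,o["time_s"],o["contact_force"],o["moment"],o["grip_width"],"up",R0.inv().apply([0,0,1]))
for n,(r0,c0),(r1,c1) in(("scene",(140,230),(220,310)),("top",(200,220),(280,300))):
    im=bot.capture(n); im=cv2.resize(im[r0:r1,c0:c1,::-1],None,fx=7,fy=7,interpolation=cv2.INTER_CUBIC)
    ov(n,im,BP,BA,r0,c0,7,f"pics/ov23_{n}.png")
E
```

```text
[-0.2  0.6 -0.2 -0.4 -0.2 -0.3] [ 0.428 -0.086  0.101] 26.6167 [-0.218  0.22  -1.843] [ 0.53  -0.229 -0.041] 0.008240320461509678 up [-0.417  0.744 -0.523]
```

View pics/ov23_scene.png

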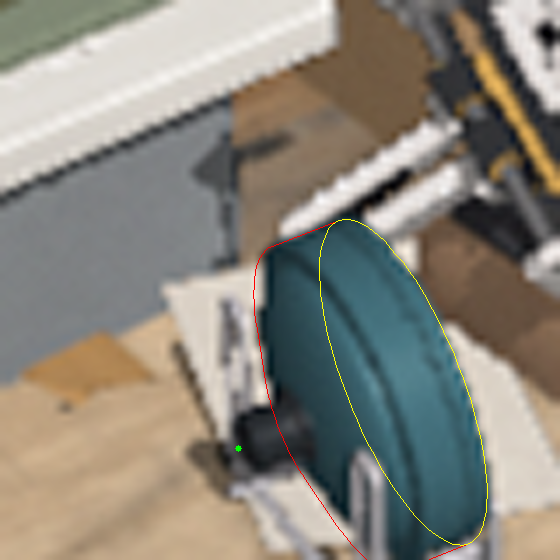

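step_arm(steps=[[-4,7,-5,0,0,0],[-8,15,-10,0,0,0],[-17,30,-21,0,0,0],[-25,45,-31,0,0,0],[-33,60,-42,0,0,0],[-42,75,-53,0,0,0],[-50,89,-63,0,0,0],[-50,89,-63,0,0,0],[-50,89,-63,0,0,0]])

```text
time_s: 27.47
tcp_pos: [0.4289, -0.0855, 0.2228]
tcp_rot: [0.438, 0.872, 0.047, -0.213]
contact_force: [-0.1, -0.2, -1.8]
grip_width: 0.0079
```

```bash
python3 - <<'E'
from held import *
from bpose import *
Xg=np.array([.4281,-.0859,.1014]); Rg=R.from_quat([.871,.048,-.215,.439])
cp,ca=relcov(Xg,Rg,BP,BA); json.dump([cp.tolist(),ca.tolist()],open("relB2.json","w"))
print(X0,o["time_s"],o["contact_force"],o["grip_width"],cp,ca)
for n,(r0,c0),(r1,c1) in(("scene",(100,200),(230,330)),("top",(180,200),(280,320))):
    im=bot.capture(n); im=cv2.resize(im[r0:r1,c0:c1,::-1],None,fx=5,fy=5,interpolation=cv2.INTER_CUBIC)
    ov(n,im,X0+R0.apply(cp),R0.apply(ca),r0,c0,5,f"pics/ov24_{n}.png")
C2=ACEN+[0,0,.068]
for psd in(195,210):
    T,Rt=target(cp,ca,C2+[0,0,.09],np.array([0,0,-1.]),np.radians(psd)); T2,_=target(cp,ca,C2,np.array([0,0,-1.]),np.radians(psd))
    v=rel(X0,R0,T,Rt); up=R0.inv().apply([0,0,1]); qq=q; print(psd,v)
    for k in range(1,15):
        t=k/14; w=v*t; w[:3]+=up*70*np.sin(np.pi*t); Xt,r=app(X0,R0,w); qn=ik(Xt,r,qq,0); P=pose(Xt+r.apply(cp),r.apply(ca)); s=P[P[:,1]>.09]
        print(w.round(1).tolist(),"ok" if qn is not None else None,"minz %.3f"%P[:,2].min(), "y>.09 minz %.3f"%(s[:,2].min() if len(s) else 9)); qq=qn if qn is not None else qq
    print(qq.round(2),ik(T2,Rt,qq,0))
E
```

```text
[ 0.429 -0.085  0.223] 27.4667 [-0.115 -0.17  -1.838] 0.007891088121241103 [ 0.074 -0.011 -0.037] [0.001 0.535 0.845]
195 [   2.2 -146.8 -190.5   77.5   31.4  -25.8]
[-6.3, 1.1, -21.8, 5.5, 2.2, -1.8] ok minz 0.140 y>.09 minz 9.000
[-12.2, 1.6, -43.1, 11.1, 4.5, -3.7] ok minz 0.156 y>.09 minz 9.000
[-17.6, 1.0, -63.7, 16.6, 6.7, -5.5] ok minz 0.172 y>.09 minz 9.000
[-22.0, -1.2, -83.1, 22.1, 9.0, -7.4] ok minz 0.187 y>.09 minz 9.000
[-25.3, -5.5, -101.1, 27.7, 11.2, -9.2] ok minz 0.200 y>.09 minz 9.000
[-27.2, -12.1, -117.4, 33.2, 13.5, -11.1] ok minz 0.211 y>.09 minz 0.233
[-27.8, -21.3, -132.0, 38.8, 15.7, -12.9] ok minz 0.220 y>.09 minz 0.220
[-26.9, -33.1, -144.7, 44.3, 17.9, -14.7] ok minz 0.226 y>.09 minz 0.226
[-24.6, -47.4, -155.6, 49.8, 20.2, -16.6] ok minz 0.229 y>.09 minz 0.229
[-21.0, -64.1, -164.8, 55.4, 22.4, -18.4] ok minz 0.230 y>.09 minz 0.230
[-16.3, -82.9, -172.6, 60.9, 24.7, -20.3] ok minz 0.227 y>.09 minz 0.227
[-10.7, -103.2, -179.2, 66.4, 26.9, -22.1] ok minz 0.218 y>.09 minz 0.218
[-4.4, -124.7, -185.1, 72.0, 29.2, -24.0] ok minz 0.207 y>.09 minz 0.207
[2.2, -
[... 571 characters left out ...]
-17.7] ok minz 0.208 y>.09 minz 0.229
[-23.5, -14.8, -126.1, 36.0, 16.8, -20.6] ok minz 0.216 y>.09 minz 0.216
[-22.0, -25.7, -138.0, 41.1, 19.1, -23.5] ok minz 0.222 y>.09 minz 0.222
[-19.1, -39.1, -148.0, 46.2, 21.5, -26.5] ok minz 0.226 y>.09 minz 0.226
[-14.9, -54.8, -156.4, 51.4, 23.9, -29.4] ok minz 0.227 y>.09 minz 0.227
[-9.5, -72.6, -163.4, 56.5, 26.3, -32.4] ok minz 0.225 y>.09 minz 0.225
[-3.3, -92.1, -169.2, 61.6, 28.7, -35.3] ok minz 0.217 y>.09 minz 0.217
[3.6, -112.6, -174.2, 66.8, 31.1, -38.3] ok minz 0.206 y>.09 minz 0.206
[10.8, -133.8, -178.8, 71.9, 33.5, -41.2] ok minz 0.194 y>.09 minz 0.194
[-0.18  0.24  1.56  0.37  1.77 -0.85] [-0.179  0.341  1.633  0.365  1.606 -0.908]
```

View pics/ov24_scene.png

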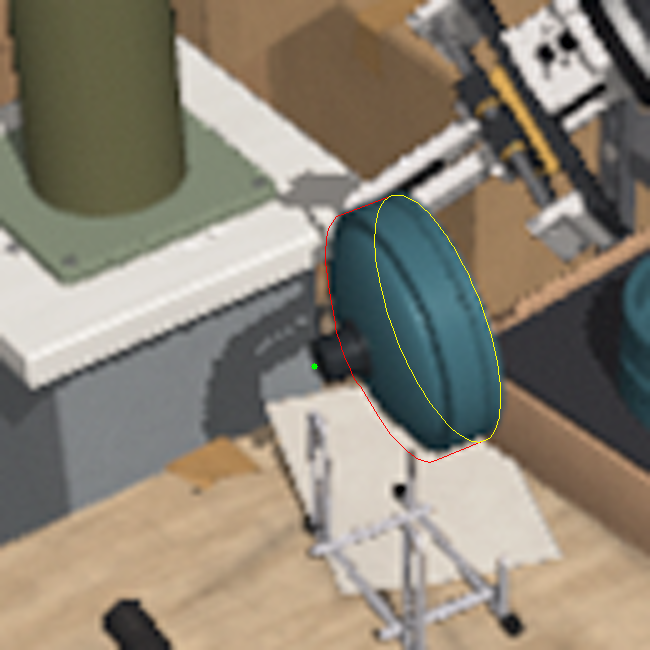

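View pics/ov24_top.png

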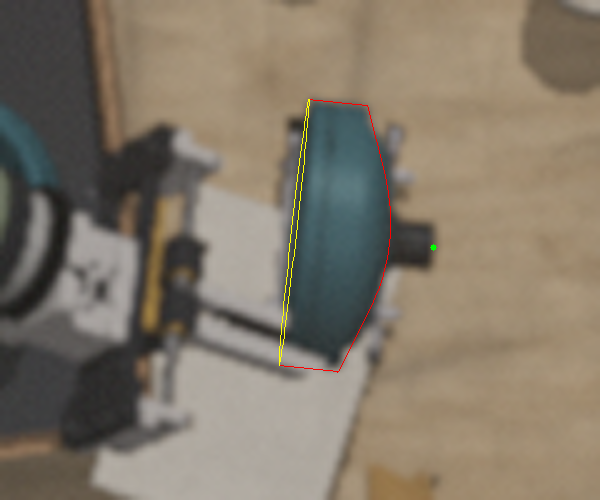

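step_arm(steps=[[-5.7,2,-20.9,5.1,2.4,-2.9],[-11,3.5,-41.5,10.3,4.8,-5.9],[-15.7,3.8,-61.2,15.4,7.2,-8.8],[-19.5,2.5,-79.8,20.5,9.6,-11.8],[-22.2,-0.8,-97,25.7,12,-14.7],[-23.6,-6.5,-112.4,30.8,14.4,-17.7],[-23.5,-14.8,-126,36,16.8,-20.6],[-22,-25.7,-138,41.1,19.1,-23.5],[-19,-39,-148,46.2,21.5,-26.5],[-15,-55,-156.4,51.4,23.9,-29.4],[-9.5,-72.6,-163.4,56.5,26.3,-32.4],[-3.3,-92,-169,61.6,28.7,-35.3]])

```text
time_s: 28.57
tcp_pos: [0.4565, 0.1037, 0.2424]
tcp_rot: [-0.164, 0.938, 0.282, -0.115]
contact_force: [-0.6, -0.4, -1.3]
grip_width: 0.0083
```

```bash
python3 - <<'E'
from fit import *
from bpose import *
ims={n:cv2.imread(f"pics/f19_{n}.png")[:,:,::-1].copy() for n in("scene","top")}
for n,rc in(("top",(222,186)),("scene",(168,347))):
    try: print(n,fitcov(ims,{n:rc},[.526,.173,.126],[0,0,-1.],'flat'))
    except Exception as e: print(n,e)
cp,ca=map(np.array,json.load(open("relB2.json")))
T,Rt=target(cp,ca,ACEN+[0,0,.158],np.array([0,0,-1.]),np.radians(210))
print(rel(X0,R0,T,Rt),o["time_s"],o["contact_force"])
E
```

```text
top (array([0.524, 0.173]), np.float64(0.05226868391036987))
scene (array([0.554, 0.146]), np.float64(0.20053933560848236))
[ 26.  -11.4  33.5  10.1   4.9  -6. ] 28.5667 [-0.573 -0.415 -1.294]
```

step_arm(steps=[[9,-4,11,5,2.5,-3],[18,-8,22,10.1,4.9,-6],[26,-11.4,33.5,10.1,4.9,-6],[26,-11.4,33.5,10.1,4.9,-6],[26,-11.4,33.5,10.1,4.9,-6],[26,-11.4,33.5,10.1,4.9,-6]])

```text
time_s: 29.07
tcp_pos: [0.4616, 0.1357, 0.2135]
tcp_rot: [-0.261, 0.909, 0.312, -0.091]
contact_force: [-0.5, 0.2, -1.8]
grip_width: 0.0081
```

```bash
python3 - <<'E'
from held import *
from bpose import *
cp,ca=map(np.array,json.load(open("relB2.json")))
T,Rt=target(cp,ca,np.array([.525,.173,.092+.158]),np.array([0,0,-1.]),np.radians(210))
print(rel(X0,R0,T,Rt),o["time_s"],o["contact_force"],X0+R0.apply(cp),R0.apply(ca))
for n,(r0,c0),(r1,c1) in(("scene",(60,280),(200,430)),("top",(160,120),(280,260))):
    im=bot.capture(n); im=cv2.resize(im[r0:r1,c0:c1,::-1],None,fx=5,fy=5,interpolation=cv2.INTER_CUBIC)
    cv2.imwrite(f"pics/n25_{n}.png",im)
    ov(n,im,X0+R0.apply(cp),R0.apply(ca),r0,c0,5,f"pics/ov25_{n}.png")
E
```

```text
[-0.9 -0.2  1.2  0.2  0.2  0. ] 29.0667 [-0.479  0.187 -1.766] [0.526 0.173 0.251] [ 0.001 -0.005 -1.   ]
```

View pics/ov25_scene.png

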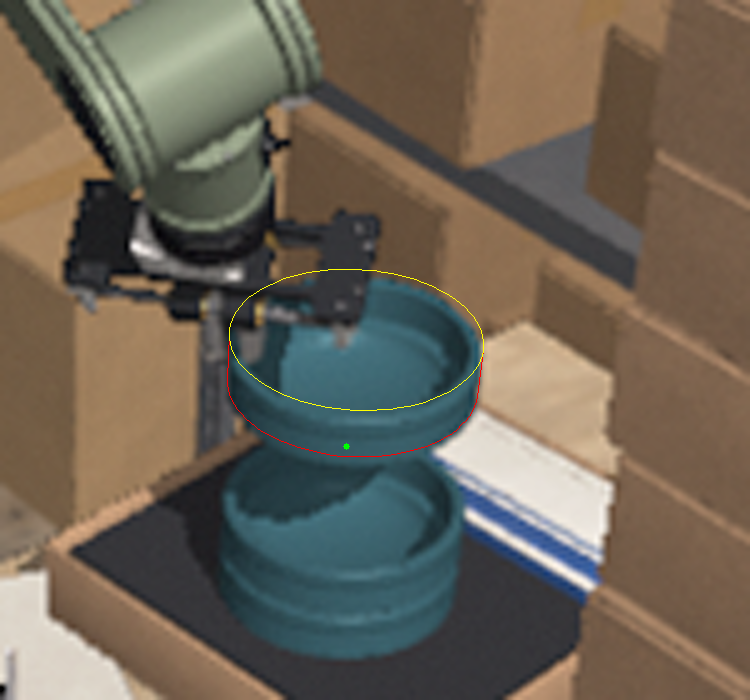

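View pics/ov25_top.png

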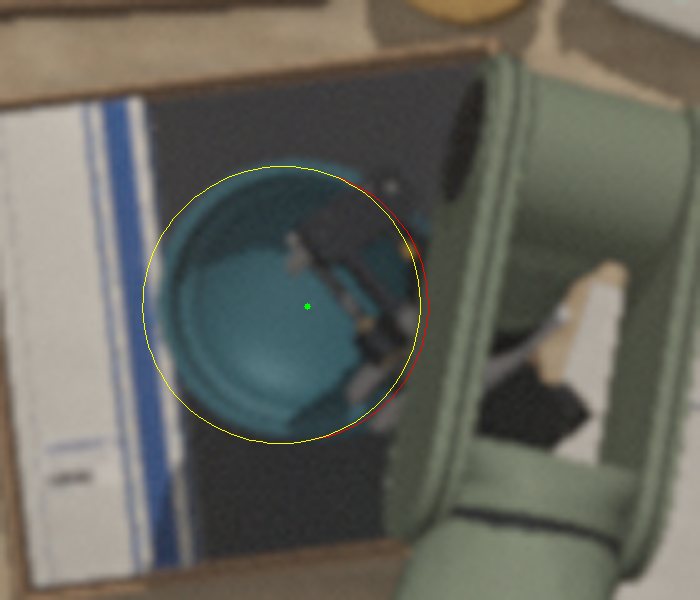

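```bash
python3 - <<'E'
from held import *
for i,(p,a) in enumerate([([.5295,.166,.250],[0,0,-1.]),([.529,.1665,.248],[-.03,.03,-1.])]):
  ims=[]
  for n,r0,c0 in(("scene",60,280),("top",160,120)):
    ov(n,cv2.imread(f"pics/n25_{n}.png"),np.array(p),np.array(a),r0,c0,5,f"pics/tmp.png"); im=cv2.imread("pics/tmp.png"); ims.append(im[200:520,100:520])
  cv2.imwrite(f"pics/cand{i}.png",np.hstack([ims[0],cv2.imread("pics/tmp.png")[140:460,100:480]]))
E
```

```text
(no output)
```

View pics/cand0.png

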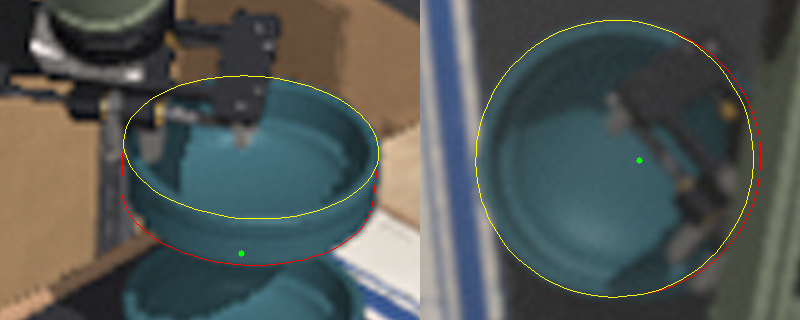

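View pics/cand1.png

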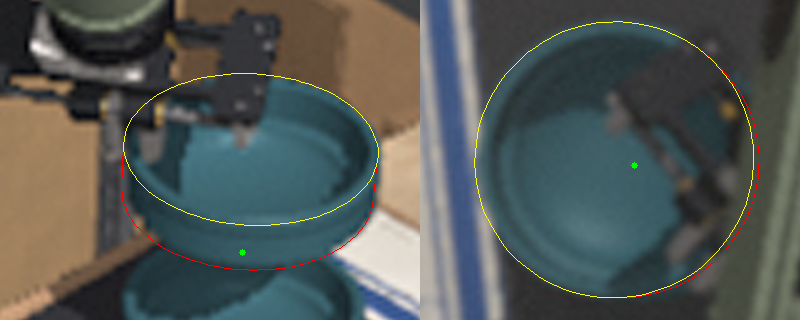

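```bash
python3 - <<'E'
from held import *
for p in([.525,.173,.126],[.5255,.173,.126],[.5293,.166,.2475],[.525,.173,.25]): print(p,(proj("scene",p)[0]-[280,60])*5+2,(proj("top",p)[0]-[120,160])*5+2)
ov("scene",cv2.imread("pics/n25_scene.png"),np.array([.525,.173,.126]),np.array([0,0,-1.]),60,280,5,"pics/tmpc.png")
E
```

```text
[0.525, 0.173, 0.126] [340.627 498.46 ] [318.886 309.026]
[0.5255, 0.173, 0.126] [341.136 498.832] [318.871 308.206]
[0.5293, 0.166, 0.2475] [349.674 347.773] [295.141 298.335]
[0.525, 0.173, 0.25] [353.908 337.37 ] [282.042 306.208]
```

View pics/tmpc.png

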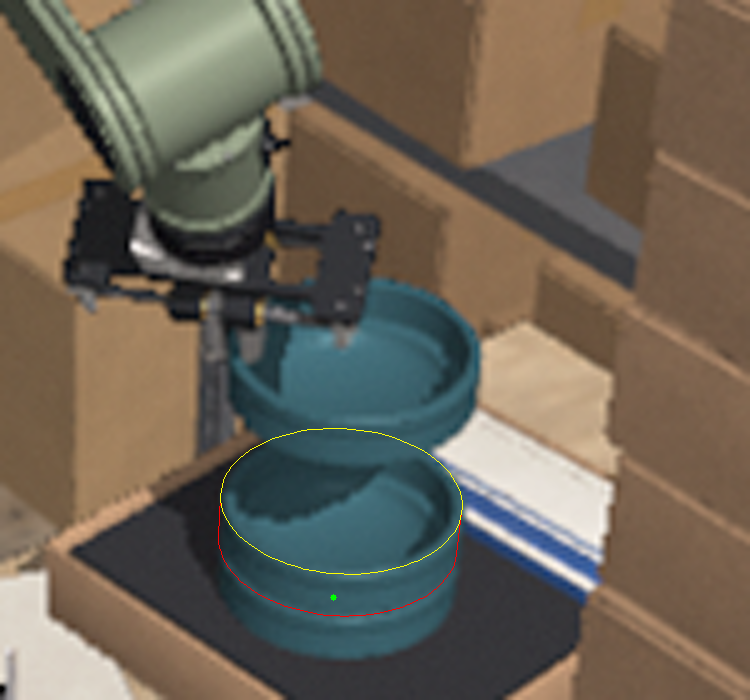

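```bash
python3 - <<'E'
from held import *
f=lambda r0,c0,u,v:(r0+(v-2)/5,c0+(u-2)/5)
print(tri(f(60,280,355,349),f(160,120,296,298)))
im=cv2.imread("pics/n25_scene.png"); cv2.imwrite("pics/z1.png",cv2.resize(im[260:480,200:500],None,fx=2.6,fy=2.6,interpolation=cv2.INTER_CUBIC))
im=cv2.imread("pics/n25_top.png"); cv2.imwrite("pics/z2.png",cv2.resize(im[140:460,130:450],None,fx=1.8,fy=1.8,interpolation=cv2.INTER_CUBIC))
E
```

```text
(array([0.531, 0.167, 0.247]), [np.float64(0.0017167520428219094), np.float64(0.0017167520428220293)])
```

View pics/z1.png

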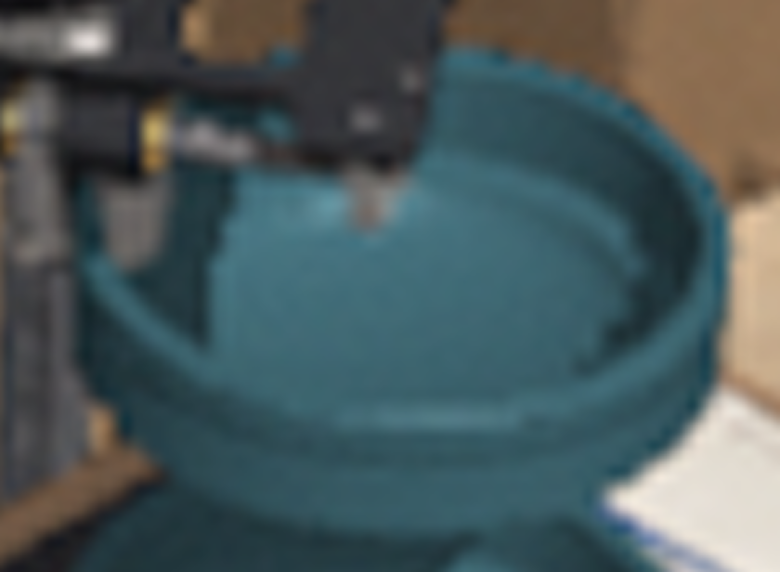

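View pics/z2.png

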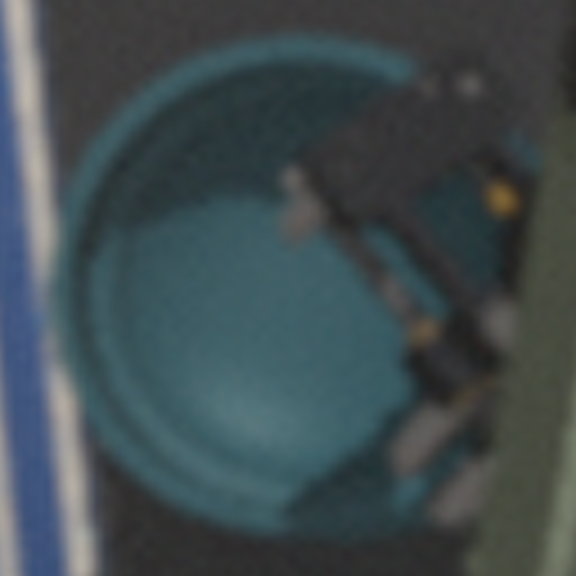

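```bash
cat > edge.py <<'E'
from held import *
import cv2
def radial(im,c,ang,r0,r1,n=400):
    pass
def teal_edge(gray_fn): pass
def fitrim(pts,p0,free_tilt=True,Rr=.078):
    th=np.linspace(0,2*np.pi,361)
    def f(v):
        t=np.array([v[3],v[4],-1.]) if free_tilt else np.array([0,0,-1.]); t/=np.linalg.norm(t)
        x=np.cross(t,[0,1,0]);x/=np.linalg.norm(x);y=np.cross(t,x)
        C=np.array(v[:3])+Rr*(np.cos(th)[:,None]*x+np.sin(th)[:,None]*y); o=[]
        for n,P in pts.items():
            u=proj(n,C)
            for q in P:
                d=np.hypot(*(u-q).T); i=d.argmin(); 
                a,b=u[i-1],u[(i+1)%361]; tg=(b-a)/np.linalg.norm(b-a); o.append((q-u[i])@np.array([-tg[1],tg[0]]))
        return np.r_[o,(np.array(v[3:])*3 if free_tilt else [])]
    s=least_squares(f,list(p0)+([0,0] if free_tilt else []),loss='soft_l1'); return s.x,np.abs(s.fun).mean(),s.fun
E
python3 - <<'E'
from edge import *
# subpixel edges: along rays from the centre, strongest teal->nonteal change (B-R)
sc=[(480,48),(560,65),(640,105),(700,165),(722,220)]; tp=[(58,300),(80,180),(140,95),(220,50),(300,37),(380,50),(75,380),(110,440),(160,490),(230,525),(285,533)]
S=[((u/2.6+200-2)/5+280,(v/2.6+260-2)/5+60) for u,v in sc]; T=[((u/1.8+130-2)/5+120,(v/1.8+140-2)/5+160) for u,v in tp]
for ft in(False,True):
    x,m,f=fitrim(dict(scene=np.array(S),top=np.array(T)),[.529,.167,.248],ft); print(x,m); print(f.round(1))
E
```

```text
[0.529 0.163 0.254] 0.26085974197425293
[ 0.4 -0.1 -0.3 -0.4 -0.7  0.4  0.2 -0.2  0.   0.3  0.5  0.3  0.2 -0.
 -0.2  0.1]
[ 0.529  0.162  0.257  0.059 -0.027] 0.1833832422445501
[ 0.1 -0.2 -0.1 -0.  -0.8  0.3  0.3 -0.1  0.   0.2  0.3  0.1  0.1 -0.1
 -0.1  0.2  0.2 -0.1]
```

```bash
python3 - <<'E'
from bpose import *
a=np.array([.04,-.018,-1.]); cp,ca=relcov(X0,R0,np.array([.529,.166,.248]),a); json.dump([cp.tolist(),ca.tolist()],open("relB3.json","w"))
print(cp,ca,o["time_s"])
rg=R0.apply(-cp); psi=np.arctan2(rg[1],rg[0]); print(np.degrees(psi))
for h in(.09,.045):
    T,Rt=target(cp,ca,np.array([.525,.173,.160+h]),np.array([0,0,-1.]),psi); print(h,rel(X0,R0,T,Rt),ik(T,Rt,q,0) is not None)
E
```

```text
[ 0.071 -0.003 -0.038] [0.022 0.563 0.826] 29.1667
-155.6097430528433
0.09 [ 0.2 -9.2  0.8  2.2 -1.4 -0.1] True
0.045 [ 0.3 14.7 39.   2.2 -1.4 -0.1] True
```

step_arm(steps=[[0,-4,6,1,-0.7,0],[0,2,16,2.2,-1.4,0],[0,8,26,2.2,-1.4,0],[0.3,14.7,39,2.2,-1.4,0],[0.3,14.7,39,2.2,-1.4,0],[0.3,14.7,39,2.2,-1.4,0],[0.3,14.7,39,2.2,-1.4,0]])

```text
time_s: 29.75
tcp_pos: [0.4568, 0.1421, 0.1726]
tcp_rot: [-0.275, 0.903, 0.313, -0.108]
contact_force: [-0.6, 0.2, -1.6]
grip_width: 0.008
```

```bash
python3 - <<'E'
from held import *
from bpose import *
cp,ca=map(np.array,json.load(open("relB3.json")))
print(o["time_s"],o["contact_force"],X0+R0.apply(cp),R0.apply(ca))
for n,(r0,c0),(r1,c1) in(("scene",(100,300),(200,420)),("top",(170,130),(270,240))):
    im=bot.capture(n); im=cv2.resize(im[r0:r1,c0:c1,::-1],None,fx=6,fy=6,interpolation=cv2.INTER_CUBIC)
    cv2.imwrite(f"pics/n26_{n}.png",im)
    ov(n,im,X0+R0.apply(cp),R0.apply(ca),r0,c0,6,f"pics/ov26_{n}.png")
E
```

```text
29.75 [-0.553  0.178 -1.572] [0.525 0.173 0.204] [-0.002  0.001 -1.   ]
```

View pics/ov26_scene.png

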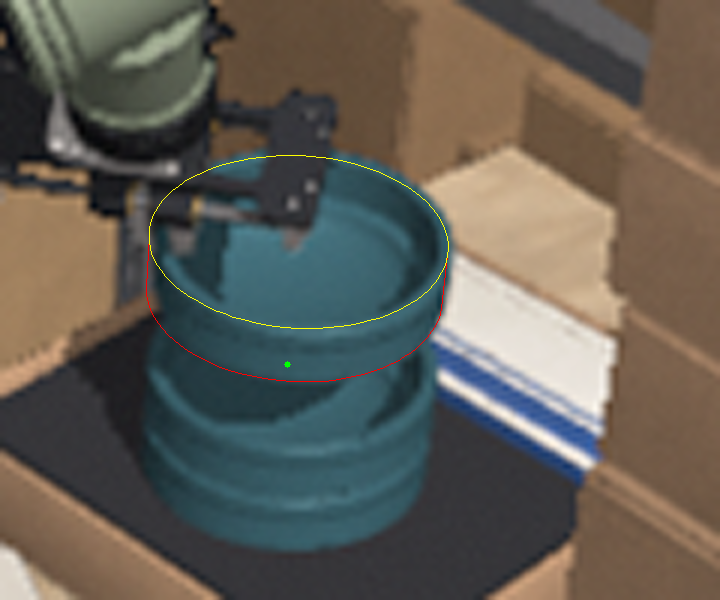

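View pics/ov26_top.png

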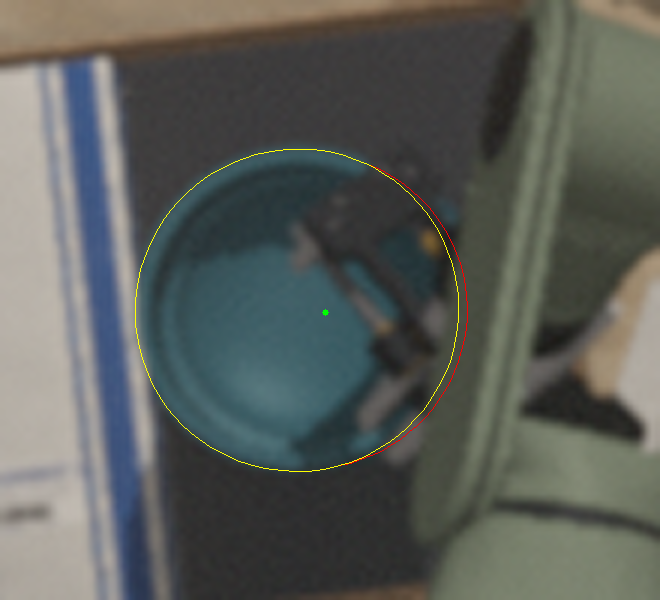

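View pics/n26_scene.png

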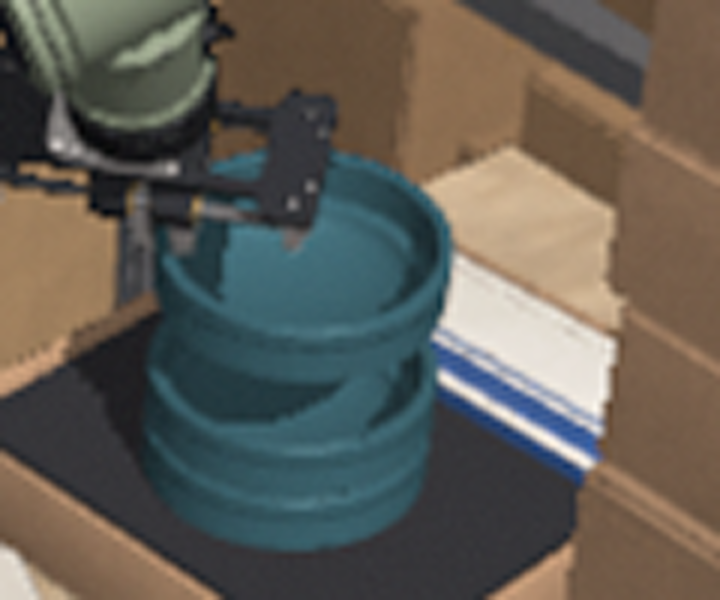

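```bash
python3 - <<'E'
from edge import *
for nm,(r0,c0) in dict(scene=(100,300),top=(170,130)).items():
    im=cv2.imread(f"pics/n26_{nm}.png"); 
    o=cv2.resize(im[130:390,130:480] if nm=="scene" else im[130:490,110:480],None,fx=2.2 if nm=="scene" else 1.6,fy=2.2 if nm=="scene" else 1.6,interpolation=cv2.INTER_CUBIC)
    # grid labels
    cv2.imwrite(f"pics/z26_{nm}.png",o)
E
```

```text
(no output)
```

View pics/z26_scene.png

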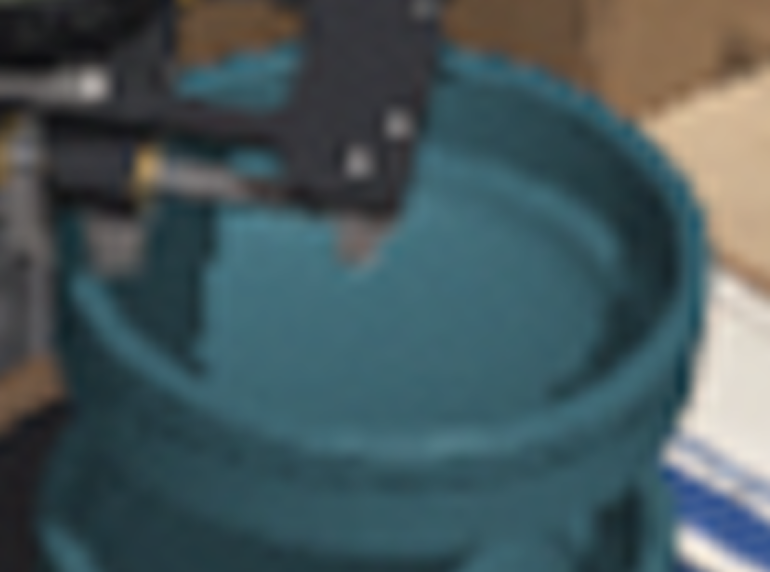

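View pics/z26_top.png

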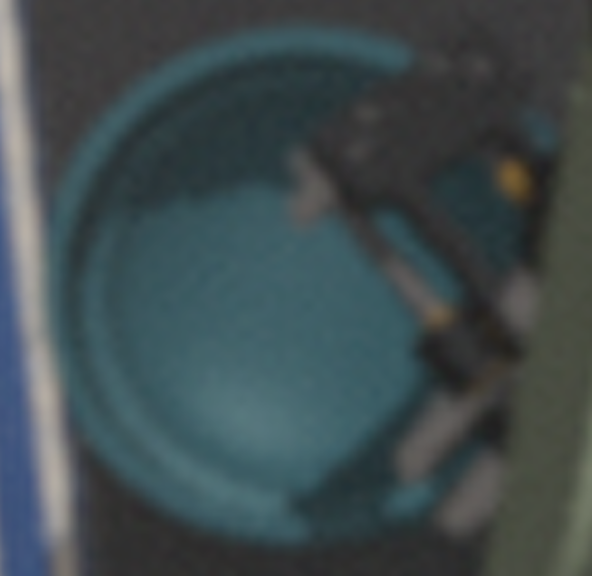

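```bash
python3 - <<'E'
from edge import *
scb=[(280,45),(450,48),(540,75),(620,120),(680,180),(705,240)]; scf=[(130,365),(200,410),(300,448),(420,462),(520,455),(620,405)]
tp=[(48,270),(60,180),(110,100),(180,50),(250,28),(300,25),(370,35),(55,360),(85,430),(150,495),(210,530),(270,543)]
F=lambda P:np.array([((u/2.2+130-2.5)/6+300,(v/2.2+130-2.5)/6+100) for u,v in P])
T=np.array([((u/1.6+110-2.5)/6+130,(v/1.6+130-2.5)/6+170) for u,v in tp])
for nm,S in(("back",F(scb)),("all",F(scb+scf))):
  for ft in(False,True):
    x,m,f=fitrim(dict(scene=S,top=T),[.525,.17,.204],ft); print(nm,x,m); print(f.round(1))
E
```

```text
back [0.526 0.171 0.21 ] 0.23662846735477816
[-0.  -0.2 -0.   0.2  0.2 -0.3  0.8 -0.2 -0.5 -0.4 -0.1  0.1  0.2  0.4
 -0.   0.  -0.4 -0.3]
back [ 0.526  0.171  0.215  0.025 -0.069] 0.21903962915916608
[ 0.2 -0.3 -0.2  0.1  0.3 -0.3  0.7 -0.2 -0.4 -0.2  0.   0.2  0.1  0.3
 -0.1  0.1 -0.3 -0.2  0.1 -0.2]
all [0.527 0.174 0.203] 0.6569021032366229
[-1.8 -1.8 -1.4 -0.9 -0.4 -0.   0.2 -0.3 -1.1 -1.5 -1.9 -0.9  1.1  0.1
 -0.2 -0.1  0.   0.2  0.1  0.6  0.1 -0.  -0.5 -0.6]
all [ 0.527  0.173  0.205 -0.084  0.023] 0.27714432781487075
[ 0.2 -0.  -0.1 -0.2 -0.3 -0.2  0.3  0.3 -0.  -0.2 -0.6  0.1  1.1  0.
 -0.4 -0.3 -0.1  0.1  0.2  0.6  0.2 -0.  -0.6 -0.7 -0.3  0.1]
```

```bash
python3 - <<'E'
from held import *
im=cv2.imread("pics/n26_scene.png")
def circ(im,p,a,col):
    X=pose(np.array(p),np.array(a)); u=(proj("scene",X)-[300,100])*6+2.5
    for q in u[:90]: cv2.circle(im,tuple(np.int32(q)),1,col,-1)
circ(im,[.525,.173,.126],[0,0,-1.],(0,255,255))
circ(im,[.526,.171,.206],[0,0,-1.],(0,0,255))
circ(im,[.527,.173,.205],[-.084,.023,-1.],(255,255,255))
cv2.imwrite("pics/z27.png",cv2.resize(im[130:560,120:480],None,fx=1.6,fy=1.35))
E
```

```text
(no output)
```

View pics/z27.png

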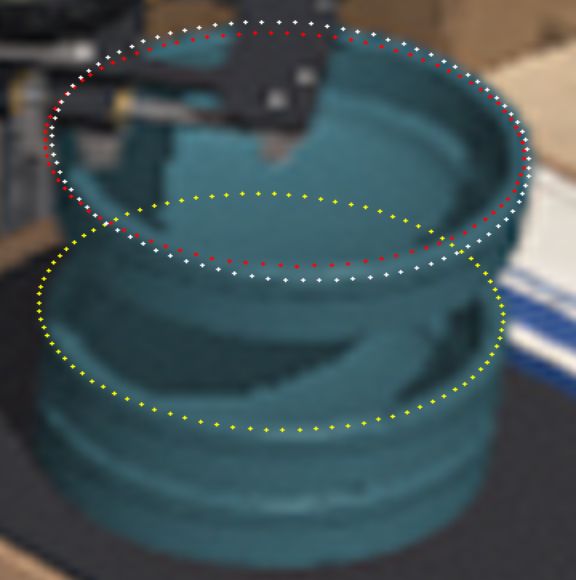

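```bash
python3 - <<'E'
from bpose import *
a=np.array([-.065,.018,-1.]); cp,ca=relcov(X0,R0,np.array([.5265,.172,.205]),a); json.dump([cp.tolist(),ca.tolist()],open("relB4.json","w"))
rg=R0.apply(-cp); psi=np.arctan2(rg[1],rg[0]); print(np.degrees(psi),o["time_s"])
for h in(.043,.02):
    T,Rt=target(cp,ca,np.array([.525,.173,.160+h]),np.array([0,0,-1.]),psi); print(h,rel(X0,R0,T,Rt),ik(T,Rt,q,0) is not None)
E
```

```text
-156.46328272832773 29.85
0.043 [ 1.3  2.3  5.5 -3.1  2.5 -0.3] True
0.02 [ 1.8 15.2 24.5 -3.1  2.5 -0.3] True
```

step_arm(steps=[[0.5,1,3,-1.5,1.2,-0.1],[1.3,2.3,5.5,-3.1,2.5,-0.3],[1.3,2.3,5.5,-3.1,2.5,-0.3],[1.5,8,14,-3.1,2.5,-0.3],[1.6,9.5,16,-3.1,2.5,-0.3],[1.6,9.5,16,-3.1,2.5,-0.3],[1.6,9.5,16,-3.1,2.5,-0.3]])

```text
time_s: 30.43
tcp_pos: [0.4567, 0.1435, 0.153]
tcp_rot: [-0.258, 0.911, 0.312, -0.08]
contact_force: [0.5, -1.2, -1.9]
grip_width: 0.0078
```

```bash
python3 - <<'E'
from held import *
from bpose import *
cp,ca=map(np.array,json.load(open("relB4.json")))
print(o["time_s"],o["contact_force"],X0+R0.apply(cp),R0.apply(ca))
for n,(r0,c0),(r1,c1) in(("scene",(100,300),(200,420)),("top",(170,130),(270,240))):
    im=bot.capture(n); im=cv2.resize(im[r0:r1,c0:c1,::-1],None,fx=6,fy=6,interpolation=cv2.INTER_CUBIC)
    cv2.imwrite(f"pics/n28_{n}.png",im)
    for p,a,col in(([.525,.173,.126],np.array([0,0,-1.]),(0,255,255)),(X0+R0.apply(cp),R0.apply(ca),(255,255,255))):
        u=(proj(n,pose(np.array(p),a))[:90]-[c0,r0])*6+2.5
        for qq in u: cv2.circle(im,tuple(np.int32(qq)),1,col,-1)
    cv2.imwrite(f"pics/ov28_{n}.png",im)
E
```

```text
30.4333 [ 0.494 -1.151 -1.907] [0.524 0.173 0.189] [-0.004  0.001 -1.   ]
```

View pics/ov28_scene.png

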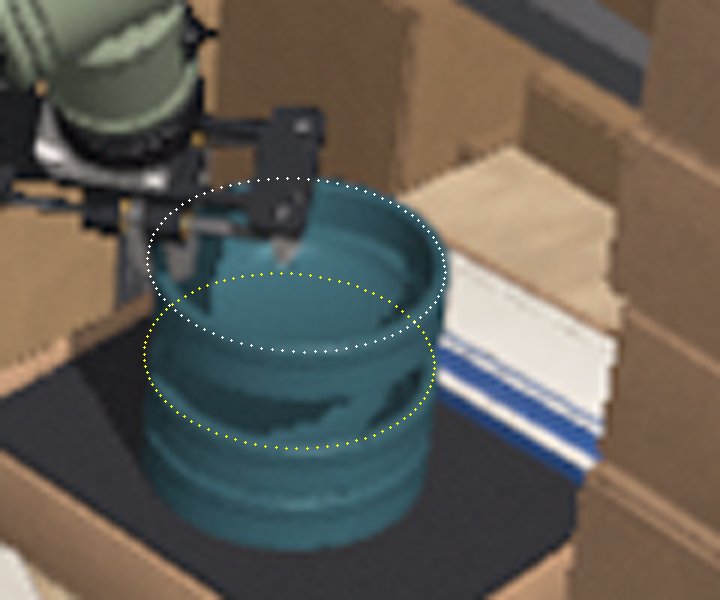

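View pics/ov28_top.png

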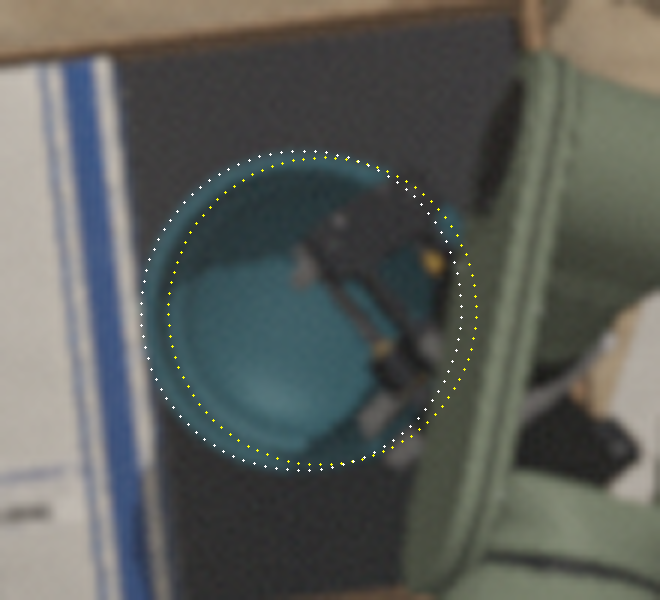

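```bash
python3 - <<'E'
from bpose import *
cp,ca=map(np.array,json.load(open("relB4.json")))
rg=R0.apply(-cp); psi=np.arctan2(rg[1],rg[0])
for h in(.012,.004,0,):
    T,Rt=target(cp,ca,np.array([.525,.173,.160+h]),np.array([0,0,-1.]),psi); print(h,rel(X0,R0,T,Rt),T)
print(R0.inv().apply([0,0,-1]))
E
```

```text
0.012 [ 0.1  9.1 14.7 -0.1  0.1 -0. ] [0.457 0.144 0.136]
0.004 [-0.1 13.3 21.5 -0.1  0.1 -0. ] [0.457 0.144 0.128]
0 [-0.1 15.3 25.  -0.1  0.1 -0. ] [0.457 0.144 0.124]
[-0.016  0.52   0.854]
```

step_arm(steps=[[0,3,5,0,0,0],[0,6,10,0,0,0],[0,9,14.7,0,0,0],[0,11,18,0,0,0],[0,12,19.5,0,0,0],[0,12,19.5,0,0,0]])

```text
time_s: 31.03
tcp_pos: [0.4567, 0.1438, 0.1299]
tcp_rot: [-0.258, 0.911, 0.312, -0.08]
contact_force: [0.4, -0.2, -1.9]
grip_width: 0.0084
```

step_arm(steps=[[0,0.5,0.9,0,0,0],[0,1,1.7,0,0,0],[0,1.5,2.6,0,0,0],[0,1.5,2.6,0,0,0]])

```text
time_s: 31.37
tcp_pos: [0.4572, 0.1438, 0.1276]
tcp_rot: [-0.258, 0.911, 0.312, -0.079]
contact_force: [0.1, 0.5, -2.3]
grip_width: 0.0081
```

step_arm(steps=[[0,0.5,0.9,0,0,0],[0,1,1.7,0,0,0],[0,1,1.7,0,0,0],[0,1,1.7,0,0,0]])

```text
time_s: 31.7
tcp_pos: [0.4572, 0.1439, 0.1256]
tcp_rot: [-0.258, 0.911, 0.312, -0.079]
contact_force: [0.6, -0.8, -1.8]
grip_width: 0.008
```

step_arm(steps=[[0,0.5,0.9,0,0,0],[0,1,1.7,0,0,0],[0,1,1.7,0,0,0],[0,1,1.7,0,0,0]])

```text
time_s: 32.03
tcp_pos: [0.4572, 0.1439, 0.1236]
tcp_rot: [-0.258, 0.911, 0.312, -0.079]
contact_force: [-0.3, 0.9, -1.3]
grip_width: 0.0078
```

step_arm(steps=[[0,0.5,0.9,0,0,0],[0,1,1.7,0,0,0],[0,1,1.7,0,0,0],[0,1,1.7,0,0,0]])

```text
time_s: 32.37
tcp_pos: [0.4574, 0.144, 0.1225]
tcp_rot: [-0.258, 0.911, 0.312, -0.079]
contact_force: [-1.5, -0.6, 4.8]
grip_width: 0.0077
```

step_arm(steps=[[0,0.3,0.5,0,0,0],[0,0.6,1,0,0,0],[0,0.6,1,0,0,0],[0,0.6,1,0,0,0]])

```text
time_s: 32.7
tcp_pos: [0.4574, 0.1441, 0.1225]
tcp_rot: [-0.258, 0.911, 0.312, -0.079]
contact_force: [-2.2, -1.7, 9.0]
grip_width: 0.0082
```

```bash
python3 - <<'E'
from held import *
for n,(r0,c0) in dict(scene=(100,300)).items():
    im=bot.capture(n); im=cv2.resize(im[100:200,300:420,::-1],None,fx=6,fy=6,interpolation=cv2.INTER_CUBIC)
    for z,col in((.126,(0,255,255)),(.160,(255,255,255))):
        u=(proj(n,pose(np.array([.525,.173,z]),np.array([0,0,-1.])))[:90]-[c0,r0])*6+2.5
        for qq in u: cv2.circle(im,tuple(np.int32(qq)),1,col,-1)
    cv2.imwrite(f"pics/ov29.png",im)
E
```

```text
(no output)
```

View pics/ov29.png

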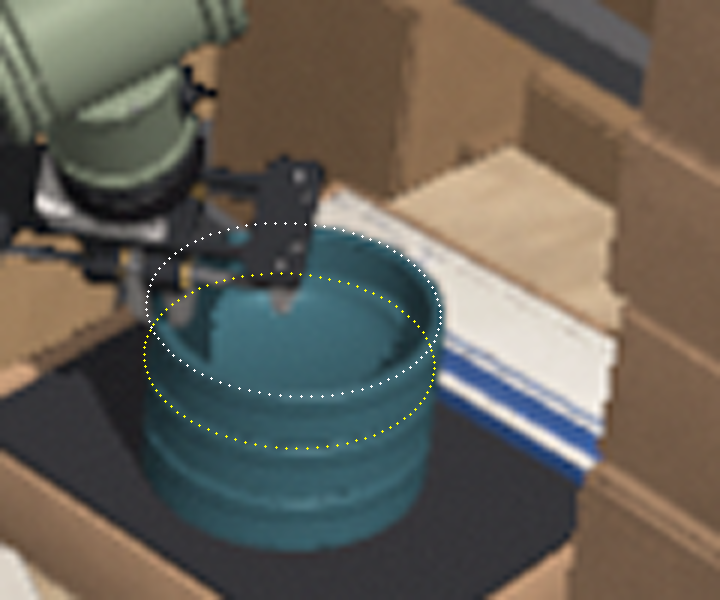

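Seated at the expected height. The three covers show as one cylinder and the white predicted ring at row 395 matches the top rim. Relieving the press, then releasing.

step_arm(steps=[[0,-0.7,-1.2,0,0,0],[0,-0.7,-1.2,0,0,0],[0,-0.7,-1.2,0,0,0]])

```text
time_s: 33.0
tcp_pos: [0.4575, 0.144, 0.1225]
tcp_rot: [-0.258, 0.911, 0.312, -0.079]
contact_force: [-0.3, -0.2, 5.2]
grip_width: 0.0081
```

step_arm(steps=[[0,0,0,0,0,0],[0,0,0,0,0,0],[0,0,0,0,0,0],[0,0,0,0,0,0],[0,0,0,0,0,0]], hand=0.28)

```text
time_s: 33.42
tcp_pos: [0.4571, 0.1439, 0.1215]
tcp_rot: [-0.258, 0.911, 0.312, -0.079]
contact_force: [-0.1, -0.5, 1.1]
grip_width: 0.0264
```

step_arm(steps=[[0,0,-12,0,0,0],[0,0,-30,0,0,0],[0,0,-55,0,0,0],[0,0,-90,0,0,0],[0,0,-130,0,0,0],[0,0,-150,0,0,0],[0,0,-150,0,0,0]])

```text
time_s: 34.0
tcp_pos: [0.5073, 0.0783, 0.2551]
tcp_rot: [-0.255, 0.912, 0.312, -0.074]
contact_force: [0.4, -1.0, 0.9]
grip_width: 0.0263
```

```bash
python3 - <<'E'
from held import *
print(X0,o["time_s"],o["contact_force"], R0.inv().apply([0,0,1]),R0.inv().apply([0,-1,0]))
E
```

```text
[0.507 0.078 0.255] 34.0 [ 0.442 -0.975  0.877] [ 0.023 -0.512 -0.859] [-0.607  0.675 -0.419]
```

Moving clear to view the stack from both cameras.

step_arm(steps=[[-20,0,-35,0,0,0],[-45,10,-60,0,0,0],[-70,30,-80,0,0,0],[-95,55,-95,0,0,0],[-120,80,-110,0,0,0],[-145,105,-125,0,0,0],[-165,130,-135,0,0,0],[-165,130,-135,0,0,0]])

```text
time_s: 34.67
tcp_pos: [0.4809, -0.1686, 0.2924]
tcp_rot: [-0.259, 0.912, 0.308, -0.08]
contact_force: [-0.1, 0.8, -0.6]
grip_width: 0.0261
```

```bash
python3 - <<'E'
from held import *
print(X0,o["time_s"],o["contact_force"])
for n,(r0,c0),(r1,c1) in(("scene",(110,300),(210,420)),("top",(170,130),(270,240))):
    im=bot.capture(n); cv2.imwrite(f"pics/f30_{n}.png",im[:,:,::-1]); im=cv2.resize(im[r0:r1,c0:c1,::-1],None,fx=6,fy=6,interpolation=cv2.INTER_CUBIC)
    for z,col in((.092,(0,255,0)),(.126,(0,255,255)),(.160,(255,255,255))):
        u=(proj(n,pose(np.array([.526,.173,z]),np.array([0,0,-1.])))[:90]-[c0,r0])*6+2.5
        for qq in u: cv2.circle(im,tuple(np.int32(qq)),1,col,-1)
    cv2.imwrite(f"pics/ov30_{n}.png",im)
from fit import *
ims={n:cv2.imread(f"pics/f30_{n}.png")[:,:,::-1].copy() for n in("scene","top")}
print(fitcov(ims,{"top":(222,182)},[.526,.173,.160],[0,0,-1.],'flat'))
for n in("top","scene"): print(n,[(d["centre"],round(d["confidence"],2)) for d in bot.spot_point(n,"cover_a_mid")])
E
```

```text
[ 0.481 -0.169  0.292] 34.6667 [-0.102  0.841 -0.597]
(array([0.524, 0.172]), np.float64(0.07297732681035995))
top []
scene [([292.1, 187.0], 0.42)]
```

View pics/ov30_scene.png

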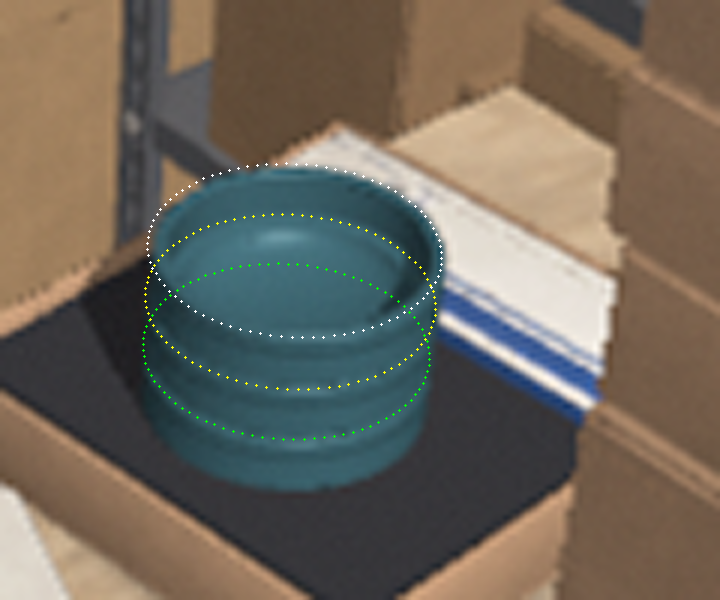

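View pics/ov30_top.png

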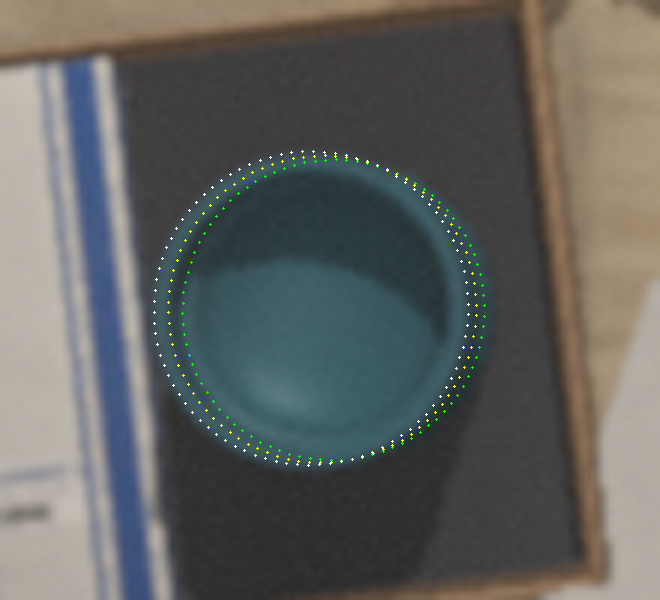

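View pics/f30_scene.png

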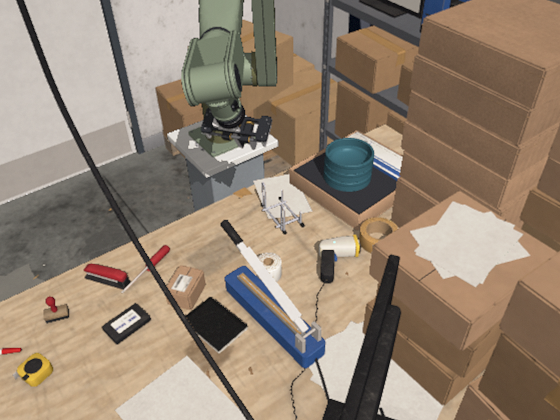

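```bash
python3 - <<'E'
from h import *
a=cv2.imread("pics/scene0.png");b=cv2.imread("pics/f30_scene.png")
print(np.abs(a[245:310,165:285].astype(int)-b[245:310,165:285]).mean())
print(bot.close_job())
E
```

```text
8.521239316239317
the job is handed in; nothing more can be done
None
```

I packed both covers on the bottom one, upside down, and handed the job in at about 35 s of the 72 s allowed. It gave no verdict.

**What I did**
- **Stand cover:** I gripped it by the rim wall, turned it knob-down and nested it on the bottom cover. It was lowered until about 8 N of contact showed.
- **Bench cover:** I lifted it by its knob and set it on edge in the empty stand. I then gripped it again by the rim wall, turned it over and nested it on top, with about 9 N at contact.

**Last checks**
- **Seating:** The scene picture shows three evenly spaced bands. The fingers met contact about 1 mm below the expected seated height for the first cover, and 1.5 to 2 mm below for the second.
- **Centring and level:** The top rim fits at (0.524, 0.172), within about 2–3 mm of the bottom cover's starting position, and looks level by eye.
- **Force and clearance:** The gripper ended away from everything it had handled, and contact forces at the end of each move never went above about 10 N.

**Checks that failed or disagreed**
- **Finger tips:** They showed in the pictures about 19 mm short of the reported tool centre. Probing met no contact where the reported tip should have touched, so I worked from the visible tips.
- **Second cover in the gripper:** It sat about 7 mm off my first estimate. My first tilt correction went the wrong way. I measured both again from pictures and corrected them before lowering it.
- **Point finder on the finished stack:** Looking for the bottom cover, it found nothing in the top view and gave a false low-confidence hit in the scene view.
- **Label roll and carton:** They look unmoved in the last picture. The before-and-after image difference proves little, because its crop takes in part of where the bench cover stood.

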